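Change over the filter test bench

TASK

Change the test bench over to the next job, in this order. First let the two filter units change places, so that the larger one lies on the bare steel test plate and the smaller one on the black rubber mat, each centred on it and square with it; then lift every T-handle driver off its hooks and stand it in the wooden tool block, shaft fully down in a hole; last draw every circuit board up out of the black slotted rack and put it fully home in a slot of the test fixture, middle of the board at the middle of the slot. Leave the other things on the bench where they are.

Things in the scene. Friction and masses are not known exactly. Their poses are not given: they have to be found in the camera images.
- test_plate: fixed bare steel plate, 100 x 145 x 6 mm: the test position. Origin at the centre of its underside, y along its length, z up. Left or right of the bench's middle, to be read each time; the bench midway between it and the mat, on the robot's side of the tool block, is clear: a unit may be set down there for a while
- waiting_mat: fixed black rubber mat of the same size and frame as the test plate (100 x 145 x 6 mm): the waiting position
- unit_large: the larger loose aluminium filter unit, a closed box 60 mm wide (x), 130 mm long (y), 50 mm high, with a 12 mm connector stub on each end; 0.4 to 0.7 kg. Origin at the centre of its underside, y along its length, z up. Starts on the waiting mat
- unit_small: the smaller loose aluminium filter unit, a box 46 mm wide (x), 90 mm long (y), 40 mm high, with a 12 mm connector stub on each end; 0.25 to 0.45 kg. Origin at the centre of its underside, y along its length, z up. Starts on the test plate
- hook_stand: fixed steel stand, 200 mm wide, origin on the bench at its middle, x pointing away from its forks. Crossbar at x = 0, 12 mm thick, top at 193 mm. Two forks point to -x, at y = +55 and -55 mm: each is two 8 mm bars 54 mm apart (46 mm clear between), top at 189 mm, ending at x = -88 mm in tips turned up to 207 mm
- tool_block: fixed plywood block 50 (x) x 150 (y) x 55 mm high, origin at the centre of its underside, y along its length, with two upright square holes, at y = +50 and -50 mm, 16 mm wide and 45 mm deep (floor 10 mm above the bench)
- driver_1: loose T-handle driver (may be absent), 0.12 kg: black cross-handle 80 mm long (y), 14 thick (x), 18 high, centred 119 mm above the tip; steel shaft 10 mm thick, 110 mm long. Origin at the shaft's tip, z up. Hangs on fork 1: handle across its two bars, shaft between them, about 32 mm behind the turned-up tips, 50 mm before the crossbar
- driver_2: loose T-handle driver (may be absent), 0.12 kg: black cross-handle 80 mm long (y), 14 thick (x), 18 high, centred 119 mm above the tip; steel shaft 10 mm thick, 110 mm long. Origin at the shaft's tip, z up. Hangs on fork 2: handle across its two bars, shaft between them, about 32 mm behind the turned-up tips, 50 mm before the crossbar
- rack: fixed black plastic storage rack, 90 (x) x 164 (y) mm, origin at the centre of its underside; three slots along x, open at their ends, at y = +45, 0, -45 mm, 12 mm wide, floor 10 mm and mouth 50 mm above the bench, mouths rounded
- fixture: fixed board test fixture: three slots just like the rack's (12 mm wide, along x, at y = +45, 0, -45 mm, floor 10 mm, mouth 50 mm up, rounded), grey plastic on an aluminium base, and a grey box 36 x 164 x 46 mm high along its +x side. Origin on the bench under the middle slot. Rack and fixture may change sides. All slots empty at the start
- fixture_slot1 (a point): middle of the floor of fixture slot 1; frame as the fixture (x along the slot)
- board_1: loose circuit board in an aluminium frame (may be absent): 80 mm wide (x), 8 mm thick (y), 100 mm high (z), 0.12 kg. Origin at the middle of its lower edge. Stands upright in a slot of the rack, 60 mm of it showing above the slot
- fixture_slot2 (a point): middle of the floor of fixture slot 2; frame as the fixture (x along the slot)
- board_2: loose circuit board in an aluminium frame (may be absent): 80 mm wide (x), 8 mm thick (y), 100 mm high (z), 0.12 kg. Origin at the middle of its lower edge. Stands upright in a slot of the rack, 60 mm of it showing above the slot
- fixture_slot3 (a point): middle of the floor of fixture slot 3; frame as the fixture (x along the slot)
- board_3: loose circuit board in an aluminium frame (may be absent): 80 mm wide (x), 8 mm thick (y), 100 mm high (z), 0.12 kg. Origin at the middle of its lower edge. Stands upright in a slot of the rack, 60 mm of it showing above the slot
- tin: bystander: flat steel tin, 48 mm across, 30 mm high, standing under the hook stand's forks, behind the tool block
- coupler: bystander: small aluminium box 60 x 40 x 25 mm, far left
- bottle: bystander: white plastic bottle 56 mm across, 150 mm high, far left
- screwdriver: bystander: screwdriver 180 mm long lying far right
- pot: bystander: white ceramic pot 70 mm across, 90 mm high, far right
There are look-alikes about, which are no part of the job. What is shaped like the unit_large but purple or red is not meant. Leave any blue or turquoise look-alike of the board_1 alone.

How it is judged:
By the outcome, as a careful person would: the job done as asked, in the order asked, and still so for the second after the job is handed in, with the robot touching nothing.
Of driver_1, driver_2 only 1 to 2 are there at a start; the rules pass over those that are not, and their reading is None.
Of board_1, board_2, board_3 only 2 to 3 are there at a start; the rules pass over those that are not, and their reading is None.
At some moment in a run one of unit_large, unit_small may be knocked a few centimetres aside while the robot is not near it.
It also fails if it takes over 210 s, if anything falls off the work surface, if the arm or the gripper's body presses on something with over 40 N, if the wrist force passes 120 N, or if a joint passes its speed limit or range.

ROBOT

A 6-joint arm with a two-finger parallel gripper is mounted at the origin on the work surface. World frame = base frame: x ahead of the robot, y to its left, z up, the work surface at z = 0. Lengths are in m, angles in rad, forces in N, time in s.
With the tool pointing down it reaches from about 0.325 to 0.9 m from the base axis. Payload 3.5 kg.
Tool frame: the origin (TCP) lies midway between the tips of the shut fingers; the grasp point (between the pads) lies 19 mm behind it (r.pinch_z is the distance from the TCP to the grasp point, in m); z points along the fingers, y is the line along which they close (so a half turn about z gives the same grasp; the last joint's range is limited). The gripper opens to 85 mm and grips with 20 to 120 N. Pads are 22 mm wide; open, the fingers measure 114 mm over their backs; the gripper's body (76 mm by 85 mm) begins 54 mm behind the grasp point. The pads swing forward as they close: fully open they stand 13 mm farther back than shut.
Start: joints at [1.098, 0.276, -0.026, 1.268, 0, 1.467], TCP at [0.226, 0.583, 0.231] pointing down, gripper open.
Joint ranges: [-3.12, 3.12], [-0.85, 1.88], [-1.08, 1.24], [-1.95, 2.15], [-1.57, 1.53], [-3.14, 3.14]. Speed limits (rad/s): [2.57, 2.57, 3.14, 3.14, 3.14, 3.14].

INTERFACE

Orientations are given as a 3x3 rotation matrix whose columns are the frame's x, y, z axes.
In Python, from bench import sense, snapshot, get_calibration, r gives the robot as it stands.
- The arm moves only by the tool move_arm, never from a script. Its argument "increments" is a list of rows, each a list of 7 numbers: the shift along the tool's x, y, z each as a share of 80 mm, from -1 to 1, then the turn, a rotation vector about the tool's x, y, z each as a share of 180 degrees, from -1 to 1, then the closure, from -1 (fully open) to 1 (shut). In form: [[x, y, z, wx, wy, wz, hand], ...]. A call has 1 to 5 rows; each row is the pose to reach, as a shift and turn from the pose commanded when the call began, along the tool's axes at that moment, turning the shorter way round; what a row does not reach only later rows make up. A row lasts 1/12 s, in which the tool goes at most 41.7 mm and 7.16 degrees, less where a joint would pass 70% of its speed; a pose out of reach is approached as far as the arm can. A call with a number of a shift or a turn outside -1 to 1 is refused whole. A call with a gripper value outside its range is refused whole. The fingers move at their own pace and stop on an object; "squeeze" is the grip in N (left out, the last holds). Time passes only in rows, so rows that repeat a pose let the fingers close. It gives the time, the measured TCP pose, the force, the opening and the grip force at its end, in the units of the state.
- sense(): the state, without advancing time (a new reading comes with each control period).
- snapshot(name): name is "scene" or "side" or "wrist"; returns the picture (480x640x3 uint8, red, green, blue); there is no depth.
- get_calibration(name): a dict with "fx", "fy", "cx", "cy" (pixels), "origin" and "orientation" of the camera in the world. Camera axes: x right, y up, looking along -z (the intrinsics and any distortion apply to the point x, -y, -z); pixel columns grow to the right and rows downward; lengths in m; the calibration is good to about 2 mm. A picture is of the moment at which its call begins: read the wrist's pose just before it. get_calibration takes no time and is no camera call; for the wrist camera it gives the pose at the moment of the call.
- r.sign_off(): hands the job in; it is judged then, once.
The state is a dict: "clock": time; "qpos": joint angles; "qvel": joint speeds; "joint_torque": joint torques, N m; "tool_pos": TCP position; "orientation": TCP orientation; "ft_force": force on the tool from outside, world axes, zero at the start; "moment": the same for the moment, N m; "grip_width": finger opening in m; "grasp_force": force on a finger pad.
Only numpy, scipy, OpenCV 4.12 (cv2) and the standard library are available. Lean on these libraries where they do the work, as an engineer would, in place of code of your own. Each camera call takes 0.05 s, during which the arm holds its last target. There are 200 camera calls.

## Working session

There is one attempt and no reset: what is moved stays moved. The work goes in short steps, Python scripts to look and compute and a tool call to move; the robot and the scene stay as the last step left them, time stands still between calls to the robot, and variables do not carry over. Pictures are saved under pics/ and viewed, at most 14 in all, crops included, and the job is handed in when it is done.

Besides the shell and the picture viewer there is one more tool, called after "Call:" as name(argument=value, ...), one argument or row to a line, values as JSON. move_arm: Moves the arm, as the interface text tells. Shift numbers are shares of 80 mm and turn numbers shares of 180 degrees, none past 1 either way. Its arguments: {"type":"object","properties":{"increments":{"type":"array","items":{"type":"array","items":{"type":"number"}}},"squeeze":{"type":"number"}},"required":["increments"]}

```bash
ls; mkdir -p pics
python3 - <<'E'
from bench import sense, snapshot, get_calibration, r
import cv2,numpy as np
for n in("scene","side","wrist"):
    c=get_calibration(n); im=snapshot(n); cv2.imwrite(f"pics/{n}0.png",im[:,:,::-1]); print(n,{k:np.round(v,4).tolist() if not isinstance(v,str) else v for k,v in c.items()})
s=sense();print({k:np.round(v,4).tolist() for k,v in s.items()}, r.pinch_z)
E
```

```text
pics
scene {'fx': 447.3639, 'fy': 447.3639, 'cx': 317.8155, 'cy': 240.2092, 'origin': [1.12, 0.6699, 0.7754], 'orientation': [[-0.7334, -0.4109, 0.5416], [0.6795, -0.4204, 0.6012], [-0.0194, 0.809, 0.5875]]}
side {'fx': 504.9792, 'fy': 504.9792, 'cx': 311.2174, 'cy': 231.0544, 'origin': [-0.1841, -1.0488, 0.7805], 'orientation': [[0.8298, 0.2825, -0.4812], [-0.5579, 0.402, -0.7261], [-0.0116, 0.871, 0.4912]]}
wrist {'fx': 405.433, 'fy': 405.433, 'cx': 318.4824, 'cy': 244.9781, 'origin': [0.1652, 0.6069, 0.373], 'orientation': [[0.361, -0.9007, -0.2415], [0.9325, 0.3477, 0.0973], [-0.0037, -0.2603, 0.9655]]}
{'clock': 0.15, 'qpos': [1.0976, 0.277, -0.0275, 1.268, 0.0, 1.4674], 'qvel': [0.0015, -0.0016, 0.004, -0.0005, 0.0017, -0.0005], 'joint_torque': [0.0005, -44.6059, 29.5638, 0.0105, -0.0001, 0.0], 'tool_pos': [0.2256, 0.5822, 0.2304], 'orientation': [[-0.9324, 0.3614, -0.0008], [0.3614, 0.9324, -0.0015], [0.0002, -0.0017, -1.0]], 'ft_force': [-0.3393, 0.2083, -0.096], 'moment': [0.0074, 0.0192, -0.0339], 'grasp_force': 0.0, 'grip_width': 0.0855} 0.0187
```

View pics/scene0.png

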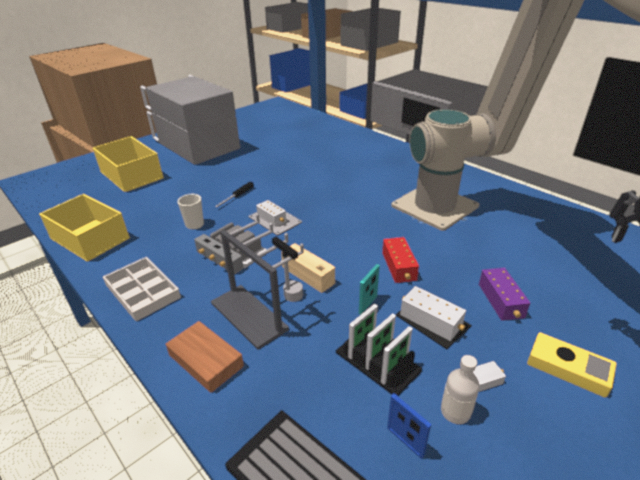

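View pics/side0.png

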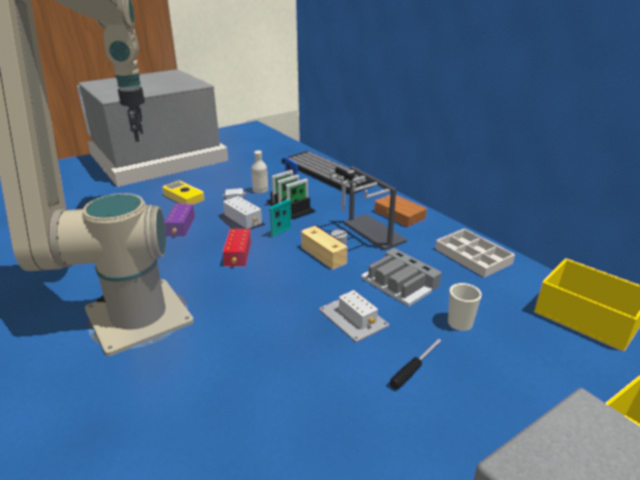

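The scene picture shows the large white unit on its mat at (433,312). The look-alikes are red (400,258) and purple (503,292). The small unit is on the plate at (271,213). Three green boards are in the rack at (362,330), (380,340) and (396,355), and the look-alike boards are turquoise (370,288) and blue (409,425). One driver hangs at (287,248), and the tool block is at (312,267). The fixture is at (228,245), and the side view agrees with all of this. I choose the white unit and the green boards.

```bash
cat > h.py <<'E'
from bench import sense, snapshot, get_calibration, r
import cv2, numpy as np
from scipy.spatial.transform import Rotation as Ro
def ray(c,uv):
    d=np.array([(uv[0]-c["cx"])/c["fx"],-(uv[1]-c["cy"])/c["fy"],-1.0])
    return np.array(c["origin"]),np.array(c["orientation"])@d
def plane(c,uv,z):
    o,d=ray(c,uv); return o+d*(z-o[2])/d[2]
def tri(obs):
    A=np.zeros((3,3));b=np.zeros(3)
    for c,uv in obs:
        o,d=ray(c,uv);d=d/np.linalg.norm(d);P=np.eye(3)-np.outer(d,d);A+=P;b+=P@o
    p=np.linalg.solve(A,b); return p
def proj(c,p):
    q=np.array(c["orientation"]).T@(np.array(p)-np.array(c["origin"]))
    return np.array([c["cx"]-c["fx"]*q[0]/q[2],c["cy"]+c["fy"]*q[1]/q[2]])
def shot(name,f):
    c=get_calibration(name);im=snapshot(name)[:,:,::-1].copy();cv2.imwrite("pics/"+f+".png",im);np.save("pics/"+f+".npy",c,allow_pickle=True);return c,im
def load(f): return np.load("pics/"+f+".npy",allow_pickle=True).item(),cv2.imread("pics/"+f+".png")
def down(yaw): # tool y axis (closing line) at angle yaw from world x; z down
    y=np.array([np.cos(yaw),np.sin(yaw),0]);z=np.array([0,0,-1.]);return np.column_stack([np.cross(y,z),y,z])
def inc(p,yaw=None,frm=None):
    """increment from the current measured pose to TCP p, closing line at yaw (deg, nearest half turn)"""
    s=sense();R=np.array(s["orientation"]);p0=np.array(s["tool_pos"])
    d=R.T@(np.array(p)-p0)/0.08
    w=np.zeros(3)
    if yaw is not None:
        w=min((Ro.from_matrix(R.T@down(np.radians(yaw+k))).as_rotvec()/np.pi for k in(0,180)),key=np.linalg.norm)
    print("p",np.round(p0,4),"shift",np.round(d,3),"turn",np.round(w,4),"F",np.round(s["ft_force"],1),"w",round(float(s["grip_width"]),4),"t",round(float(s["clock"]),2));return d,w
E
python3 - <<'E'
from h import *
a=get_calibration("scene");b=get_calibration("side")
P=dict(large=((433,310),(241,211)),small=((271,211),(357,308)),block=((312,267),(324,245)),fixture=((228,245),(401,275)),rack=((380,350),(293,200)),driver=((287,247),(345,173)),turq=((370,285),(281,217)),red=((400,258),(236,246)),purple=((503,292),(179,218)),bottle=((461,390),(260,172)),blue=((409,425),(292,163)))
for k,(u,v) in P.items():
    p=tri([(a,u),(b,v)]);print(k,np.round(p,3),np.round(proj(a,p)-u,1))
E
```

```text
large [0.434 0.297 0.034] [-0.5  0.2]
small [ 0.432 -0.31   0.03 ] [-0.2  0. ]
block [ 0.531 -0.021  0.029] [-3.1  0.4]
fixture [ 0.623 -0.261  0.022] [0.7 0.1]
rack [0.616 0.284 0.03 ] [-4.3  1. ]
driver [0.657 0.047 0.198] [-2.8  0.2]
turq [0.496 0.153 0.056] [-1.9  0.5]
red [0.327 0.118 0.027] [ 0. -0.]
purple [0.254 0.376 0.028] [ 0.3 -0.1]
bottle [0.602 0.471 0.071] [-1.1  0.4]
blue [0.729 0.453 0.081] [-0.2  0.1]
```

View pics/wrist0.png

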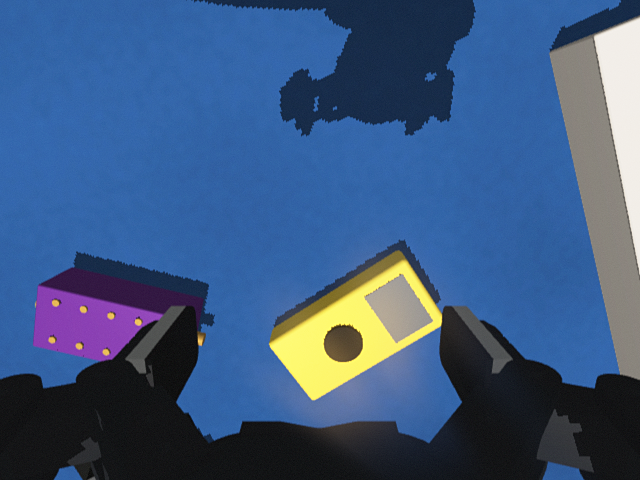

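Wrist picture: purple look-alike at (100,320), yellow meter at (350,325), nothing of the job. Moving over the large unit.

Call:
move_arm(
  increments=[
    [0,0,-0.3,0,0,-0.118,-1],
    [0,0,-0.3,0,0,-0.118,-1],
    [0,0,-0.3,0,0,-0.118,-1],
    [0,0,-0.3,0,0,-0.118,-1],
  ],
)

```text
clock: 0.48
tool_pos: [0.2259, 0.5828, 0.2554]
orientation: [[-1.0, -0.003, 0.0], [-0.003, 1.0, 0.0], [-0.0, 0.0, -1.0]]
ft_force: [-0.1, -1.1, -0.7]
grip_width: 0.0852
grasp_force: 0.0
```

Call:
move_arm(
  increments=[
    [-0.7,-0.92,-0.2,0,0,0,-1],
    [-0.7,-0.92,-0.2,0,0,0,-1],
    [-0.7,-0.92,-0.2,0,0,0,-1],
    [-0.7,-0.92,-0.2,0,0,0,-1],
  ],
)

```text
clock: 0.82
tool_pos: [0.2835, 0.5074, 0.2718]
orientation: [[-1.0, 0.005, 0.001], [0.005, 1.0, -0.0], [-0.001, -0.0, -1.0]]
ft_force: [0.0, 0.9, -0.3]
grip_width: 0.085
grasp_force: 0.0
```

Call:
move_arm(
  increments=[
    [-0.7,-0.92,-0.2,0,0,0,-1],
    [-0.7,-0.92,-0.2,0,0,0,-1],
    [-0.7,-0.92,-0.2,0,0,0,-1],
    [-0.7,-0.92,-0.2,0,0,0,-1],
  ],
)

```text
clock: 1.15
tool_pos: [0.3392, 0.4347, 0.2877]
orientation: [[-1.0, 0.004, 0.0], [0.004, 1.0, 0.001], [-0.0, 0.001, -1.0]]
ft_force: [-0.6, -0.3, 0.5]
grip_width: 0.0854
grasp_force: 0.0
```

Call:
move_arm(
  increments=[
    [-0.7,-0.92,-0.2,0,0,0,-1],
    [-0.7,-0.92,-0.2,0,0,0,-1],
    [-0.7,-0.92,-0.2,0,0,0,-1],
    [-0.7,-0.92,-0.2,0,0,0,-1],
  ],
)

```text
clock: 1.48
tool_pos: [0.3952, 0.3618, 0.3035]
orientation: [[-1.0, 0.003, 0.0], [0.003, 1.0, 0.001], [-0.0, 0.001, -1.0]]
ft_force: [-0.6, 1.0, -0.5]
grip_width: 0.0855
grasp_force: 0.0
```

Call:
move_arm(
  increments=[
    [-0.7,-0.92,-0.2,0,0,0,-1],
    [-0.7,-0.92,-0.2,0,0,0,-1],
    [-0.7,-0.92,-0.2,0,0,0,-1],
    [-0.7,-0.92,-0.2,0,0,0,-1],
    [-0.7,-0.92,-0.2,0,0,0,-1],
  ],
)

```text
clock: 1.9
tool_pos: [0.4496, 0.2897, 0.3187]
orientation: [[-1.0, -0.0, -0.001], [-0.0, 1.0, 0.001], [0.001, 0.001, -1.0]]
ft_force: [1.1, -0.7, 0.2]
grip_width: 0.0852
grasp_force: 0.0
```

Run:
```python
from h import *
c,im=shot("wrist","w1"); print(np.round(c["origin"],3)); print(np.round(sense()["tool_pos"],3),sense()["orientation"].round(3) if hasattr(sense()["orientation"],"round") else sense()["orientation"])
```

```text
[0.385 0.29  0.462]
[0.449 0.29  0.319] [[-1.    -0.002 -0.002]
 [-0.002  1.     0.001]
 [ 0.002  0.001 -1.   ]]
```

View pics/w1.png

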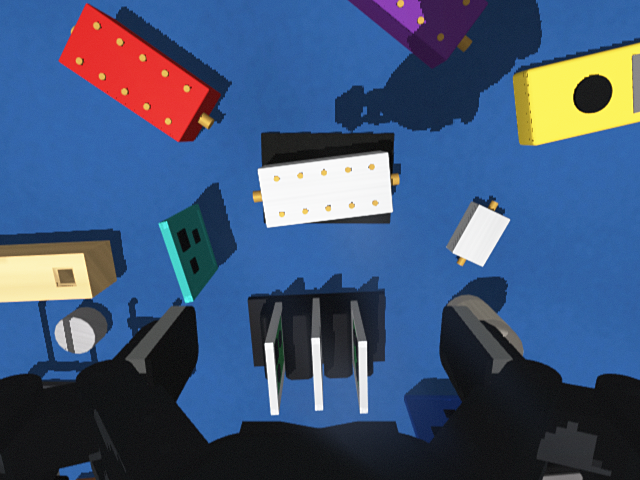

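Wrist picture: the large white unit's top is at (258–393, 152–227), crooked on the black mat (262–393, 133–222). The red look-alike is at (140,75), turquoise board at (190,250). Three rack boards show with top edges at (270,375), (318,355) and (361,370). The coupler is at (478,235) and the tool block at (60,275). The white unit on the mat is the right one. Next is a second view, then across to the small unit.

Call:
move_arm(
  increments=[
    [0,-1,0,0,0,0,-1],
    [0,-1,0,0,0,0,-1],
    [0,-1,0,0,0,0,-1],
    [0,-1,0,0,0,0,-1],
    [0,-1,0,0,0,0,-1],
  ],
)

```text
clock: 2.37
tool_pos: [0.4496, 0.2098, 0.319]
orientation: [[-1.0, -0.002, -0.001], [-0.002, 1.0, 0.001], [0.001, 0.001, -1.0]]
ft_force: [-0.1, 0.2, -1.0]
grip_width: 0.0855
grasp_force: 0.0
```

Run:
```python
from h import *
c2,im2=shot("wrist","w2"); c1,im1=load("w1")
def rect(im,lo=(170,170,170),roi=None):
    m=cv2.inRange(im,lo,(255,255,255))
    cs,_=cv2.findContours(m,cv2.RETR_EXTERNAL,cv2.CHAIN_APPROX_NONE)
    return [(cv2.contourArea(k),np.round(cv2.minAreaRect(k),1) if 0 else cv2.minAreaRect(k)) for k in cs if cv2.contourArea(k)>150]
for c,im in((c1,im1),(c2,im2)):
    for a,(ce,sz,an) in rect(im):
        print(int(a),np.round(ce,1),np.round(sz,1),round(an,1), np.round(plane(c,ce,0.056),4))
```

```text
519 [271.4 378.3] [72.2  8.5] 85.2 [0.65   0.2368 0.056 ]
517 [362.7 376.9] [72.   8.2] 88.8 [0.6481 0.3404 0.056 ]
511 [316.9 373.9] [72.3  8.2] 86.8 [0.6443 0.2885 0.056 ]
184 [ 59.8 335.7] [30.6  9.6] 80.0 [0.5971 0.0052 0.056 ]
602 [ 82.6 334. ] [35.2 22.1] 80.0 [0.595  0.0306 0.056 ]
3737 [ 44.6 277.7] [44.6 91.2] 87.4 [5.295e-01 1.000e-04 5.600e-02]
1808 [480.8 235.6] [34.6 57.4] 29.2 [0.4832 0.4571 0.056 ]
7576 [326.  189.8] [ 60.2 131.4] 82.9 [0.4362 0.2976 0.056 ]
313 [443.1 387.7] [ 8.4 51. ] 2.4 [0.6622 0.3533 0.056 ]
509 [352.1 378.5] [71.2  8.3] 88.3 [0.6507 0.2489 0.056 ]
531 [398. 374.] [72.  8.] 90.0 [0.6447 0.3007 0.056 ]
1025 [564.5 356. ] [35. 42.] 0.0 [0.6214 0.4856 0.056 ]
6047 [ 92.  278.5] [ 44.7 146.3] 87.4 [ 0.531  -0.0298  0.056 ]
1819 [552.5 236. ] [33.9 58.8] 31.6 [0.4834 0.4512 0.056 ]
7569 [406.6 189.7] [ 59.8 132.7] 83.1 [0.4361 0.2982 0.056 ]
```

Call:
move_arm(
  increments=[
    [0,-1,0,0,0,0,-1],
    [0,-1,0,0,0,0,-1],
    [0,-1,0,0,0,0,-1],
  ],
)

```text
clock: 2.67
tool_pos: [0.4501, 0.1258, 0.3192]
orientation: [[-1.0, 0.001, -0.0], [0.001, 1.0, -0.003], [0.0, -0.003, -1.0]]
ft_force: [0.1, 1.6, -0.0]
grip_width: 0.0853
grasp_force: 0.0
```

Call:
move_arm(
  increments=[
    [0,-1,0,0,0,0,-1],
    [0,-1,0,0,0,0,-1],
    [0,-1,0,0,0,0,-1],
  ],
)

```text
clock: 2.92
tool_pos: [0.4508, 0.0453, 0.3192]
orientation: [[-1.0, 0.003, 0.0], [0.003, 1.0, -0.002], [-0.0, -0.002, -1.0]]
ft_force: [-0.5, -0.4, 0.8]
grip_width: 0.0856
grasp_force: 0.0
```

Call:
move_arm(
  increments=[
    [0,-1,0,0,0,0,-1],
    [0,-1,0,0,0,0,-1],
    [0,-1,0,0,0,0,-1],
  ],
)

```text
clock: 3.17
tool_pos: [0.4513, -0.0349, 0.3192]
orientation: [[-1.0, 0.003, 0.0], [0.003, 1.0, -0.002], [-0.0, -0.002, -1.0]]
ft_force: [1.1, 0.3, 0.1]
grip_width: 0.0853
grasp_force: 0.0
```

Call:
move_arm(
  increments=[
    [0,-1,0,0,0,0,-1],
    [0,-1,0,0,0,0,-1],
    [0,-1,0,0,0,0,-1],
  ],
)

```text
clock: 3.42
tool_pos: [0.4518, -0.115, 0.3191]
orientation: [[-1.0, 0.003, 0.001], [0.003, 1.0, -0.003], [-0.001, -0.003, -1.0]]
ft_force: [0.8, 0.6, -0.1]
grip_width: 0.0856
grasp_force: 0.0
```

Call:
move_arm(
  increments=[
    [0,-1,0,0,0,0,-1],
    [0,-1,0,0,0,0,-1],
    [0,-1,0,0,0,0,-1],
  ],
)

```text
clock: 3.67
tool_pos: [0.4521, -0.1952, 0.3189]
orientation: [[-1.0, 0.003, 0.001], [0.003, 1.0, -0.003], [-0.001, -0.003, -1.0]]
ft_force: [0.4, 0.6, 0.7]
grip_width: 0.0852
grasp_force: 0.0
```

Call:
move_arm(
  increments=[
    [0.1,-1,0,0,0,0,-1],
    [0.1,-1,0,0,0,0,-1],
    [0.1,-1,0,0,0,0,-1],
    [0.1,-1,0,0,0,0,-1],
    [0.1,-1,0,0,0,0,-1],
  ],
)

```text
clock: 4.08
tool_pos: [0.4433, -0.27, 0.319]
orientation: [[-1.0, -0.002, -0.0], [-0.002, 1.0, 0.002], [0.0, 0.002, -1.0]]
ft_force: [-0.6, 0.3, -0.3]
grip_width: 0.0853
grasp_force: 0.0
```

Run:
```python
from h import *
shot("wrist","w3");print(sense()["tool_pos"])
```

```text
[ 0.44322513 -0.26969643  0.31916577]
```

View pics/w3.png

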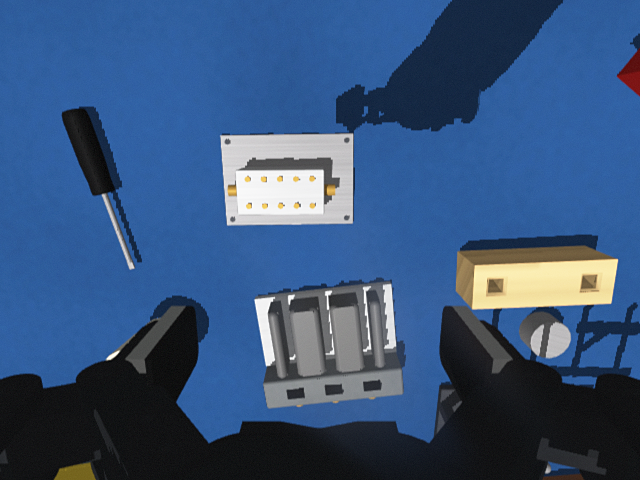

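Wrist picture: the steel plate has corners (221,135), (353,134), (354,223) and (227,225), with the small unit's top at (236–326, 170–216). The fixture is at (255–403, 283–408) with its box at +x, and the tool block at (457–618, 248–307) with holes at (495,286) and (590,283).

```bash
cat >> h.py <<'E'
def big(m,amin=150):
    cs,_=cv2.findContours(m,cv2.RETR_EXTERNAL,cv2.CHAIN_APPROX_NONE)
    return sorted([k for k in cs if cv2.contourArea(k)>amin],key=cv2.contourArea,reverse=True)
def nonblue(im):
    h=cv2.cvtColor(im,cv2.COLOR_BGR2HSV); return cv2.bitwise_not(cv2.inRange(h,(95,110,20),(130,255,255)))
def wrect(c,k,z):
    """contour -> min-area rectangle in world at height z: centre, (long, short), long-axis deg"""
    p=np.array([plane(c,u,z)[:2] for u in k[:,0,:].astype(float)],np.float32)
    ce,sz,an=cv2.minAreaRect(p*1000);
    if sz[0]<sz[1]: sz=sz[::-1];an+=90
    return np.round(np.array(ce)/1000,4),np.round(sz,1),round((an+90)%180-90,2)
def roi(m,b):
    o=np.zeros_like(m);o[b[1]:b[3],b[0]:b[2]]=m[b[1]:b[3],b[0]:b[2]];return o
E
python3 - <<'E'
from h import *
c,im=load("w3");g=im.min(axis=2)
print("plate",[wrect(c,k,.006) for k in big(roi(nonblue(im),(200,110,380,245)))[:2]])
print(g[200,225:235],g[192,240:330:8],g[180,330:350])
for t in (225,235,245): print("small",t,[(cv2.contourArea(k),cv2.boundingRect(k),wrect(c,k,.046)) for k in big(roi((g>t).astype(np.uint8)*255,(200,110,380,245)))[:2]])
hsv=cv2.cvtColor(im,cv2.COLOR_BGR2HSV)
w=cv2.inRange(hsv,(10,60,60),(30,255,255))
print("block",[wrect(c,k,.055) for k in big(roi(w,(440,230,640,330)))[:1]])
print("holes",[np.round(plane(c,u,.055),4) for u in((495,286),(590,283))])
E
```

```text
plate [(array([ 0.4259, -0.3034]), array([145.6, 100.9]), -89.06)]
[215 213 211 209 208 209 210 210 210 210] [248 247 246 245 244 244 242 241 241 240 240  86] [ 82  82  85  84  82  82  83  81  79 130 206 202 200 199 198 200 199 200
 198 201]
small 225 [(3606.0, (236, 170, 87, 45), (array([ 0.4345, -0.3096]), array([88.1, 44.9]), -89.16))]
small 235 [(3564.5, (236, 171, 87, 43), (array([ 0.4342, -0.3097]), array([87.8, 43.1]), -89.87))]
small 245 [(597.5, (236, 171, 40, 42), (array([ 0.4337, -0.3338]), array([42.1, 39.3]), 0.13))]
block [(array([ 0.5228, -0.0391]), array([168.2,  67. ]), -87.22)]
holes [array([ 0.5325, -0.0807,  0.055 ]), array([0.5289, 0.0201, 0.055 ])]
```

Call:
move_arm(
  increments=[
    [0,0,0,0,0,0.166,-1],
    [0,0,0,0,0,0.166,-1],
    [0,0,0,0,0,0.166,-1],
    [0,0,0,0,0,0.166,-1],
    [0,0,0,0,0,0.166,-1],
  ],
)

```text
clock: 4.55
tool_pos: [0.4431, -0.2695, 0.3195]
orientation: [[-0.867, 0.498, 0.0], [0.498, 0.867, 0.0], [-0.0, 0.0, -1.0]]
ft_force: [-0.2, 0.4, 0.5]
grip_width: 0.0852
grasp_force: 0.0
```

Call:
move_arm(
  increments=[
    [0,0,0,0,0,0.166,-1],
    [0,0,0,0,0,0.166,-1],
    [0,0,0,0,0,0.166,-1],
    [0,0,0,0,0,0.166,-1],
    [0,0,0,0,0,0.166,-1],
  ],
)

```text
clock: 4.97
tool_pos: [0.443, -0.2701, 0.3194]
orientation: [[-0.505, 0.863, 0.0], [0.863, 0.505, 0.0], [0.0, 0.0, -1.0]]
ft_force: [-0.1, -0.7, -0.1]
grip_width: 0.0855
grasp_force: 0.0
```

Call:
move_arm(
  increments=[
    [0,0,0,0,0,0.166,-1],
    [0,0,0,0,0,0.166,-1],
    [0,0,0,0,0,0.166,-1],
    [0,0,0,0,0,0.166,-1],
    [0,0,0,0,0,0.166,-1],
  ],
)

```text
clock: 5.38
tool_pos: [0.4429, -0.2706, 0.3194]
orientation: [[-0.009, 1.0, 0.0], [1.0, 0.009, 0.0], [0.0, 0.0, -1.0]]
ft_force: [-0.2, -0.4, -0.9]
grip_width: 0.0853
grasp_force: 0.0
```

Call:
move_arm(
  increments=[
    [-0.5,-0.11,1,0,0,0,-1],
    [-0.5,-0.11,1,0,0,0,-1],
    [-0.5,-0.11,1,0,0,0,-1],
    [-0.5,-0.11,1,0,0,0,-1],
  ],
)

```text
clock: 5.72
tool_pos: [0.4323, -0.31, 0.2362]
orientation: [[-0.01, 1.0, -0.005], [1.0, 0.01, 0.005], [0.005, -0.005, -1.0]]
ft_force: [-0.7, 0.4, -0.0]
grip_width: 0.0854
grasp_force: 0.0
```

Call:
move_arm(
  increments=[
    [0,0,1,0,0,0,-1],
    [0,0,1,0,0,0,-1],
    [0,0,1,0,0,0,-1],
    [0,0,1,0,0,0,-1],
    [0,0,1,0,0,0,-1],
  ],
)

```text
clock: 6.13
tool_pos: [0.4359, -0.3123, 0.1624]
orientation: [[-0.009, 1.0, 0.003], [1.0, 0.009, -0.003], [-0.003, 0.003, -1.0]]
ft_force: [0.7, -0.3, -0.2]
grip_width: 0.0855
grasp_force: 0.0
```

Run:
```python
from h import *
inc((.4343,-.3096,.012),0.4)
c,im=shot("wrist","w4");g=im.min(axis=2)
print([(cv2.contourArea(k),cv2.boundingRect(k),wrect(c,k,.046)) for k in big((g>228).astype(np.uint8)*255)[:3]])
```

```text
p [ 0.4359 -0.3123  0.1624] shift [ 0.039 -0.025  1.879] turn [0.001  0.0008 0.0006] F [ 0.7 -0.3 -0.2] w 0.0855 t 6.13
[(6458.0, (281, 191, 69, 107), (array([ 0.4346, -0.317 ]), array([72.8, 44.3]), -89.58)), (1725.0, (488, 25, 128, 30), (array([ 0.5712, -0.1912]), array([73.4, 11.9]), 3.7)), (959.5, (488, 242, 119, 30), (array([ 0.5883, -0.3268]), array([80.6, 20. ]), -5.04))]
```

Call:
move_arm(
  increments=[
    [0.02,-0.01,0.94,0,0,0,-1],
    [0.02,-0.01,0.94,0,0,0,-1],
    [0.02,-0.01,0.94,0,0,0,-1],
    [0.02,-0.01,0.94,0,0,0,-1],
  ],
)

```text
clock: 6.52
tool_pos: [0.4335, -0.3099, 0.0851]
orientation: [[-0.008, 1.0, -0.0], [1.0, 0.008, 0.0], [0.0, -0.0, -1.0]]
ft_force: [0.8, -0.2, -0.0]
grip_width: 0.0852
grasp_force: 0.0
```

Call:
move_arm(
  increments=[
    [0.02,-0.01,0.5,0,0,0,-1],
    [0.02,-0.01,0.94,0,0,0,-1],
    [0.02,-0.01,0.94,0,0,0,-1],
    [0.02,-0.01,0.94,0,0,0,-1],
    [0.02,-0.01,0.94,0,0,0,-1],
  ],
)

```text
clock: 6.93
tool_pos: [0.4348, -0.3104, 0.0121]
orientation: [[-0.007, 1.0, 0.004], [1.0, 0.007, -0.003], [-0.003, 0.004, -1.0]]
ft_force: [0.1, 0.2, -0.6]
grip_width: 0.0852
grasp_force: 0.0
```

Call:
move_arm(
  increments=[
    [0,0,0,0,0,0,0.5],
    [0,0,0,0,0,0,0.5],
    [0,0,0,0,0,0,0.5],
    [0,0,0,0,0,0,0.5],
    [0,0,0,0,0,0,0.5],
  ],
  squeeze=50,
)

```text
clock: 7.35
tool_pos: [0.4336, -0.3094, 0.0108]
orientation: [[-0.007, 1.0, 0.002], [1.0, 0.007, -0.002], [-0.002, 0.002, -1.0]]
ft_force: [-1.0, 0.0, 6.6]
grip_width: 0.0451
grasp_force: 53.2
```

Call:
move_arm(
  increments=[
    [0,0,0,0,0,0,0.5],
    [0,0,0,0,0,0,0.5],
    [0,0,0,0,0,0,0.5],
    [0,0,0,0,0,0,0.5],
    [0,0,0,0,0,0,0.5],
  ],
)

```text
clock: 7.77
tool_pos: [0.4336, -0.3094, 0.0107]
orientation: [[-0.007, 1.0, 0.002], [1.0, 0.007, -0.002], [-0.002, 0.002, -1.0]]
ft_force: [-0.6, 0.1, 5.6]
grip_width: 0.0455
grasp_force: 53.2
```

Call:
move_arm(
  increments=[
    [0,0,-1,0,0,0,0.5],
    [0,0,-1,0,0,0,0.5],
    [0,0,-1,0,0,0,0.5],
    [0,0,-1,0,0,0,0.5],
  ],
)

```text
clock: 8.1
tool_pos: [0.4345, -0.3101, 0.0917]
orientation: [[-0.007, 1.0, 0.005], [1.0, 0.007, -0.004], [-0.004, 0.005, -1.0]]
ft_force: [0.5, -1.0, -3.5]
grip_width: 0.0451
grasp_force: 54.0
```

Call:
move_arm(
  increments=[
    [0.5,0,0,0,0,0,0.5],
    [0.97,0,0,0,0,0,0.5],
    [0.97,0,0,0,0,0,0.5],
  ],
)

```text
clock: 8.35
tool_pos: [0.4272, -0.2228, 0.0857]
orientation: [[-0.011, 1.0, -0.008], [1.0, 0.011, 0.01], [0.01, -0.008, -1.0]]
ft_force: [-0.6, 0.8, -4.1]
grip_width: 0.0456
grasp_force: 53.8
```

Call:
move_arm(
  increments=[
    [0.5,0,0,0,0,0,0.5],
    [0.97,0,0,0,0,0,0.5],
    [0.97,0,0,0,0,0,0.5],
  ],
)

```text
clock: 8.6
tool_pos: [0.4268, -0.146, 0.086]
orientation: [[-0.012, 1.0, -0.008], [1.0, 0.012, 0.008], [0.008, -0.008, -1.0]]
ft_force: [-0.8, -0.1, -3.1]
grip_width: 0.0452
grasp_force: 53.9
```

Call:
move_arm(
  increments=[
    [0.5,0,0,0,0,0,0.5],
    [0.97,0,0,0,0,0,0.5],
    [0.97,0,0,0,0,0,0.5],
  ],
)

```text
clock: 8.85
tool_pos: [0.4268, -0.0695, 0.0865]
orientation: [[-0.013, 1.0, -0.007], [1.0, 0.013, 0.006], [0.006, -0.007, -1.0]]
ft_force: [-0.7, -0.7, -3.8]
grip_width: 0.0456
grasp_force: 53.9
```

Call:
move_arm(
  increments=[
    [0.5,0,0,0,0,0,0.5],
    [0.97,0,0,0,0,0,0.5],
    [0.97,0,0,0,0,0,0.5],
    [0.97,0,0,0,0,0,0.5],
    [0.97,0,0,0,0,0,0.5],
  ],
)

```text
clock: 9.27
tool_pos: [0.4291, 0.002, 0.0878]
orientation: [[-0.008, 1.0, -0.003], [1.0, 0.008, -0.0], [-0.0, -0.003, -1.0]]
ft_force: [0.1, -0.0, -3.0]
grip_width: 0.0457
grasp_force: 53.8
```

Run:
```python
from h import *
inc((.43,0,.0058),0)
```

```text
p [0.4291 0.002  0.0878] shift [-0.025  0.013  1.025] turn [-0.0008  0.0001  0.0027] F [ 0.1 -0.  -3. ] w 0.0457 t 9.27
```

Call:
move_arm(
  increments=[
    [0,0,0.5,0,0,0,0.5],
    [0,0,0.9,0,0,0,0.5],
    [0,0,1,0,0,0,0.5],
    [0,0,1,0,0,0,0.5],
    [0,0,1,0,0,0,0.5],
  ],
)

```text
clock: 9.68
tool_pos: [0.4303, 0.0012, 0.009]
orientation: [[-0.006, 1.0, -0.001], [1.0, 0.006, -0.0], [-0.0, -0.001, -1.0]]
ft_force: [0.4, -0.6, -3.5]
grip_width: 0.0454
grasp_force: 54.2
```

Call:
move_arm(
  increments=[
    [0,0,0.02,0,0,0,0.5],
    [0,0,0.02,0,0,0,0.5],
    [0,0,0.02,0,0,0,-1],
    [0,0,0.02,0,0,0,-1],
    [0,0,0.02,0,0,0,-1],
  ],
)

```text
clock: 10.1
tool_pos: [0.4316, 0.0019, 0.0084]
orientation: [[-0.007, 1.0, 0.003], [1.0, 0.007, -0.0], [-0.0, 0.003, -1.0]]
ft_force: [0.9, -0.3, -0.3]
grip_width: 0.079
grasp_force: 0.0
```

Call:
move_arm(
  increments=[
    [0,0,0,0,0,0,-1],
    [0,0,0,0,0,0,-1],
    [0,0,0,0,0,0,-1],
  ],
)

```text
clock: 10.35
tool_pos: [0.4305, 0.0021, 0.0075]
orientation: [[-0.007, 1.0, 0.0], [1.0, 0.007, -0.0], [-0.0, 0.0, -1.0]]
ft_force: [0.5, -0.5, 1.2]
grip_width: 0.0856
grasp_force: 0.0
```

Call:
move_arm(
  increments=[
    [0,0,-1,0,0,0,-1],
    [0,0,-1,0,0,0,-1],
    [0,0,-1,0,0,0,-1],
  ],
)

```text
clock: 10.6
tool_pos: [0.4358, 0.0013, 0.0935]
orientation: [[-0.007, 1.0, 0.012], [1.0, 0.007, -0.002], [-0.002, 0.012, -1.0]]
ft_force: [1.5, 0.5, 0.4]
grip_width: 0.0852
grasp_force: 0.0
```

Call:
move_arm(
  increments=[
    [0.3,0,-1,0,0,0,-1],
    [0.3,0,-1,0,0,0,-1],
    [0.3,0,-1,0,0,0,-1],
  ],
)

```text
clock: 10.85
tool_pos: [0.4355, 0.0269, 0.1746]
orientation: [[-0.009, 1.0, 0.013], [1.0, 0.009, -0.0], [-0.0, 0.013, -1.0]]
ft_force: [0.4, -0.4, 0.9]
grip_width: 0.0857
grasp_force: 0.0
```

Call:
move_arm(
  increments=[
    [0.8,0,-0.5,0,0,0,-1],
    [0.8,0,-0.5,0,0,0,-1],
    [0.8,0,-0.5,0,0,0,-1],
  ],
)

```text
clock: 11.1
tool_pos: [0.4323, 0.0934, 0.2112]
orientation: [[-0.011, 1.0, 0.008], [1.0, 0.011, 0.003], [0.003, 0.008, -1.0]]
ft_force: [0.7, -0.5, 0.6]
grip_width: 0.085
grasp_force: 0.0
```

Call:
move_arm(
  increments=[
    [0.9,0,-0.3,0,0,0,-1],
    [0.9,0,-0.3,0,0,0,-1],
    [0.9,0,-0.3,0,0,0,-1],
  ],
)

```text
clock: 11.35
tool_pos: [0.4307, 0.1659, 0.2332]
orientation: [[-0.012, 1.0, 0.004], [1.0, 0.012, 0.003], [0.003, 0.004, -1.0]]
ft_force: [-0.1, 0.3, 0.1]
grip_width: 0.0853
grasp_force: 0.0
```

Call:
move_arm(
  increments=[
    [0.9,0,0,0,0,0,-1],
    [0.9,0,0,0,0,0,-1],
    [0.9,0,0,0,0,0,-1],
    [0.9,0,0,0,0,0,-1],
    [0.9,0,0,0,0,0,-1],
  ],
)

```text
clock: 11.77
tool_pos: [0.4282, 0.2333, 0.2305]
orientation: [[-0.007, 1.0, -0.001], [1.0, 0.007, -0.001], [-0.001, -0.001, -1.0]]
ft_force: [-0.6, 0.2, 0.0]
grip_width: 0.0856
grasp_force: 0.0
```

Run:
```python
from h import *
inc((.4362,.298,.018),-7)
c,im=shot("wrist","w5");g=im.min(axis=2)
print([(cv2.contourArea(k),cv2.boundingRect(k),wrect(c,k,.056)) for k in big((g>170).astype(np.uint8)*255)[:5]])
c,im=shot("scene","s1")
```

```text
p [0.4282 0.2333 0.2305] shift [0.811 0.109 2.655] turn [-0.0004  0.0004  0.0413] F [-0.6  0.2  0. ] w 0.0856 t 11.77
[(11133.5, (280, 41, 97, 185), (array([0.4371, 0.2971]), array([129.6,  59.4]), -82.87)), (1194.0, (543, 148, 97, 17), (array([0.6368, 0.2857]), array([73.9, 10.2]), 2.48)), (1125.0, (540, 218, 100, 16), (array([0.6458, 0.2318]), array([79.1, 10.3]), 2.75)), (1088.5, (560, 72, 80, 18), (array([0.6332, 0.3397]), array([58.1, 10.3]), 2.43)), (657.5, (297, 410, 47, 18), (array([0.4315, 0.0485]), array([42.4, 18.3]), 0.51))]
```

View pics/w5.png

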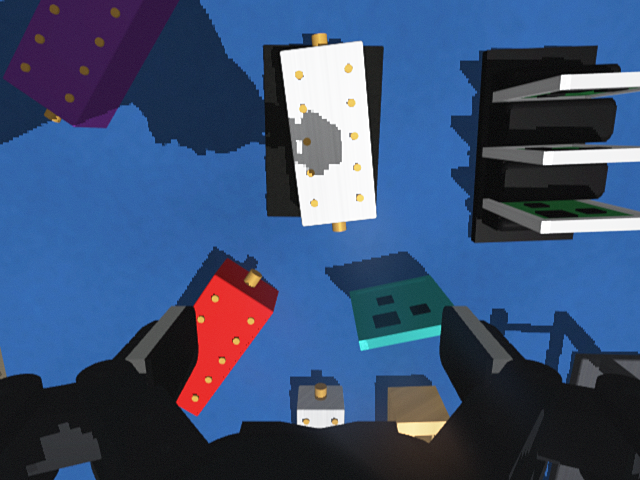

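Wrist picture: the large unit is at (280–377, 41–225) on the mat, about 7° askew. The red look-alike is at (235,330), the turquoise board at (400,310), and the small unit sits at (320,410) in the middle.

Call:
move_arm(
  increments=[
    [0.8,0.1,0.8,0,0,-0.037,-1],
    [0.8,0.1,0.8,0,0,-0.037,-1],
    [0.8,0.1,0.8,0,0,-0.037,-1],
    [0.8,0.1,0.8,0,0,-0.037,-1],
    [0.8,0.1,0.8,0,0,-0.037,-1],
  ],
)

```text
clock: 12.28
tool_pos: [0.436, 0.2971, 0.1671]
orientation: [[-0.122, 0.992, -0.001], [0.992, 0.122, -0.001], [-0.001, -0.001, -1.0]]
ft_force: [0.1, 0.7, -0.3]
grip_width: 0.0854
grasp_force: 0.0
```

Call:
move_arm(
  increments=[
    [0,0,0.8,0,0,0,-1],
    [0,0,0.8,0,0,0,-1],
    [0,0,0.8,0,0,0,-1],
    [0,0,0.8,0,0,0,-1],
    [0,0,0.8,0,0,0,-1],
  ],
)

```text
clock: 12.7
tool_pos: [0.4378, 0.2981, 0.1056]
orientation: [[-0.122, 0.993, 0.003], [0.993, 0.122, 0.001], [0.001, 0.003, -1.0]]
ft_force: [0.9, -0.3, 1.1]
grip_width: 0.085
grasp_force: 0.0
```

Run:
```python
from h import *
inc((.4366,.2975,.014),7.1)
```

```text
p [0.4378 0.2981 0.1056] shift [-0.007 -0.02   1.145] turn [ 0.001  -0.0003 -0.0005] F [ 0.9 -0.3  1.1] w 0.085 t 12.7
```

Call:
move_arm(
  increments=[
    [0,-0.02,0.5,0,0,0,-1],
    [0,-0.02,0.9,0,0,0,-1],
    [0,-0.02,1,0,0,0,-1],
    [0,-0.02,1,0,0,0,-1],
  ],
)

```text
clock: 13.03
tool_pos: [0.4337, 0.2972, 0.0228]
orientation: [[-0.123, 0.992, -0.002], [0.992, 0.123, -0.001], [-0.001, -0.003, -1.0]]
ft_force: [-0.2, 0.2, 0.2]
grip_width: 0.0852
grasp_force: 0.0
```

Call:
move_arm(
  increments=[
    [0,0,0.13,0,0,0,-1],
    [0,0,0.13,0,0,0,0.3],
    [0,0,0.13,0,0,0,0.3],
    [0,0,0.13,0,0,0,0.3],
    [0,0,0.13,0,0,0,0.3],
  ],
  squeeze=70,
)

```text
clock: 13.45
tool_pos: [0.4365, 0.2988, 0.0147]
orientation: [[-0.123, 0.992, 0.004], [0.992, 0.123, 0.002], [0.001, 0.004, -1.0]]
ft_force: [1.3, 0.1, 3.8]
grip_width: 0.0593
grasp_force: 77.7
```

Call:
move_arm(
  increments=[
    [0,0,0,0,0,0,0.3],
    [0,0,0,0,0,0,0.3],
    [0,0,0,0,0,0,0.3],
  ],
)

```text
clock: 13.7
tool_pos: [0.4365, 0.2988, 0.0147]
orientation: [[-0.123, 0.992, 0.004], [0.992, 0.123, 0.002], [0.001, 0.004, -1.0]]
ft_force: [1.2, -0.5, 5.5]
grip_width: 0.0593
grasp_force: 77.9
```

Call:
move_arm(
  increments=[
    [0,0,-0.4,0,0,0,0.3],
    [0,0,-1,0,0,0,0.3],
    [0,0,-1,0,0,0,0.3],
    [0,0,-1,0,0,0,0.3],
  ],
)

```text
clock: 14.03
tool_pos: [0.4365, 0.299, 0.0953]
orientation: [[-0.123, 0.992, 0.005], [0.992, 0.123, 0.003], [0.002, 0.005, -1.0]]
ft_force: [0.7, 0.4, -6.0]
grip_width: 0.0591
grasp_force: 80.8
```

Call:
move_arm(
  increments=[
    [0,0,-1,0,0,0.033,0.3],
    [0,0,-1,0,0,0.033,0.3],
    [0,0,-1,0,0,0.033,0.3],
    [0,0,-1,0,0,0.033,0.3],
    [0,0,-1,0,0,0.033,0.3],
  ],
)

```text
clock: 14.45
tool_pos: [0.4324, 0.2968, 0.1699]
orientation: [[-0.02, 1.0, -0.005], [1.0, 0.02, -0.003], [-0.002, -0.005, -1.0]]
ft_force: [-1.2, -0.6, -7.2]
grip_width: 0.0589
grasp_force: 81.9
```

Run:
```python
from h import *
inc((.4259,-.3034,.18),0.9)
```

```text
p [0.4324 0.2968 0.1699] shift [-7.5   -0.231 -0.107] turn [-0.0016  0.0008  0.0013] F [-1.2 -0.6 -7.2] w 0.0589 t 14.45
```

Call:
move_arm(
  increments=[
    [-0.5,-0.03,0,0,0,0,0.3],
    [-0.94,-0.03,0,0,0,0,0.3],
    [-0.94,-0.03,0,0,0,0,0.3],
  ],
)

```text
clock: 14.7
tool_pos: [0.4292, 0.2165, 0.1682]
orientation: [[-0.016, 1.0, -0.01], [1.0, 0.016, -0.008], [-0.008, -0.01, -1.0]]
ft_force: [-1.4, 0.5, -6.8]
grip_width: 0.059
grasp_force: 81.5
```

Call:
move_arm(
  increments=[
    [-0.5,-0.03,0,0,0,0,0.3],
    [-0.94,-0.03,0,0,0,0,0.3],
    [-0.94,-0.03,0,0,0,0,0.3],
  ],
)

```text
clock: 14.95
tool_pos: [0.4289, 0.1418, 0.1688]
orientation: [[-0.015, 1.0, -0.009], [1.0, 0.015, -0.006], [-0.006, -0.009, -1.0]]
ft_force: [0.8, 0.0, -6.1]
grip_width: 0.0596
grasp_force: 81.5
```

Call:
move_arm(
  increments=[
    [-0.5,-0.03,0,0,0,0,0.3],
    [-0.94,-0.03,0,0,0,0,0.3],
    [-0.94,-0.03,0,0,0,0,0.3],
  ],
)

```text
clock: 15.2
tool_pos: [0.4289, 0.0672, 0.1694]
orientation: [[-0.014, 1.0, -0.007], [1.0, 0.014, -0.005], [-0.005, -0.007, -1.0]]
ft_force: [0.5, 0.8, -6.3]
grip_width: 0.0592
grasp_force: 81.5
```

Call:
move_arm(
  increments=[
    [-0.5,-0.03,0,0,0,0,0.3],
    [-0.94,-0.03,0,0,0,0,0.3],
    [-0.94,-0.03,0,0,0,0,0.3],
  ],
)

```text
clock: 15.45
tool_pos: [0.4288, -0.0078, 0.1699]
orientation: [[-0.014, 1.0, -0.006], [1.0, 0.014, -0.004], [-0.004, -0.006, -1.0]]
ft_force: [0.7, 1.0, -6.1]
grip_width: 0.0591
grasp_force: 81.5
```

Call:
move_arm(
  increments=[
    [-0.5,-0.03,0,0,0,0,0.3],
    [-0.94,-0.03,0,0,0,0,0.3],
    [-0.94,-0.03,0,0,0,0,0.3],
  ],
)

```text
clock: 15.7
tool_pos: [0.4287, -0.0829, 0.1703]
orientation: [[-0.014, 1.0, -0.004], [1.0, 0.014, -0.003], [-0.003, -0.004, -1.0]]
ft_force: [1.6, -0.3, -7.2]
grip_width: 0.0592
grasp_force: 81.5
```

Call:
move_arm(
  increments=[
    [-0.5,-0.03,0,0,0,0,0.3],
    [-0.94,-0.03,0,0,0,0,0.3],
    [-0.94,-0.03,0,0,0,0,0.3],
  ],
)

```text
clock: 15.95
tool_pos: [0.4286, -0.1583, 0.1707]
orientation: [[-0.014, 1.0, -0.003], [1.0, 0.014, -0.003], [-0.003, -0.003, -1.0]]
ft_force: [0.8, 0.2, -5.7]
grip_width: 0.0596
grasp_force: 81.5
```

Call:
move_arm(
  increments=[
    [-0.5,-0.03,0,0,0,0,0.3],
    [-0.94,-0.03,0,0,0,0,0.3],
    [-0.94,-0.03,0,0,0,0,0.3],
  ],
)

```text
clock: 16.2
tool_pos: [0.4282, -0.2338, 0.1709]
orientation: [[-0.014, 1.0, -0.002], [1.0, 0.014, -0.004], [-0.004, -0.002, -1.0]]
ft_force: [1.1, -1.7, -5.5]
grip_width: 0.0591
grasp_force: 81.5
```

Call:
move_arm(
  increments=[
    [-0.5,-0.03,0,0,0,0,0.3],
    [-0.9,-0.03,0,0,0,0,0.3],
    [-0.9,-0.03,0,0,0,0,0.3],
    [-0.9,-0.03,0,0,0,0,0.3],
    [-0.9,-0.03,0,0,0,0,0.3],
  ],
)

```text
clock: 16.62
tool_pos: [0.4257, -0.299, 0.1704]
orientation: [[-0.019, 1.0, -0.004], [1.0, 0.019, 0.004], [0.004, -0.004, -1.0]]
ft_force: [-0.7, 0.3, -6.7]
grip_width: 0.0593
grasp_force: 81.5
```

Run:
```python
from h import *
inc((.4259,-.3022,.0155),0.94)
```

```text
p [ 0.4257 -0.299   0.1704] shift [-0.049  0.009  1.936] turn [-0.0012 -0.0014  0.0008] F [-0.7  0.3 -6.7] w 0.0593 t 16.62
```

Call:
move_arm(
  increments=[
    [-0.05,0.01,0.5,0,0,0,0.3],
    [-0.05,0.01,0.95,0,0,0,0.3],
    [-0.05,0.01,0.95,0,0,0,0.3],
    [-0.05,0.01,0.95,0,0,0,0.3],
    [-0.05,0.01,0.95,0,0,0,0.3],
  ],
)

```text
clock: 17.03
tool_pos: [0.4284, -0.3039, 0.0974]
orientation: [[-0.021, 1.0, -0.0], [1.0, 0.021, 0.0], [0.0, -0.0, -1.0]]
ft_force: [0.8, -0.7, -5.1]
grip_width: 0.0593
grasp_force: 81.4
```

Call:
move_arm(
  increments=[
    [0,0,0.4,0,0,0,0.3],
    [0,0,0.7,0,0,0,0.3],
    [0,0,0.9,0,0,0,0.3],
    [0,0,0.9,0,0,0,0.3],
    [0,0,0.9,0,0,0,0.3],
  ],
)

```text
clock: 17.45
tool_pos: [0.429, -0.3052, 0.0263]
orientation: [[-0.02, 1.0, 0.001], [1.0, 0.02, -0.001], [-0.001, 0.001, -1.0]]
ft_force: [0.3, -0.0, -5.5]
grip_width: 0.059
grasp_force: 81.4
```

Run:
```python
from h import *
inc((.4259,-.3022,.0152),0.94)
```

```text
p [ 0.429  -0.3052  0.0263] shift [ 0.038 -0.039  0.139] turn [0.0004 0.0003 0.0012] F [ 0.3 -0.  -5.5] w 0.059 t 17.45
```

Call:
move_arm(
  increments=[
    [0.04,-0.04,0,0,0,0.001,0.3],
    [0.04,-0.04,0.05,0,0,0.001,0.3],
    [0.04,-0.04,0.13,0,0,0.001,0.3],
    [0.04,-0.04,0.13,0,0,0.001,0.3],
    [0.04,-0.04,0.13,0,0,0.001,0.3],
  ],
)

```text
clock: 17.87
tool_pos: [0.425, -0.3018, 0.0148]
orientation: [[-0.016, 1.0, 0.0], [1.0, 0.016, -0.0], [-0.0, 0.0, -1.0]]
ft_force: [1.1, -0.2, -6.4]
grip_width: 0.0591
grasp_force: 81.8
```

Call:
move_arm(
  increments=[
    [0,0,0,0,0,0,0.3],
    [0,0,0,0,0,0,0.3],
    [0,0,0,0,0,0,0.3],
  ],
)

```text
clock: 18.12
tool_pos: [0.425, -0.3018, 0.0147]
orientation: [[-0.017, 1.0, 0.0], [1.0, 0.017, -0.0], [-0.0, 0.0, -1.0]]
ft_force: [-0.1, 0.3, -4.2]
grip_width: 0.0594
grasp_force: 81.7
```

Run:
```python
from h import *
inc((.4259,-.3022,.0147),0.94)
```

```text
p [ 0.425  -0.3018  0.0147] shift [-0.005  0.011  0.   ] turn [0.0001 0.0001 0.0001] F [-0.1  0.3 -4.2] w 0.0594 t 18.12
```

Call:
move_arm(
  increments=[
    [0,0.01,0,0,0,0,0.3],
    [0,0.01,0.01,0,0,0,0.3],
    [0,0.01,0.01,0,0,0,-1],
    [0,0.01,0.01,0,0,0,-1],
    [0,0.01,0.01,0,0,0,-1],
  ],
)

```text
clock: 18.53
tool_pos: [0.4266, -0.3023, 0.0144]
orientation: [[-0.017, 1.0, 0.002], [1.0, 0.017, -0.001], [-0.001, 0.002, -1.0]]
ft_force: [0.3, -0.1, 0.3]
grip_width: 0.0853
grasp_force: 0.0
```

Call:
move_arm(
  increments=[
    [0,0,0,0,0,0,-1],
    [0,0,0,0,0,0,-1],
    [0,0,-1,0,0,0,-1],
    [0,0,-1,0,0,0,-1],
    [0,0,-1,0,0,0,-1],
  ],
)

```text
clock: 18.95
tool_pos: [0.4301, -0.3055, 0.1007]
orientation: [[-0.017, 1.0, 0.01], [1.0, 0.017, -0.009], [-0.009, 0.01, -1.0]]
ft_force: [1.0, -2.4, 0.4]
grip_width: 0.0854
grasp_force: 0.0
```

Call:
move_arm(
  increments=[
    [0,0,-1,0,0,0,-1],
    [0,0,-1,0,0,0,-1],
    [0,0,-1,0,0,0,-1],
  ],
)

```text
clock: 19.2
tool_pos: [0.43, -0.3054, 0.1817]
orientation: [[-0.017, 1.0, 0.011], [1.0, 0.017, -0.01], [-0.01, 0.011, -1.0]]
ft_force: [1.3, -0.8, 0.4]
grip_width: 0.0851
grasp_force: 0.0
```

Call:
move_arm(
  increments=[
    [-0.5,0,-1,0,0,0,-1],
    [-0.5,0,-1,0,0,0,-1],
    [-0.5,0,-1,0,0,0,-1],
    [-0.5,0,-1,0,0,0,-1],
    [-0.5,0,-1,0,0,0,-1],
  ],
)

```text
clock: 19.62
tool_pos: [0.4265, -0.3418, 0.2537]
orientation: [[-0.016, 1.0, 0.001], [1.0, 0.016, -0.0], [-0.0, 0.001, -1.0]]
ft_force: [0.0, 0.6, -0.1]
grip_width: 0.0852
grasp_force: 0.0
```

Run:
```python
from h import *
inc((.43,.2,.26),0)
c,im=shot("wrist","w6");g=im.min(axis=2)
print([(cv2.contourArea(k),cv2.boundingRect(k),wrect(c,k,.006)) for k in big(nonblue(im))[:4]])
for t in(225,235):print([(cv2.contourArea(k),cv2.boundingRect(k),wrect(c,k,.056)) for k in big((g>t).astype(np.uint8)*255)[:2]])
```

```text
p [ 0.4265 -0.3418  0.2537] shift [ 6.771  0.154 -0.082] turn [0.0002 0.0002 0.0052] F [ 0.   0.6 -0.1] w 0.0852 t 19.62
[(59216.0, (0, 295, 640, 185), (array([ 0.4324, -0.5515]), array([756.1, 233.5]), 0.91)), (33251.5, (456, 0, 183, 214), (array([ 0.6332, -0.2556]), array([181. , 159.4]), -83.03)), (16957.0, (262, 72, 112, 182), (array([ 0.4257, -0.3054]), array([168.6, 100.4]), -89.07)), (1173.5, (244, 358, 83, 29), (array([ 0.3927, -0.5222]), array([90.8, 27.4]), 13.31))]
[(8418.0, (281, 87, 74, 157), (array([ 0.4259, -0.3025]), array([127.1,  58.7]), -88.91)), (1094.5, (462, 188, 94, 25), (array([ 0.5873, -0.3258]), array([79.8, 20.4]), 0.94))]
[(8314.5, (281, 87, 74, 157), (array([ 0.426 , -0.3025]), array([127.1,  58.3]), -89.0)), (1044.5, (462, 189, 94, 24), (array([ 0.5873, -0.3262]), array([79.7, 19.6]), 0.95))]
```

View pics/w6.png

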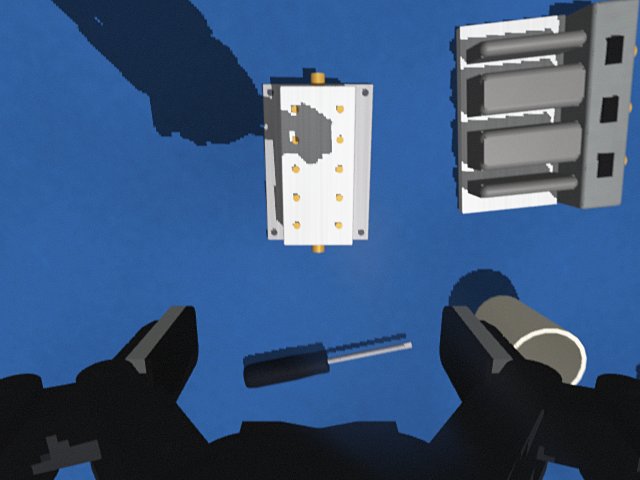

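Wrist picture: the large unit sits square in the middle of the plate, its top at (281–355, 87–244) inside the plate (264–373, 84–240). The fixture is at top right. Next, view the empty mat.

Call:
move_arm(
  increments=[
    [0.97,0.02,-0.02,0,0,0,-1],
    [0.97,0.02,-0.02,0,0,0,-1],
    [0.97,0.02,-0.02,0,0,0,-1],
  ],
)

```text
clock: 19.92
tool_pos: [0.4242, -0.2573, 0.2526]
orientation: [[-0.021, 1.0, -0.005], [1.0, 0.021, 0.007], [0.007, -0.005, -1.0]]
ft_force: [-1.1, 0.1, -0.1]
grip_width: 0.0851
grasp_force: 0.0
```

Call:
move_arm(
  increments=[
    [0.97,0.02,-0.02,0,0,0,-1],
    [0.97,0.02,-0.02,0,0,0,-1],
    [0.97,0.02,-0.02,0,0,0,-1],
  ],
)

```text
clock: 20.17
tool_pos: [0.4245, -0.1802, 0.2546]
orientation: [[-0.022, 1.0, -0.005], [1.0, 0.022, 0.006], [0.006, -0.005, -1.0]]
ft_force: [-0.6, 0.7, -0.0]
grip_width: 0.0853
grasp_force: 0.0
```

Call:
move_arm(
  increments=[
    [0.97,0.02,-0.02,0,0,0,-1],
    [0.97,0.02,-0.02,0,0,0,-1],
    [0.97,0.02,-0.02,0,0,0,-1],
  ],
)

```text
clock: 20.42
tool_pos: [0.4249, -0.1033, 0.2565]
orientation: [[-0.022, 1.0, -0.004], [1.0, 0.022, 0.004], [0.004, -0.004, -1.0]]
ft_force: [-0.3, 0.6, 0.0]
grip_width: 0.0853
grasp_force: 0.0
```

Call:
move_arm(
  increments=[
    [0.97,0.02,-0.02,0,0,0,-1],
    [0.97,0.02,-0.02,0,0,0,-1],
    [0.97,0.02,-0.02,0,0,0,-1],
  ],
)

```text
clock: 20.67
tool_pos: [0.4256, -0.0263, 0.2584]
orientation: [[-0.023, 1.0, -0.003], [1.0, 0.023, 0.003], [0.003, -0.003, -1.0]]
ft_force: [0.5, 0.2, 0.6]
grip_width: 0.0856
grasp_force: 0.0
```

Call:
move_arm(
  increments=[
    [0.97,0.02,-0.02,0,0,0,-1],
    [0.97,0.02,-0.02,0,0,0,-1],
    [0.97,0.02,-0.02,0,0,0,-1],
  ],
)

```text
clock: 20.92
tool_pos: [0.4264, 0.0508, 0.2602]
orientation: [[-0.023, 1.0, -0.003], [1.0, 0.023, 0.003], [0.003, -0.003, -1.0]]
ft_force: [-0.6, 0.2, 0.3]
grip_width: 0.0853
grasp_force: 0.0
```

Call:
move_arm(
  increments=[
    [0.97,0.02,-0.02,0,0,0,-1],
    [0.97,0.02,-0.02,0,0,0,-1],
    [0.97,0.02,-0.02,0,0,0,-1],
  ],
)

```text
clock: 21.17
tool_pos: [0.4273, 0.128, 0.2619]
orientation: [[-0.022, 1.0, -0.002], [1.0, 0.022, 0.002], [0.002, -0.002, -1.0]]
ft_force: [0.5, 0.9, -0.7]
grip_width: 0.085
grasp_force: 0.0
```

Call:
move_arm(
  increments=[
    [0.97,0.02,-0.02,0,0,0,-1],
    [0.97,0.02,-0.02,0,0,0,-1],
    [0.97,0.02,-0.02,0,0,0,-1],
    [0.97,0.02,-0.02,0,0,0,-1],
    [0.97,0.02,-0.02,0,0,0,-1],
  ],
)

```text
clock: 21.58
tool_pos: [0.4279, 0.2009, 0.2637]
orientation: [[-0.017, 1.0, -0.002], [1.0, 0.017, -0.002], [-0.002, -0.002, -1.0]]
ft_force: [-0.1, 0.5, -0.0]
grip_width: 0.0857
grasp_force: 0.0
```

Run:
```python
from h import *
inc((.43,.06,.18),0)
c,im=shot("wrist","w7")
h=cv2.cvtColor(im,cv2.COLOR_BGR2HSV);m=cv2.inRange(h,(0,0,0),(180,110,70))
print([(cv2.contourArea(k),cv2.boundingRect(k),wrect(c,k,.006)) for k in big(roi(m,(0,0,640,330)))[:5]])
```

```text
p [0.4279 0.2009 0.2637] shift [-1.759e+00 -1.000e-03  1.049e+00] turn [-0.0007  0.0005  0.0054] F [-0.1  0.5 -0. ] w 0.0857 t 21.58
[(17158.5, (270, 13, 112, 165), (array([0.431 , 0.2992]), array([143.6,  99.2]), 89.77)), (14261.0, (464, 16, 133, 187), (array([0.6248, 0.2893]), array([164.6, 114.5]), -87.32)), (571.5, (558, 313, 82, 17), (array([0.7319, 0.0789]), array([85.1, 18.8]), 1.06)), (389.5, (441, 307, 29, 23), (array([0.578 , 0.0795]), array([30.4, 25.8]), 1.06)), (380.5, (168, 307, 28, 23), (array([0.2818, 0.074 ]), array([30. , 25.8]), 1.06))]
```

Call:
move_arm(
  increments=[
    [-0.96,0.02,0.27,0,0,0.002,-1],
    [-0.96,0.02,0.27,0,0,0.002,-1],
    [-0.96,0.02,0.27,0,0,0.002,-1],
  ],
)

```text
clock: 21.88
tool_pos: [0.4296, 0.1192, 0.2409]
orientation: [[-0.003, 1.0, -0.004], [1.0, 0.003, -0.004], [-0.004, -0.004, -1.0]]
ft_force: [-0.2, 0.7, 0.6]
grip_width: 0.0854
grasp_force: 0.0
```

Call:
move_arm(
  increments=[
    [-0.96,0.02,0.27,0,0,0,-1],
    [-0.96,0.02,0.27,0,0,0,-1],
    [-0.96,0.02,0.27,0,0,0,-1],
  ],
)

```text
clock: 22.13
tool_pos: [0.4321, 0.0424, 0.2196]
orientation: [[-0.002, 1.0, -0.003], [1.0, 0.002, -0.003], [-0.003, -0.004, -1.0]]
ft_force: [-0.3, 1.1, -1.1]
grip_width: 0.0854
grasp_force: 0.0
```

Call:
move_arm(
  increments=[
    [-0.96,0,0.27,0,0,0,-1],
    [-0.96,0,0.27,0,0,0,-1],
    [-0.96,0,0.27,0,0,0,-1],
    [-0.96,0,0.27,0,0,0,-1],
    [-0.96,0,0.27,0,0,0,-1],
  ],
)

```text
clock: 22.55
tool_pos: [0.4341, -0.0293, 0.2]
orientation: [[-0.008, 1.0, -0.0], [1.0, 0.008, 0.0], [0.0, -0.0, -1.0]]
ft_force: [0.3, -0.3, -1.2]
grip_width: 0.0854
grasp_force: 0.0
```

Run:
```python
from h import *
c,im=shot("wrist","w8");g=im.min(axis=2)
for t in(150,200,225):print([(cv2.contourArea(k),cv2.boundingRect(k),wrect(c,k,.04)) for k in big((g>t).astype(np.uint8)*255)[:3]])
inc((.43,.0,.006),0)
```

```text
[(12337.0, (415, 121, 78, 206), (array([ 0.5362, -0.0325]), array([158.7,  52.6]), -87.28)), (3958.0, (285, 169, 62, 74), (array([ 0.4323, -0.0147]), array([55.6, 45.5]), -89.52)), (1651.0, (518, 150, 61, 36), (array([0.6043, 0.0155]), array([44.7, 25.4]), 0.48))]
[(3876.0, (286, 169, 61, 74), (array([ 0.4324, -0.0147]), array([55.6, 45.1]), -89.56)), (891.5, (519, 152, 58, 34), (array([0.6034, 0.015 ]), array([40.9, 23.7]), -0.78)), (432.0, (521, 197, 46, 14), (array([ 0.6034, -0.0111]), array([34.2,  9.9]), 0.48))]
[(3725.5, (286, 170, 61, 73), (array([ 0.4326, -0.015 ]), array([54.9, 44.5]), -89.58))]
p [ 0.4343 -0.0287  0.2003] shift [ 0.358 -0.051  2.429] turn [ 0.     -0.0001  0.003 ] F [ 0.5 -1.   0.4] w 0.0857 t 22.6
```

View pics/w8.png

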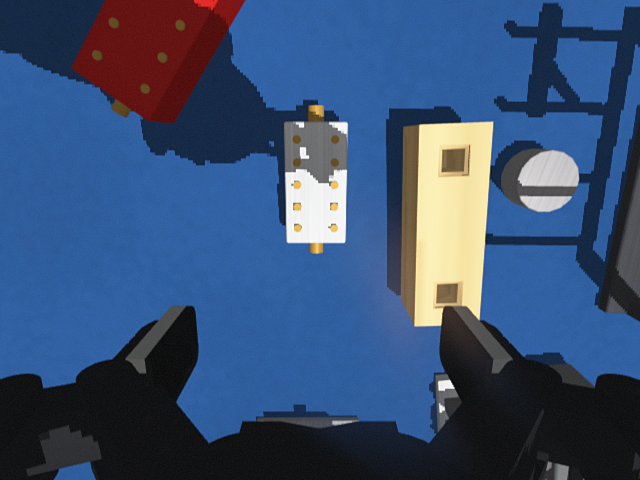

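Wrist picture: the small unit's top has corners (285,122), (347,122), (345,243) and (287,243), partly in the arm's shadow. The tool block's top is at (405–493, 122–325), with holes at (455,160) and (447,294).

Run:
```python
from h import *
c,im=load("w8")
for u in((285,122),(347,122),(345,243),(287,243)): print(np.round(plane(c,u,.04),4))
inc((.4325,.0,.006),0.4)
```

```text
[0.4101 0.0461 0.04  ]
[0.4544 0.0464 0.04  ]
[ 0.4553 -0.0431  0.04  ]
[ 0.4104 -0.0435  0.04  ]
p [ 0.4343 -0.0287  0.2003] shift [ 0.358 -0.02   2.429] turn [ 0.     -0.0001  0.0008] F [ 0.5 -1.   0.4] w 0.0857 t 22.6
```

Call:
move_arm(
  increments=[
    [0.38,-0.02,0.9,0,0,0,-1],
    [0.38,-0.02,0.9,0,0,0,-1],
    [0.38,-0.02,0.9,0,0,0,-1],
    [0.38,-0.02,0.9,0,0,0,-1],
  ],
)

```text
clock: 22.93
tool_pos: [0.4306, 0.0031, 0.127]
orientation: [[-0.013, 1.0, -0.004], [1.0, 0.013, 0.0], [0.0, -0.004, -1.0]]
ft_force: [0.6, 0.6, 2.0]
grip_width: 0.085
grasp_force: 0.0
```

Call:
move_arm(
  increments=[
    [0,0,0.9,0,0,0,-1],
    [0,0,0.9,0,0,0,-1],
    [0,0,0.9,0,0,0,-1],
    [0,0,0.9,0,0,0,-1],
  ],
)

```text
clock: 23.27
tool_pos: [0.4328, 0.0017, 0.0569]
orientation: [[-0.011, 1.0, -0.001], [1.0, 0.011, -0.0], [-0.0, -0.001, -1.0]]
ft_force: [0.3, -0.0, 2.2]
grip_width: 0.0852
grasp_force: 0.0
```

Call:
move_arm(
  increments=[
    [0,0,0.4,0,0,0,-1],
    [0,0,0.6,0,0,0,-1],
    [0,0,0.6,0,0,0,-1],
    [0,0,0.6,0,0,0,-1],
  ],
)

```text
clock: 23.6
tool_pos: [0.4345, 0.0014, 0.0101]
orientation: [[-0.01, 1.0, 0.002], [1.0, 0.01, -0.0], [-0.001, 0.002, -1.0]]
ft_force: [0.2, 0.2, 0.8]
grip_width: 0.0853
grasp_force: 0.0
```

Call:
move_arm(
  increments=[
    [0,0,0,0,0,0,0.5],
    [0,0,0,0,0,0,0.5],
    [0,0,0,0,0,0,0.5],
    [0,0,0,0,0,0,0.5],
    [0,0,0,0,0,0,0.5],
  ],
  squeeze=50,
)

```text
clock: 24.02
tool_pos: [0.4336, 0.0016, 0.0096]
orientation: [[-0.01, 1.0, 0.002], [1.0, 0.01, -0.001], [-0.001, 0.002, -1.0]]
ft_force: [-1.6, 0.7, 7.6]
grip_width: 0.0451
grasp_force: 52.9
```

Run:
```python
from h import *
inc((.431,.2992,.12),-.23)
```

```text
p [0.4336 0.0016 0.0096] shift [ 3.72   0.009 -1.382] turn [0.0006 0.0002 0.0046] F [-1.6  0.7  7.6] w 0.0451 t 24.02
```

Call:
move_arm(
  increments=[
    [0,0,-0.5,0,0,0,0.5],
    [0,0,-1,0,0,0,0.5],
    [0,0,-1,0,0,0,0.5],
  ],
)

```text
clock: 24.27
tool_pos: [0.4381, 0.0011, 0.0947]
orientation: [[-0.01, 1.0, 0.012], [1.0, 0.011, -0.002], [-0.002, 0.012, -1.0]]
ft_force: [2.2, 0.8, -2.6]
grip_width: 0.0453
grasp_force: 54.4
```

Call:
move_arm(
  increments=[
    [0,0,-1,0,0,0.004,0.5],
    [0,0,-1,0,0,0.004,0.5],
    [0,0,-1,0,0,0.004,0.5],
    [0,0,-1,0,0,0.004,0.5],
  ],
)

```text
clock: 24.6
tool_pos: [0.4347, 0.0015, 0.1704]
orientation: [[0.002, 1.0, 0.006], [1.0, -0.002, -0.001], [-0.001, 0.006, -1.0]]
ft_force: [-0.6, 0.6, -3.7]
grip_width: 0.045
grasp_force: 54.8
```

Call:
move_arm(
  increments=[
    [0.5,0,0,0,0,0,0.5],
    [0.93,0,0,0,0,0,0.5],
    [0.93,0,0,0,0,0,0.5],
  ],
)

```text
clock: 24.85
tool_pos: [0.4304, 0.0803, 0.1659]
orientation: [[-0.002, 1.0, -0.004], [1.0, 0.002, 0.004], [0.004, -0.004, -1.0]]
ft_force: [-0.4, -1.4, -3.3]
grip_width: 0.0451
grasp_force: 54.6
```

Call:
move_arm(
  increments=[
    [0.5,0,0,0,0,0,0.5],
    [0.93,0,0,0,0,0,0.5],
    [0.93,0,0,0,0,0,0.5],
  ],
)

```text
clock: 25.1
tool_pos: [0.4312, 0.1547, 0.166]
orientation: [[-0.003, 1.0, -0.004], [1.0, 0.003, 0.003], [0.003, -0.004, -1.0]]
ft_force: [0.6, -0.5, -3.0]
grip_width: 0.0451
grasp_force: 54.6
```

Call:
move_arm(
  increments=[
    [0.5,0,0,0,0,0,0.5],
    [0.93,0,0,0,0,0,0.5],
    [0.93,0,0,0,0,0,0.5],
  ],
)

```text
clock: 25.35
tool_pos: [0.4321, 0.2289, 0.1662]
orientation: [[-0.003, 1.0, -0.002], [1.0, 0.003, 0.003], [0.003, -0.002, -1.0]]
ft_force: [0.1, -0.1, -3.1]
grip_width: 0.0452
grasp_force: 54.6
```

Call:
move_arm(
  increments=[
    [0.5,0,0,0,0,0,0.5],
    [0.93,0,0,0,0,0,0.5],
    [0.93,0,0,0,0,0,0.5],
    [0.93,0,0,0,0,0,0.5],
    [0.93,0,0,0,0,0,0.5],
  ],
)

```text
clock: 25.77
tool_pos: [0.4318, 0.2981, 0.1662]
orientation: [[0.002, 1.0, -0.004], [1.0, -0.002, -0.003], [-0.003, -0.004, -1.0]]
ft_force: [0.1, -1.0, -4.1]
grip_width: 0.0453
grasp_force: 54.6
```

Run:
```python
from h import *
inc((.431,.2992,.0156),-.23)
```

```text
p [0.4318 0.2981 0.1662] shift [ 0.018 -0.004  1.882] turn [-0.0011  0.0009  0.0007] F [ 0.1 -1.  -4.1] w 0.0453 t 25.77
```

Call:
move_arm(
  increments=[
    [0.01,0,0.5,0,0,0,0.5],
    [0.01,0,0.9,0,0,0,0.5],
    [0.01,0,0.9,0,0,0,0.5],
    [0.01,0,0.9,0,0,0,0.5],
  ],
)

```text
clock: 26.1
tool_pos: [0.4305, 0.2975, 0.0938]
orientation: [[0.004, 1.0, -0.007], [1.0, -0.004, -0.004], [-0.004, -0.007, -1.0]]
ft_force: [0.7, 0.2, -2.6]
grip_width: 0.0452
grasp_force: 54.4
```

Call:
move_arm(
  increments=[
    [0,0,0.4,0,0,0,0.5],
    [0,0,0.7,0,0,0,0.5],
    [0,0,0.8,0,0,0,0.5],
    [0,0,0.8,0,0,0,0.5],
    [0,0,0.8,0,0,0,0.5],
  ],
)

```text
clock: 26.52
tool_pos: [0.4344, 0.3004, 0.0336]
orientation: [[0.003, 1.0, 0.001], [1.0, -0.003, 0.001], [0.001, 0.001, -1.0]]
ft_force: [0.7, -0.0, -3.2]
grip_width: 0.0454
grasp_force: 54.4
```

Run:
```python
from h import *
inc((.431,.2992,.0156),-.23)
```

```text
p [0.4344 0.3004 0.0336] shift [-0.015 -0.042  0.225] turn [ 0.0005 -0.0002  0.0004] F [ 0.7 -0.  -3.2] w 0.0454 t 26.52
```

Call:
move_arm(
  increments=[
    [-0.01,-0.035,0.1,0,0,0,0.5],
    [-0.01,-0.035,0.2,0,0,0,0.5],
    [-0.01,-0.035,0.215,0,0,0,0.5],
    [-0.01,-0.035,0.215,0,0,0,0.5],
    [-0.01,-0.035,0.215,0,0,0,0.5],
  ],
)

```text
clock: 26.93
tool_pos: [0.4313, 0.2998, 0.0156]
orientation: [[0.002, 1.0, 0.002], [1.0, -0.002, 0.001], [0.001, 0.002, -1.0]]
ft_force: [0.4, 0.8, 0.5]
grip_width: 0.0457
grasp_force: 54.9
```

Call:
move_arm(
  increments=[
    [0,0,0,0,0,0,0.5],
    [0,0,0,0,0,0,0.5],
  ],
)

```text
clock: 27.1
tool_pos: [0.4313, 0.2998, 0.0157]
orientation: [[0.002, 1.0, 0.002], [1.0, -0.002, 0.001], [0.001, 0.002, -1.0]]
ft_force: [-0.3, 0.9, 2.9]
grip_width: 0.0453
grasp_force: 55.1
```

Run:
```python
from h import *
inc((.431,.2992,.0156),-.23)
```

```text
p [0.4313 0.2998 0.0157] shift [-0.008 -0.004  0.001] turn [ 0.0005 -0.0002  0.0006] F [-0.3  0.9  2.9] w 0.0453 t 27.1
```

Call:
move_arm(
  increments=[
    [0,0,0,0,0,0,-1],
    [0,0,0,0,0,0,-1],
    [0,0,0,0,0,0,-1],
    [0,0,0,0,0,0,-1],
  ],
)

```text
clock: 27.43
tool_pos: [0.4303, 0.2993, 0.0148]
orientation: [[0.002, 1.0, -0.0], [1.0, -0.002, -0.0], [-0.0, -0.0, -1.0]]
ft_force: [0.3, 0.6, 0.2]
grip_width: 0.0857
grasp_force: 0.0
```

Call:
move_arm(
  increments=[
    [0,0,-1,0,0,0,-1],
    [0,0,-1,0,0,0,-1],
    [0,0,-1,0,0,0,-1],
  ],
)

```text
clock: 27.68
tool_pos: [0.4355, 0.3021, 0.1017]
orientation: [[0.002, 1.0, 0.011], [1.0, -0.002, 0.006], [0.006, 0.011, -1.0]]
ft_force: [0.7, 1.1, 0.1]
grip_width: 0.0852
grasp_force: 0.0
```

Call:
move_arm(
  increments=[
    [0,0,-1,0,0,0,-1],
    [0,0,-1,0,0,0,-1],
    [0,0,-1,0,0,0,-1],
  ],
)

```text
clock: 27.93
tool_pos: [0.4354, 0.3021, 0.1828]
orientation: [[0.002, 1.0, 0.012], [1.0, -0.002, 0.007], [0.007, 0.012, -1.0]]
ft_force: [0.6, 0.8, 1.0]
grip_width: 0.0857
grasp_force: 0.0
```

Call:
move_arm(
  increments=[
    [-1,0,-1,0,0,0,-1],
    [-1,0,-1,0,0,0,-1],
    [-1,0,-1,0,0,0,-1],
    [-1,0,-1,0,0,0,-1],
    [-1,0,-1,0,0,0,-1],
  ],
)

```text
clock: 28.35
tool_pos: [0.4315, 0.2191, 0.2564]
orientation: [[0.004, 1.0, 0.004], [1.0, -0.004, 0.002], [0.002, 0.004, -1.0]]
ft_force: [-0.0, 0.0, -0.1]
grip_width: 0.0856
grasp_force: 0.0
```

Run:
```python
from h import *
c,im=shot("wrist","w9");g=im.min(axis=2)
h=cv2.cvtColor(im,cv2.COLOR_BGR2HSV)
for t in(90,150,200,225):print([(cv2.contourArea(k),cv2.boundingRect(k),wrect(c,k,.046)) for k in big(roi((g>t).astype(np.uint8)*255,(200,0,460,300)))[:2]])
m=nonblue(im);print([(cv2.contourArea(k),cv2.boundingRect(k),wrect(c,k,.006)) for k in big(roi(m,(230,0,420,250)))[:2]])
inc((.61,.0,.33),0)
```

```text
[(6237.0, (288, 59, 57, 126), (array([0.4315, 0.2949]), array([99.9, 46.3]), -89.85))]
[(4459.0, (288, 60, 57, 113), (array([0.4314, 0.2997]), array([88.9, 46. ]), 89.82))]
[(4360.0, (288, 60, 57, 113), (array([0.4315, 0.2997]), array([88.9, 45.5]), 89.88))]
[(4288.5, (289, 60, 56, 113), (array([0.4316, 0.2997]), array([88.9, 45.2]), 89.78))]
[(17040.5, (259, 35, 112, 163), (array([0.4304, 0.2994]), array([143.4,  99. ]), 89.84))]
p [0.4306 0.2193 0.2549] shift [-2.734  2.252 -0.939] turn [ 0.0003 -0.0003 -0.001 ] F [0.1 0.7 0.7] w 0.0855 t 28.4
```

Call:
move_arm(
  increments=[
    [-0.91,0.75,-0.4,0,0,0,-1],
    [-0.91,0.75,-0.4,0,0,0,-1],
    [-0.91,0.75,-0.4,0,0,0,-1],
    [-0.91,0.75,-0.4,0,0,0,-1],
  ],
)

```text
clock: 28.73
tool_pos: [0.4926, 0.1452, 0.2864]
orientation: [[0.005, 1.0, 0.001], [1.0, -0.005, -0.0], [-0.0, 0.001, -1.0]]
ft_force: [0.9, 0.2, 1.2]
grip_width: 0.0853
grasp_force: 0.0
```

Call:
move_arm(
  increments=[
    [-0.91,0.75,-0.3,0,0,0,-1],
    [-0.91,0.75,-0.3,0,0,0,-1],
    [-0.91,0.75,-0.3,0,0,0,-1],
    [-0.91,0.75,-0.3,0,0,0,-1],
  ],
)

```text
clock: 29.07
tool_pos: [0.5516, 0.0725, 0.3097]
orientation: [[0.004, 1.0, -0.001], [1.0, -0.004, -0.0], [-0.0, -0.001, -1.0]]
ft_force: [-0.5, 0.2, -0.3]
grip_width: 0.0854
grasp_force: 0.0
```

Call:
move_arm(
  increments=[
    [-0.91,0.75,-0.3,0,0,0,-1],
    [-0.91,0.75,-0.3,0,0,0,-1],
    [-0.91,0.75,-0.3,0,0,0,-1],
    [-0.91,0.75,-0.3,0,0,0,-1],
    [-0.91,0.75,-0.3,0,0,0,-1],
  ],
)

```text
clock: 29.48
tool_pos: [0.6089, 0.0019, 0.3331]
orientation: [[0.002, 1.0, -0.004], [1.0, -0.002, 0.001], [0.001, -0.004, -1.0]]
ft_force: [0.5, 1.0, -0.4]
grip_width: 0.0854
grasp_force: 0.0
```

Run:
```python
from h import *
shot("wrist","w10");shot("scene","s2");inc((.61,.0,.33),0)
```

```text
p [0.6082 0.0025 0.3335] shift [-0.031  0.023  0.044] turn [-0.0011 -0.0004 -0.0001] F [-1.3  0.9  0.4] w 0.0856 t 29.58
```

View pics/w10.png

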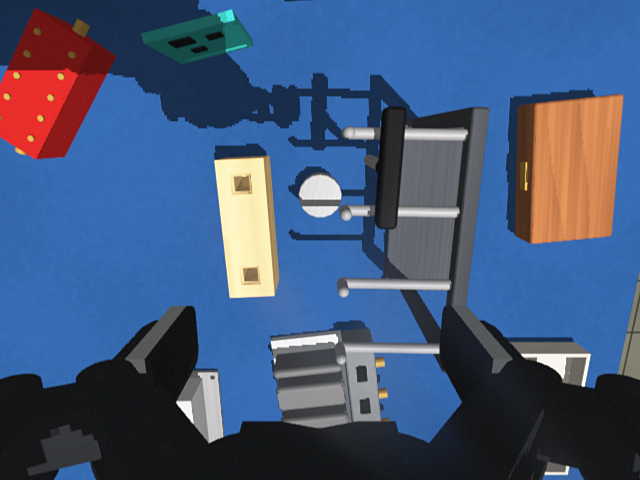

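Wrist picture: a single driver, its handle at (382–403, 107–228) on the upper fork; the other fork is empty. The tool block's holes are at (241,184) and (250,274).

Run:
```python
from h import *
c,im=load("w10")
m=cv2.inRange(im,(0,0,0),(48,48,48))
for k in big(roi(m,(340,90,420,240)))[:3]: print(cv2.boundingRect(k),cv2.contourArea(k),wrect(c,k,.207))
for u in((394,109),(386,228),(345,132),(345,212)): print(np.round(plane(c,u,.207),4))
inc((.66,.02,.31),0)
```

```text
(374, 106, 46, 132) 2777.5 (array([0.658 , 0.0436]), array([84.4, 24.7]), 84.74)
[0.6567 0.0844 0.207 ]
[0.6549 0.0077 0.207 ]
[0.6261 0.0705 0.207 ]
[0.6269 0.0187 0.207 ]
p [0.6082 0.0025 0.3335] shift [0.219 0.648 0.292] turn [-0.0011 -0.0004 -0.0001] F [-1.3  0.9  0.4] w 0.0856 t 29.58
```

Call:
move_arm(
  increments=[
    [0.15,0.65,0,0,0,0,0.18],
    [0.15,0.65,0,0,0,0,0.18],
    [0.15,0.65,0,0,0,0,0.18],
    [0.15,0.65,0,0,0,0,0.18],
    [0.15,0.65,0,0,0,0,0.18],
  ],
)

```text
clock: 30.0
tool_pos: [0.6605, 0.0136, 0.3349]
orientation: [[0.001, 1.0, -0.001], [1.0, -0.001, 0.0], [0.0, -0.001, -1.0]]
ft_force: [-0.1, 0.1, 0.5]
grip_width: 0.0355
grasp_force: 0.0
```

Run:
```python
from h import *
c,im=shot("wrist","w11");c0,_=load("w10")
u=proj(c,(.657,.045,.207));print(u)
x,y=int(u[0]),int(u[1])
cv2.imwrite("pics/w11c.png",cv2.resize(im[max(0,y-110):y+110,x-130:x+130],None,fx=3,fy=3)[:600,:780]);print(x-130,max(0,y-110))
```

```text
[312.38967204 189.492639  ]
182 79
```

View pics/w11c.png

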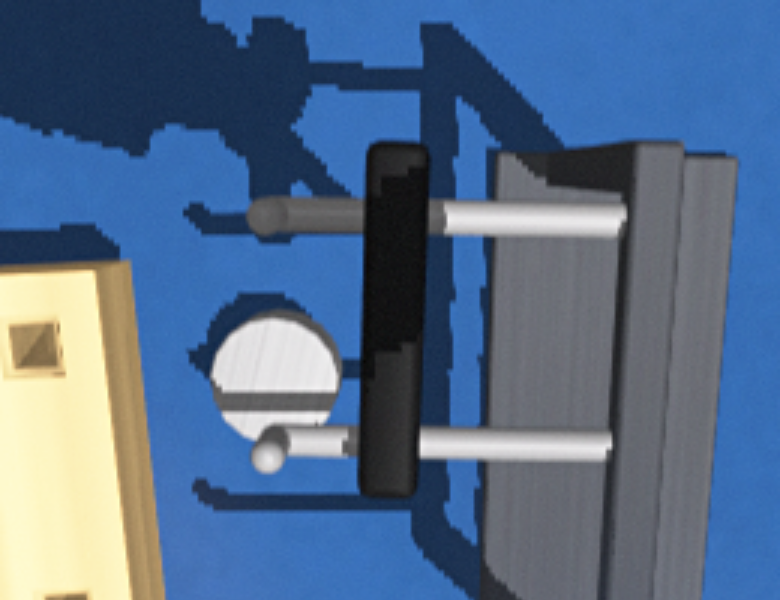

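Crop: handle corners (370,143), (428,145), (416,497) and (360,495), its bars at y=216 and 443. It lies about 1.8° from the tool's x axis.

Run:
```python
from h import *
c,im=load("w11")
P=[plane(c,(182+a/3,79+b/3),.207) for a,b in((370,143),(428,145),(416,497),(360,495))]
print(np.round(P,4),np.mean(P,0));t=(P[0]+P[1]-P[2]-P[3]);yaw=np.degrees(np.arctan2(-t[0],t[1]));print(yaw)
print("camz",c["origin"])
p=np.mean(P,0);inc((p[0],p[1],.18),yaw)
```

```text
[[0.6527 0.0852 0.207 ]
 [0.665  0.0848 0.207 ]
 [0.6626 0.0069 0.207 ]
 [0.6497 0.0074 0.207 ]] [0.6574775  0.04607359 0.207     ]
-2.0202010005185467
camz [0.66144979 0.07998764 0.47765374]
p [0.6606 0.0132 0.3353] shift [ 0.411 -0.039  1.941] turn [-0.0002 -0.      0.0108] F [0.7 0.1 0.2] w 0.035 t 30.05
```

Call:
move_arm(
  increments=[
    [0.41,-0.04,0.6,0,0,0.011,0.18],
    [0.41,-0.04,0.6,0,0,0.011,0.18],
    [0.41,-0.04,0.6,0,0,0.011,0.18],
    [0.41,-0.04,0.6,0,0,0.011,0.18],
    [0.41,-0.04,0.6,0,0,0.011,0.18],
  ],
)

```text
clock: 30.47
tool_pos: [0.659, 0.0448, 0.2887]
orientation: [[0.037, 0.999, 0.002], [0.999, -0.037, -0.001], [-0.0, 0.002, -1.0]]
ft_force: [0.3, 0.1, 0.5]
grip_width: 0.0351
grasp_force: 0.0
```

Run:
```python
from h import *
inc((.6575,.0461,.18),-2.0)
```

```text
p [0.659  0.0448 0.2887] shift [ 0.016 -0.022  1.359] turn [ 0.0007  0.0001 -0.0006] F [0.3 0.1 0.5] w 0.0351 t 30.47
```

Call:
move_arm(
  increments=[
    [0.02,-0.02,0.4,0,0,0,0.18],
    [0.02,-0.02,0.7,0,0,0,0.18],
    [0.02,-0.02,0.7,0,0,0,0.18],
    [0.02,-0.02,0.7,0,0,0,0.18],
  ],
)

```text
clock: 30.8
tool_pos: [0.6568, 0.0462, 0.2312]
orientation: [[0.038, 0.999, -0.001], [0.999, -0.038, -0.0], [-0.0, -0.001, -1.0]]
ft_force: [0.6, 0.4, 1.1]
grip_width: 0.0348
grasp_force: 0.0
```

Call:
move_arm(
  increments=[
    [0,0,0.4,0,0,0,0.18],
    [0,0,0.65,0,0,0,0.18],
    [0,0,0.65,0,0,0,0.18],
    [0,0,0.65,0,0,0,0.18],
  ],
)

```text
clock: 31.13
tool_pos: [0.6578, 0.0465, 0.1803]
orientation: [[0.037, 0.999, 0.001], [0.999, -0.037, -0.0], [-0.0, 0.001, -1.0]]
ft_force: [0.7, 0.1, 0.6]
grip_width: 0.0352
grasp_force: 0.0
```

Call:
move_arm(
  increments=[
    [0,0,0,0,0,0,1],
    [0,0,0,0,0,0,1],
    [0,0,0,0,0,0,1],
    [0,0,0,0,0,0,1],
    [0,0,0,0,0,0,1],
  ],
  squeeze=50,
)

```text
clock: 31.55
tool_pos: [0.6591, 0.0467, 0.1822]
orientation: [[0.037, 0.999, 0.005], [0.999, -0.037, -0.0], [-0.0, 0.005, -1.0]]
ft_force: [-0.0, -0.8, 6.3]
grip_width: 0.0131
grasp_force: 50.7
```

Run:
```python
from h import *
inc((.6575,.0461,.18),-2.0)
```

```text
p [0.6591 0.0467 0.1822] shift [-0.009 -0.02   0.028] turn [ 0.0017  0.0001 -0.0006] F [-0.  -0.8  6.3] w 0.0131 t 31.55
```

Call:
move_arm(
  increments=[
    [0,0,-0.2,0,0,0,1],
    [0,0,-0.5,0,0,0,1],
    [0,0,-0.6,0,0,0,1],
    [0,0,-0.6,0,0,0,1],
  ],
)

```text
clock: 31.88
tool_pos: [0.6595, 0.0469, 0.2306]
orientation: [[0.037, 0.999, 0.007], [0.999, -0.037, -0.0], [0.0, 0.007, -1.0]]
ft_force: [-0.2, -0.8, -0.3]
grip_width: 0.0128
grasp_force: 49.8
```

Call:
move_arm(
  increments=[
    [0,-0.4,0,0,0,0,1],
    [0,-0.8,0,0,0,0,1],
    [0,-0.95,0,0,0,0,1],
    [0,-0.95,0,0,0,0,1],
    [0,-0.95,0,0,0,0,1],
  ],
)

```text
clock: 32.3
tool_pos: [0.5806, 0.0498, 0.2262]
orientation: [[0.037, 0.999, -0.0], [0.999, -0.037, 0.0], [0.0, -0.0, -1.0]]
ft_force: [0.1, -0.6, -1.2]
grip_width: 0.0129
grasp_force: 49.9
```

Run:
```python
from h import *
def hole(f,u):
    c,im=load(f);return c,u
# refine dark hole centres: opening outline = darker brown region
for f,us in(("w3",((590,283),(495,286))),("w8",((455,160),(447,294))),("w10",((241,184),(250,274)))):
    c,im=load(f)
    for u in us:
        x,y=u;p=im[y-22:y+22,x-22:x+22];g=cv2.cvtColor(p,cv2.COLOR_BGR2GRAY)
        t,m=cv2.threshold(g,0,255,cv2.THRESH_OTSU+cv2.THRESH_BINARY_INV)
        ks=[k for k in big(m,30) if cv2.pointPolygonTest(k,(22.,22.),True)>-8]
        for k in ks[:1]:
            b=cv2.boundingRect(k);q=(x-22+b[0]+b[2]/2-.5,y-22+b[1]+b[3]/2-.5);print(f,u,b[2:],np.round(q,1),np.round(plane(c,q,.055),4))
inc((.53,.02,.25),0)
```

```text
w3 (590, 283) (19, 18) [589.  283.5] [0.5295 0.0191 0.055 ]
w3 (495, 286) (16, 17) [494.5 287. ] [ 0.5337 -0.0811  0.055 ]
w8 (455, 160) (24, 24) [452.5 159.5] [0.5275 0.0216 0.055 ]
w8 (447, 294) (22, 20) [446.5 292.5] [ 0.5323 -0.0773  0.055 ]
w10 (241, 184) (18, 20) [242.5 183.5] [0.53   0.0206 0.055 ]
w10 (250, 274) (16, 15) [250.5 274. ] [ 0.5338 -0.0782  0.055 ]
p [0.5806 0.0498 0.2262] shift [-0.395 -0.619 -0.298] turn [-0.0001 -0.     -0.0117] F [ 0.1 -0.6 -1.2] w 0.0129 t 32.3
```

Call:
move_arm(
  increments=[
    [-0.38,-0.63,0,0,0,-0.026,1],
    [-0.38,-0.63,0,0,0,-0.026,1],
    [-0.38,-0.63,0.2,0,0,-0.026,1],
    [-0.38,-0.63,0.45,0,0,-0.026,1],
    [-0.38,-0.63,0.45,0,0,-0.026,1],
  ],
)

```text
clock: 32.72
tool_pos: [0.5281, 0.021, 0.1872]
orientation: [[-0.044, 0.999, -0.005], [0.999, 0.044, 0.0], [0.001, -0.005, -1.0]]
ft_force: [-1.1, 0.6, -1.5]
grip_width: 0.0125
grasp_force: 49.9
```

Call:
move_arm(
  increments=[
    [0,0,0,0,0,0,1],
    [0,0,0,0,0,0,1],
  ],
)

```text
clock: 32.88
tool_pos: [0.5309, 0.0211, 0.1914]
orientation: [[-0.045, 0.999, 0.001], [0.999, 0.045, -0.0], [-0.0, 0.001, -1.0]]
ft_force: [0.3, -0.1, -0.9]
grip_width: 0.0131
grasp_force: 49.9
```

Run:
```python
from h import *
inc((.529,.0214,.19),2.6)
a,s=shot("scene","s3");b,d=shot("side","d3")
out=[]
for c,im in((a,s),(b,d)):
    u=proj(c,(.529,.021,.11));x,y=map(int,u);print(x-40,y-55,"tip pred",np.round(proj(c,(.529,.0208,.0875)),1),"hole",np.round(proj(c,(.529,.0208,.055)),1))
    out.append(cv2.resize(im[y-55:y+55,x-40:x+40],None,fx=5,fy=5,interpolation=cv2.INTER_CUBIC))
cv2.imwrite("pics/tip.png",np.hstack(out)[:600])
```

```text
p [0.5309 0.0211 0.1914] shift [ 0.004 -0.024  0.017] turn [ 0.0003  0.     -0.0001] F [ 0.3 -0.1 -0.9] w 0.0131 t 32.88
279 194 tip pred [320.1 256.6] hole [320.3 266.7]
272 159 tip pred [312.3 221.5] hole [312.4 231.2]
```

View pics/tip.png

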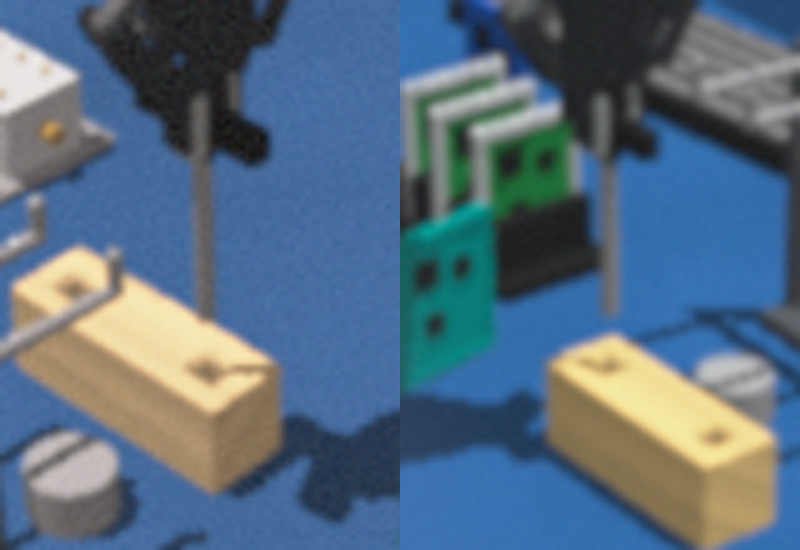

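Crop: the shaft tip is at (206,318) over the hole (207,370) in the scene view, and at (610,313) over (605,364) in the side view. The shaft is upright; after a 2 mm correction in x it can go in.

Call:
move_arm(
  increments=[
    [0,-0.02,0,0,0,0,1],
    [0,-0.02,0.2,0,0,0,1],
    [0,-0.02,0.3,0,0,0,1],
    [0,-0.02,0.3,0,0,0,1],
    [0,-0.02,0.3,0,0,0,1],
  ],
)

```text
clock: 33.4
tool_pos: [0.5276, 0.0212, 0.1665]
orientation: [[-0.045, 0.999, -0.001], [0.999, 0.045, 0.0], [0.0, -0.001, -1.0]]
ft_force: [0.2, -0.3, -0.7]
grip_width: 0.0133
grasp_force: 49.9
```

Run:
```python
from h import *
inc((.529,.0214,.1125),2.6)
```

```text
p [0.5276 0.0212 0.1665] shift [0.001 0.019 0.676] turn [-0.0005 -0.0001 -0.0001] F [ 0.2 -0.3 -0.7] w 0.0133 t 33.4
```

Call:
move_arm(
  increments=[
    [0,0.015,0,0,0,0,1],
    [0,0.015,0.1,0,0,0,1],
    [0,0.015,0.2,0,0,0,1],
    [0,0.015,0.3,0,0,0,1],
    [0,0.015,0.3,0,0,0,1],
  ],
)

```text
clock: 33.82
tool_pos: [0.5275, 0.0213, 0.1405]
orientation: [[-0.045, 0.999, -0.004], [0.999, 0.045, 0.0], [0.0, -0.004, -1.0]]
ft_force: [-0.0, 0.1, -2.4]
grip_width: 0.0127
grasp_force: 49.9
```

Call:
move_arm(
  increments=[
    [0,0,0.1,0,0,0,1],
    [0,0,0.2,0,0,0,1],
    [0,0,0.3,0,0,0,1],
    [0,0,0.35,0,0,0,1],
    [0,0,0.35,0,0,0,1],
  ],
)

```text
clock: 34.23
tool_pos: [0.5288, 0.0212, 0.114]
orientation: [[-0.045, 0.999, -0.001], [0.999, 0.045, 0.0], [0.0, -0.001, -1.0]]
ft_force: [-0.2, 0.8, -1.5]
grip_width: 0.0134
grasp_force: 50.0
```

Run:
```python
from h import *
inc((.529,.0214,.1125),2.6)
```

```text
p [0.5288 0.0212 0.114 ] shift [0.002 0.002 0.018] turn [-0.0004 -0.0001 -0.0002] F [-0.2  0.8 -1.5] w 0.0134 t 34.23
```

Call:
move_arm(
  increments=[
    [0,0,0.01,0,0,0,1],
    [0,0,0.01,0,0,0,0.18],
    [0,0,0.01,0,0,0,0.18],
    [0,0,0.01,0,0,0,0.18],
    [0,0,0.01,0,0,0,0.18],
  ],
)

```text
clock: 34.65
tool_pos: [0.5297, 0.0211, 0.1145]
orientation: [[-0.045, 0.999, 0.001], [0.999, 0.045, -0.0], [-0.0, 0.001, -1.0]]
ft_force: [0.8, -0.5, 1.8]
grip_width: 0.0351
grasp_force: 0.0
```

Call:
move_arm(
  increments=[
    [0,0,-0.3,0,0,0,0.18],
    [0,0,-0.7,0,0,0,0.18],
    [0,0,-1,0,0,0,0.18],
    [0,0,-1,0,0,0,0.18],
  ],
)

```text
clock: 34.98
tool_pos: [0.5334, 0.0209, 0.2001]
orientation: [[-0.045, 0.999, 0.011], [0.999, 0.045, -0.001], [-0.001, 0.011, -1.0]]
ft_force: [1.5, 0.1, 1.3]
grip_width: 0.0347
grasp_force: 0.0
```

Call:
move_arm(
  increments=[
    [0,0,-1,0,0,-0.166,0.18],
    [0,0,-1,0,0,-0.166,0.18],
    [0,0,-1,0,0,-0.166,0.18],
    [0,0,-1,0,0,-0.166,0.18],
    [0,0,-1,0,0,-0.166,0.18],
  ],
)

```text
clock: 35.4
tool_pos: [0.5298, 0.0212, 0.2749]
orientation: [[-0.539, 0.842, 0.002], [0.842, 0.539, -0.0], [-0.001, 0.002, -1.0]]
ft_force: [0.1, 0.2, -0.8]
grip_width: 0.0351
grasp_force: 0.0
```

Call:
move_arm(
  increments=[
    [0,0,-0.6,0,0,-0.166,0.18],
    [0,0,-0.6,0,0,-0.166,0.18],
    [0,0,-0.6,0,0,-0.166,0.18],
    [0,0,-0.6,0,0,-0.166,0.18],
    [0,0,-0.6,0,0,-0.166,0.18],
  ],
)

```text
clock: 35.82
tool_pos: [0.529, 0.0212, 0.3215]
orientation: [[-0.886, 0.464, -0.001], [0.464, 0.886, 0.0], [0.001, -0.0, -1.0]]
ft_force: [0.5, 0.1, 0.1]
grip_width: 0.0348
grasp_force: 0.0
```

Call:
move_arm(
  increments=[
    [0,0,0,0,0,-0.166,0.18],
    [0,0,0,0,0,-0.166,0.18],
    [0,0,0,0,0,-0.166,0.18],
    [0,0,0,0,0,-0.166,0.18],
    [0,0,0,0,0,-0.166,0.18],
  ],
)

```text
clock: 36.23
tool_pos: [0.5289, 0.0212, 0.3211]
orientation: [[-0.999, -0.038, -0.002], [-0.038, 0.999, 0.0], [0.002, 0.0, -1.0]]
ft_force: [-0.3, 0.6, 0.2]
grip_width: 0.0349
grasp_force: 0.0
```

Run:
```python
from h import *
inc((.57,.28,.30),92.7)
c,im=shot("wrist","w12");shot("scene","s4")
```

```text
p [0.5289 0.0212 0.3211] shift [-0.636  3.213  0.264] turn [ 0.0001 -0.0006 -0.003 ] F [-0.3  0.6  0.2] w 0.0349 t 36.23
```

View pics/w12.png

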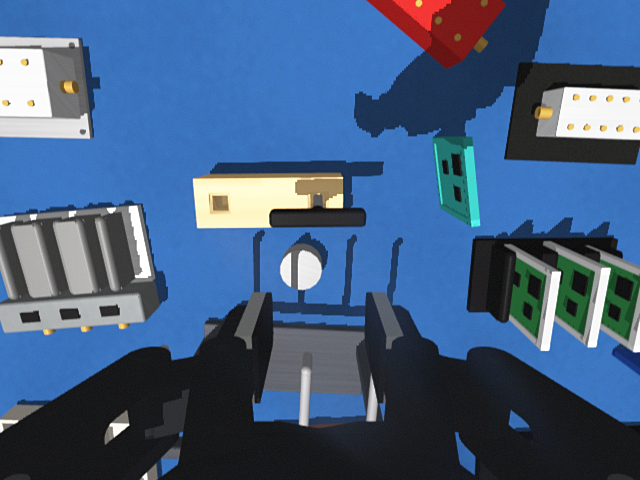

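Wrist picture: the driver stands in the +y hole, its handle at (318,217). The large unit is on the plate and the small on the mat. The boards' white tops run from (545,300) to the right edge.

Call:
move_arm(
  increments=[
    [-0.1,0.84,0,0,0,0,0.18],
    [-0.1,0.84,0,0,0,0,0.18],
    [-0.1,0.84,0,0,0,0,0.18],
  ],
)

```text
clock: 36.58
tool_pos: [0.5348, 0.0919, 0.3217]
orientation: [[-0.999, -0.037, -0.0], [-0.037, 0.999, 0.002], [0.0, 0.002, -1.0]]
ft_force: [0.2, 0.2, -0.2]
grip_width: 0.0351
grasp_force: 0.0
```

Call:
move_arm(
  increments=[
    [-0.1,0.84,0,0,0,0,0.18],
    [-0.1,0.84,0,0,0,0,0.18],
    [-0.1,0.84,0,0,0,0,0.18],
  ],
)

```text
clock: 36.83
tool_pos: [0.5402, 0.1593, 0.3216]
orientation: [[-0.999, -0.039, -0.0], [-0.039, 0.999, 0.002], [0.0, 0.002, -1.0]]
ft_force: [-0.2, -0.0, -0.2]
grip_width: 0.0349
grasp_force: 0.0
```

Call:
move_arm(
  increments=[
    [-0.1,0.84,0,0,0,0,0.18],
    [-0.1,0.84,0,0,0,0,0.18],
    [-0.1,0.84,0,0,0,0,0.18],
    [-0.1,0.84,0,0,0,0,0.18],
    [-0.1,0.84,0,0,0,0,0.18],
  ],
)

```text
clock: 37.25
tool_pos: [0.5454, 0.2226, 0.3218]
orientation: [[-0.999, -0.037, -0.001], [-0.037, 0.999, -0.001], [0.001, -0.001, -1.0]]
ft_force: [-0.1, 0.5, -0.4]
grip_width: 0.0348
grasp_force: 0.0
```

```bash
cat >> h.py <<'E'
def boards(c,im,z=.110):
    h=cv2.cvtColor(im,cv2.COLOR_BGR2HSV);m=cv2.inRange(h,(0,0,150),(180,45,255))
    o=[]
    for k in big(m,200):
        ce,sz,an=wrect(c,k,z)
        if 5<sz[1]<14 and 60<sz[0]<95: o.append((ce,sz,an,cv2.boundingRect(k)))
    return o
E
python3 - <<'E'
from h import *
c,im=shot("wrist","w13")
for b in boards(c,im): print(*b)
E
```

```text
[0.6161 0.2433] [80.3  8.8] 2.22 (333, 246, 11, 82)
[ 0.7126 -0.0421] [78.5  8.6] -1.05 (37, 333, 16, 71)
```

Call:
move_arm(
  increments=[
    [-0.1,0.84,0,0,0,0,0.18],
    [-0.1,0.84,0,0,0,0,0.18],
    [-0.1,0.84,0,0,0,0,0.18],
    [-0.1,0.84,0,0,0,0,0.18],
    [-0.1,0.84,0,0,0,0,0.18],
  ],
)

```text
clock: 37.72
tool_pos: [0.5509, 0.2897, 0.3221]
orientation: [[-0.999, -0.037, -0.0], [-0.037, 0.999, -0.001], [0.0, -0.001, -1.0]]
ft_force: [0.1, 0.0, -0.7]
grip_width: 0.035
grasp_force: 0.0
```

Run:
```python
from h import *
c,im=shot("wrist","w14")
for b in boards(c,im): print(*b)
inc((.6,.28,.3),92)
```

```text
[0.6104 0.2883] [80.1  8.2] 2.17 (310, 233, 10, 83)
[0.6073 0.333 ] [93.2 13.7] 6.45 (353, 225, 17, 96)
[0.7219 0.0077] [94.5  7.7] -0.92 (18, 328, 20, 85)
p [0.551  0.2896 0.3222] shift [-0.608 -0.142  0.278] turn [-0.0002 -0.      0.0006] F [0.2 0.3 0. ] w 0.0354 t 37.77
```

View pics/w14.png

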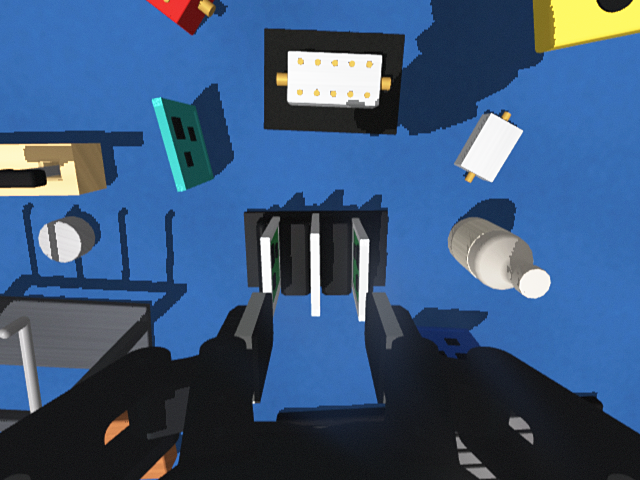

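Wrist picture: three green boards in the rack, tops at (265,278), (315,275) and (362,280). The small unit is still centred on the mat. Before taking boards I survey the fixture's slots from above.

Call:
move_arm(
  increments=[
    [-0.17,-0.99,-0.05,0,0,0,0.18],
    [-0.17,-0.99,-0.05,0,0,0,0.18],
    [-0.17,-0.99,-0.05,0,0,0,0.18],
  ],
)

```text
clock: 38.02
tool_pos: [0.5687, 0.2061, 0.3269]
orientation: [[-0.999, -0.032, 0.001], [-0.032, 0.999, -0.003], [-0.001, -0.003, -1.0]]
ft_force: [-0.0, 1.5, -0.3]
grip_width: 0.0347
grasp_force: 0.0
```

Call:
move_arm(
  increments=[
    [-0.17,-0.99,0,0,0,0,0.18],
    [-0.17,-0.99,0,0,0,0,0.18],
    [-0.17,-0.99,0,0,0,0,0.18],
  ],
)

```text
clock: 38.27
tool_pos: [0.5852, 0.1273, 0.3263]
orientation: [[-1.0, -0.031, 0.001], [-0.031, 1.0, -0.003], [-0.001, -0.003, -1.0]]
ft_force: [0.5, -0.1, -0.3]
grip_width: 0.0351
grasp_force: 0.0
```

Call:
move_arm(
  increments=[
    [-0.17,-0.99,0,0,0,0,0.18],
    [-0.17,-0.99,0,0,0,0,0.18],
    [-0.17,-0.99,0,0,0,0,0.18],
  ],
)

```text
clock: 38.52
tool_pos: [0.6018, 0.049, 0.3261]
orientation: [[-1.0, -0.031, 0.001], [-0.031, 1.0, -0.003], [-0.001, -0.003, -1.0]]
ft_force: [-0.2, 1.0, -0.2]
grip_width: 0.0352
grasp_force: 0.0
```

Call:
move_arm(
  increments=[
    [-0.17,-0.99,0,0,0,0,0.18],
    [-0.17,-0.99,0,0,0,0,0.18],
    [-0.17,-0.99,0,0,0,0,0.18],
  ],
)

```text
clock: 38.77
tool_pos: [0.6184, -0.0294, 0.3259]
orientation: [[-1.0, -0.031, 0.001], [-0.031, 1.0, -0.003], [-0.001, -0.003, -1.0]]
ft_force: [1.3, -0.2, -1.2]
grip_width: 0.0351
grasp_force: 0.0
```

Call:
move_arm(
  increments=[
    [-0.17,-0.99,0,0,0,0,0.18],
    [-0.17,-0.99,0,0,0,0,0.18],
    [-0.17,-0.99,0,0,0,0,0.18],
  ],
)

```text
clock: 39.02
tool_pos: [0.635, -0.1078, 0.3256]
orientation: [[-0.999, -0.032, 0.001], [-0.032, 0.999, -0.003], [-0.001, -0.003, -1.0]]
ft_force: [1.2, -0.2, 0.2]
grip_width: 0.0352
grasp_force: 0.0
```

Call:
move_arm(
  increments=[
    [-0.17,-0.99,0,0,0,0,0.18],
    [-0.17,-0.99,0,0,0,0,0.18],
    [-0.17,-0.99,0,0,0,0,0.18],
  ],
)

```text
clock: 39.27
tool_pos: [0.6514, -0.1863, 0.3252]
orientation: [[-0.999, -0.032, 0.0], [-0.032, 0.999, -0.003], [-0.0, -0.003, -1.0]]
ft_force: [-0.7, -0.4, -0.5]
grip_width: 0.0349
grasp_force: 0.0
```

Call:
move_arm(
  increments=[
    [-0.17,-0.95,0,0,0,0,0.18],
    [-0.17,-0.95,0,0,0,0,0.18],
    [-0.17,-0.95,0,0,0,0,0.18],
    [-0.17,-0.95,0,0,0,0,0.18],
    [-0.17,-0.95,0,0,0,0,0.18],
  ],
)

```text
clock: 39.68
tool_pos: [0.6669, -0.2553, 0.326]
orientation: [[-0.999, -0.038, -0.001], [-0.038, 0.999, 0.001], [0.001, 0.001, -1.0]]
ft_force: [0.2, -0.5, -0.6]
grip_width: 0.0349
grasp_force: 0.0
```

Run:
```python
from h import *
c,im=shot("wrist","w15");print(sense()["tool_pos"],c["origin"])
c6,im6=load("w6")
m=nonblue(im);ks=big(roi(m,(150,60,520,400)),2000);
for k in ks[:2]:print(cv2.boundingRect(k),cv2.contourArea(k))
x,y=map(int,proj(c,(.612,-.265,.04)));print(x,y)
x0,y0=max(0,x-130),max(0,y-100)
cv2.imwrite("pics/w15c.png",cv2.resize(im[y0:y0+200,x0:x0+260],None,fx=3,fy=3,interpolation=cv2.INTER_CUBIC));print(x0,y0)
```

```text
[ 0.66703682 -0.25478521  0.3263134 ] [ 0.60208868 -0.25716941  0.46873936]
(150, 292, 370, 108) 26286.0
(237, 85, 163, 143) 18917.0
310 145
180 45
```

View pics/w15c.png

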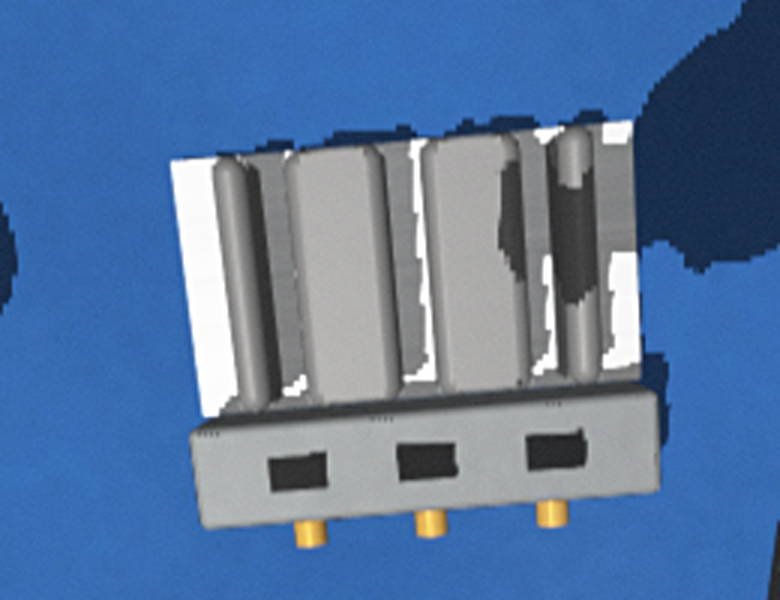

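Crop: two wide blocks with left/right edges (288→308, 384→398) and (423→441, 516→528), and thin end walls. The grey box's top edges run (190,435)–(655,390) and (203,527)–(658,490). The slots lie between them.

Run:
```python
from h import *
c,im=load("w15")
W=lambda x,y,z:plane(c,(180+x/3-1/3,45+y/3-1/3),z)[:2]
L={}
for n,a,b,z in(("b1l",(288,160),(308,395),.046),("b1r",(384,160),(398,395),.046),("b2l",(423,145),(441,385),.046),("b2r",(516,145),(528,385),.046),("wl",(216,165),(246,405),.046),("wr",(592,130),(602,380),.046)):
    p,q=W(*a,z),W(*b,z);L[n]=(p,q);d=q-p;print(n,np.round(p,4),np.round(q,4),round(float(np.degrees(np.arctan2(d[1],d[0]))),2))
print("block -x ends",W(295,152,.05),W(375,146,.05),W(430,142,.05),W(508,136,.05))
print("box -x edge",W(190,435,.046),W(655,390,.046));print("box +x edge",W(203,527,.046),W(658,490,.046))
print("base corners",W(172,160,.006),W(632,122,.006),W(200,415,.006),W(640,365,.006))
```

```text
b1l [ 0.5675 -0.3009] [ 0.6436 -0.2932] 5.78
b1r [ 0.5663 -0.2694] [ 0.6424 -0.2622] 5.41
b2l [ 0.5612 -0.2568] [ 0.6384 -0.2476] 6.83
b2r [ 0.56   -0.2264] [ 0.6373 -0.2177] 6.44
wl [ 0.5699 -0.3245] [ 0.6478 -0.3145] 7.31
wr [ 0.5545 -0.2019] [ 0.6346 -0.1924] 6.77
block -x ends [ 0.56526224 -0.29821501] [ 0.56244188 -0.27233972] [ 0.56054493 -0.25458595] [ 0.55776084 -0.22946369]
box -x edge [ 0.65888654 -0.33389498] [ 0.63729667 -0.17396386]
box +x edge [ 0.69128723 -0.32962071] [ 0.67191189 -0.16981839]
base corners [ 0.56578404 -0.34662406] [ 0.54674159 -0.18268378] [ 0.656548   -0.33729718] [ 0.63160776 -0.17252612]
```

Call:
move_arm(
  increments=[
    [0,0.92,0,0,0,0,0.18],
    [0,0.92,0,0,0,0,0.18],
    [0,0.92,0,0,0,0,0.18],
  ],
)

```text
clock: 39.98
tool_pos: [0.6637, -0.1755, 0.3274]
orientation: [[-0.999, -0.045, 0.0], [-0.045, 0.999, 0.003], [-0.0, 0.003, -1.0]]
ft_force: [0.3, 0.3, 0.7]
grip_width: 0.0351
grasp_force: 0.0
```

Call:
move_arm(
  increments=[
    [0,0.92,0,0,0,0,0.18],
    [0,0.92,0,0,0,0,0.18],
    [0,0.92,0,0,0,0,0.18],
  ],
)

```text
clock: 40.23
tool_pos: [0.6607, -0.1022, 0.3273]
orientation: [[-0.999, -0.045, 0.0], [-0.045, 0.999, 0.003], [-0.0, 0.003, -1.0]]
ft_force: [-0.1, -1.0, 0.2]
grip_width: 0.0351
grasp_force: 0.0
```

Call:
move_arm(
  increments=[
    [0,0.92,0,0,0,0,0.18],
    [0,0.92,0,0,0,0,0.18],
    [0,0.92,0,0,0,0,0.18],
  ],
)

```text
clock: 40.48
tool_pos: [0.6578, -0.0293, 0.327]
orientation: [[-0.999, -0.045, 0.0], [-0.045, 0.999, 0.003], [-0.0, 0.003, -1.0]]
ft_force: [-0.7, -0.7, -0.2]
grip_width: 0.0352
grasp_force: 0.0
```

Call:
move_arm(
  increments=[
    [0,0.92,0,0,0,0,0.18],
    [0,0.92,0,0,0,0,0.18],
    [0,0.92,0,0,0,0,0.18],
  ],
)

```text
clock: 40.73
tool_pos: [0.6549, 0.0437, 0.3268]
orientation: [[-0.999, -0.045, 0.0], [-0.045, 0.999, 0.003], [-0.0, 0.003, -1.0]]
ft_force: [-0.7, -0.2, 0.0]
grip_width: 0.0352
grasp_force: 0.0
```

Call:
move_arm(
  increments=[
    [0,0.92,0,0,0,0,0.18],
    [0,0.92,0,0,0,0,0.18],
    [0,0.92,0,0,0,0,0.18],
  ],
)

```text
clock: 40.98
tool_pos: [0.6522, 0.1168, 0.3266]
orientation: [[-0.999, -0.045, 0.0], [-0.045, 0.999, 0.002], [-0.0, 0.002, -1.0]]
ft_force: [-0.2, -0.8, -0.6]
grip_width: 0.0352
grasp_force: 0.0
```

Call:
move_arm(
  increments=[
    [0,0.92,0,0,0,0,0.18],
    [0,0.92,0,0,0,0,0.18],
    [0,0.92,0,0,0,0,0.18],
  ],
)

```text
clock: 41.23
tool_pos: [0.6494, 0.19, 0.3263]
orientation: [[-0.999, -0.044, 0.0], [-0.044, 0.999, 0.002], [-0.0, 0.002, -1.0]]
ft_force: [0.9, 0.2, 0.4]
grip_width: 0.0349
grasp_force: 0.0
```

Call:
move_arm(
  increments=[
    [0,0.92,0.5,0,0,0,0.18],
    [0,0.92,0.5,0,0,0,0.18],
    [0,0.92,0.5,0,0,0,0.18],
    [0,0.92,0.5,0,0,0,0.18],
    [0,0.92,0.5,0,0,0,0.18],
  ],
)

```text
clock: 41.65
tool_pos: [0.6473, 0.2582, 0.2863]
orientation: [[-0.999, -0.039, 0.0], [-0.039, 0.999, -0.001], [-0.0, -0.001, -1.0]]
ft_force: [-0.1, -0.4, 0.3]
grip_width: 0.0347
grasp_force: 0.0
```

Run:
```python
from h import *
c,im=shot("wrist","w16")
for b in boards(c,im): print(*b)
h=cv2.cvtColor(im,cv2.COLOR_BGR2HSV)
for z in(.106,.110,.114):
  c14,i14=load("w14");print(z,[ (b[0].tolist(),b[1].tolist(),b[2]) for b in boards(c,im,z)],[ b[0].tolist() for b in boards(c14,i14,z)][:2])
inc((.6161,.2433,.2),92.2)
for p in((.6161,.2433),(.6104,.2883),(.6087,.333)): print(proj(c,(*p,.11)))
```

```text
[0.7764 0.5041] [89.4 13.5] -84.22 (539, 364, 101, 18)
[0.6163 0.2445] [79.9 10.4] 2.58 (295, 127, 15, 104)
[0.6112 0.2863] [80.1 13.3] 1.83 (347, 122, 19, 105)
[0.7945 0.5207] [65.7 13.4] -84.2 (567, 384, 73, 15)
0.106 [([0.7788, 0.5073], [90.5, 13.7], -84.22), ([0.6167, 0.2444], [80.9, 10.5], 2.58), ([0.6115, 0.2866], [81.1, 13.5], 1.83), ([0.7972, 0.524], [66.5, 13.6], -84.2)] [[0.6118, 0.2883], [0.6086, 0.3335]]
0.11 [([0.7764, 0.5041], [89.4, 13.5], -84.22), ([0.6163, 0.2445], [79.9, 10.4], 2.58), ([0.6112, 0.2863], [80.1, 13.3], 1.83), ([0.7945, 0.5207], [65.7, 13.4], -84.2)] [[0.6104, 0.2883], [0.6073, 0.333]]
0.114 [([0.7739, 0.501], [88.2, 13.4], -84.22), ([0.6159, 0.2447], [78.9, 10.2], 2.58), ([0.6108, 0.2859], [79.1, 13.1], 1.83), ([0.7919, 0.5174], [64.9, 13.3], -84.2)] [[0.609, 0.2883], [0.6059, 0.3325]]
p [0.6478 0.2577 0.287 ] shift [ 0.404 -0.164  1.088] turn [-0.0002  0.0004 -0.0001] F [ 0.2 -0.2  0.2] w 0.0352 t 41.7
[300.96126287 179.84696846]
[358.95040282 174.80370505]
[416.44334697 174.91571453]
```

Call:
move_arm(
  increments=[
    [0.4,-0.16,1,0,0,0,0.18],
    [0.4,-0.16,1,0,0,0,0.18],
    [0.4,-0.16,1,0,0,0,0.18],
    [0.4,-0.16,1,0,0,0,0.18],
  ],
)

```text
clock: 42.03
tool_pos: [0.6111, 0.2418, 0.2017]
orientation: [[-0.999, -0.037, -0.011], [-0.037, 0.999, -0.003], [0.011, -0.003, -1.0]]
ft_force: [0.2, -0.5, -0.3]
grip_width: 0.0348
grasp_force: 0.0
```

Call:
move_arm(
  increments=[
    [0,0,0.8,0,0,0,0.18],
    [0,0,0.8,0,0,0,0.18],
    [0,0,0.8,0,0,0,0.18],
    [0,0,0.8,0,0,0,0.18],
    [0,0,0.8,0,0,0,0.18],
  ],
)

```text
clock: 42.45
tool_pos: [0.6197, 0.2452, 0.1462]
orientation: [[-0.999, -0.038, 0.007], [-0.038, 0.999, 0.002], [-0.007, 0.002, -1.0]]
ft_force: [0.1, 0.6, 0.9]
grip_width: 0.0347
grasp_force: 0.0
```

Run:
```python
from h import *
inc((.6162,.2435,.074),92.3)
```

```text
p [0.6197 0.2452 0.1462] shift [ 0.05  -0.022  0.902] turn [ 0.0005  0.0021 -0.0007] F [0.1 0.6 0.9] w 0.0347 t 42.45
```

Call:
move_arm(
  increments=[
    [0.01,-0.01,0,0,0,0,0.18],
    [0.01,-0.01,0.2,0,0,0,0.18],
    [0.01,-0.01,0.4,0,0,0,0.18],
    [0.01,-0.01,0.4,0,0,0,0.18],
    [0.01,-0.01,0.4,0,0,0,0.18],
  ],
)

```text
clock: 42.87
tool_pos: [0.6156, 0.244, 0.1112]
orientation: [[-0.999, -0.039, 0.001], [-0.039, 0.999, 0.0], [-0.001, 0.0, -1.0]]
ft_force: [0.2, -0.3, 0.5]
grip_width: 0.035
grasp_force: 0.0
```

Call:
move_arm(
  increments=[
    [0,0,0,0,0,0,0.18],
    [0,0,0,0,0,0,0.18],
  ],
)

```text
clock: 43.03
tool_pos: [0.6166, 0.2442, 0.1121]
orientation: [[-0.999, -0.039, 0.003], [-0.039, 0.999, 0.001], [-0.003, 0.001, -1.0]]
ft_force: [-0.1, -0.6, -0.2]
grip_width: 0.035
grasp_force: 0.0
```

Run:
```python
from h import *
inc((.6162,.2435,.074),92.3)
```

```text
p [0.6166 0.2442 0.1121] shift [ 0.007 -0.009  0.476] turn [ 0.0002  0.001  -0.0005] F [-0.1 -0.6 -0.2] w 0.035 t 43.03
```

Call:
move_arm(
  increments=[
    [0,-0.01,0.2,0,0,0,0.18],
    [0,-0.01,0.4,0,0,0,0.18],
    [0,-0.01,0.47,0,0,0,0.18],
    [0,-0.01,0.47,0,0,0,0.18],
    [0,-0.01,0.47,0,0,0,0.18],
  ],
)

```text
clock: 43.45
tool_pos: [0.6155, 0.2432, 0.073]
orientation: [[-0.999, -0.039, 0.0], [-0.039, 0.999, 0.0], [-0.0, 0.0, -1.0]]
ft_force: [1.1, -0.8, 0.3]
grip_width: 0.0349
grasp_force: 0.0
```

Call:
move_arm(
  increments=[
    [0,0,0,0,0,0,1],
    [0,0,0,0,0,0,1],
    [0,0,0,0,0,0,1],
    [0,0,0,0,0,0,1],
    [0,0,0,0,0,0,1],
  ],
  squeeze=50,
)

```text
clock: 43.87
tool_pos: [0.6163, 0.2434, 0.0739]
orientation: [[-0.999, -0.039, 0.002], [-0.039, 0.999, 0.001], [-0.002, 0.001, -1.0]]
ft_force: [2.0, -0.2, 4.7]
grip_width: 0.0076
grasp_force: 49.3
```

Call:
move_arm(
  increments=[
    [0,0,-0.2,0,0,0,1],
    [0,0,-0.4,0,0,0,1],
    [0,0,-0.6,0,0,0,1],
    [0,0,-0.8,0,0,0,1],
    [0,0,-1,0,0,0,1],
  ],
)

```text
clock: 44.28
tool_pos: [0.6145, 0.2429, 0.1524]
orientation: [[-0.999, -0.039, -0.002], [-0.039, 0.999, -0.001], [0.002, -0.0, -1.0]]
ft_force: [0.9, 0.3, -1.8]
grip_width: 0.0071
grasp_force: 48.6
```

Call:
move_arm(
  increments=[
    [0,0,-0.5,0,0,0,1],
    [0,0,-1,0,0,0,1],
    [0,0,-1,0,0,0,1],
  ],
)

```text
clock: 44.53
tool_pos: [0.6196, 0.2444, 0.2418]
orientation: [[-0.999, -0.039, 0.014], [-0.039, 0.999, 0.004], [-0.014, 0.003, -1.0]]
ft_force: [1.9, 0.6, 0.2]
grip_width: 0.0076
grasp_force: 48.8
```

Call:
move_arm(
  increments=[
    [0,0,-0.5,0,0,-0.023,1],
    [0,0,-1,0,0,-0.023,1],
    [0,0,-1,0,0,-0.023,1],
    [0,0,-1,0,0,-0.023,1],
  ],
)

```text
clock: 44.87
tool_pos: [0.6169, 0.2435, 0.316]
orientation: [[-0.994, -0.111, 0.006], [-0.111, 0.994, 0.002], [-0.007, 0.001, -1.0]]
ft_force: [0.3, -0.0, -1.0]
grip_width: 0.0078
grasp_force: 48.9
```

Run:
```python
from h import *
inc((.6086,-.3037,.31),96.5)
c,im=shot("wrist","w17")
s=sense();z=s["tool_pos"][2]+.036
for zz in (z-.004,z,z+.004):
  for b in boards(c,im,zz): print(*b)
```

```text
p [0.6169 0.2435 0.316 ] shift [ 0.86  -6.787  0.061] turn [ 0.0003  0.0021 -0.0009] F [ 0.3 -0.  -1. ] w 0.0078 t 44.87
```

Call:
move_arm(
  increments=[
    [0.12,-0.5,0,0,0,0,1],
    [0.12,-0.97,0,0,0,0,1],
    [0.12,-0.97,0,0,0,0,1],
  ],
)

```text
clock: 45.17
tool_pos: [0.6134, 0.1595, 0.3097]
orientation: [[-0.994, -0.106, -0.004], [-0.106, 0.994, -0.005], [0.005, -0.004, -1.0]]
ft_force: [0.2, 0.8, -1.6]
grip_width: 0.0077
grasp_force: 49.3
```

Call:
move_arm(
  increments=[
    [0.12,-0.5,0,0,0,0,1],
    [0.12,-0.97,0,0,0,0,1],
    [0.12,-0.97,0,0,0,0,1],
  ],
)

```text
clock: 45.42
tool_pos: [0.6126, 0.0811, 0.3098]
orientation: [[-0.994, -0.105, -0.004], [-0.105, 0.994, -0.004], [0.004, -0.003, -1.0]]
ft_force: [0.1, 0.3, -1.3]
grip_width: 0.0073
grasp_force: 49.7
```

Call:
move_arm(
  increments=[
    [0.12,-0.5,0,0,0,0,1],
    [0.12,-0.97,0,0,0,0,1],
    [0.12,-0.97,0,0,0,0,1],
  ],
)

```text
clock: 45.67
tool_pos: [0.6118, 0.0031, 0.3099]
orientation: [[-0.995, -0.105, -0.003], [-0.105, 0.995, -0.003], [0.004, -0.003, -1.0]]
ft_force: [-0.8, 0.5, -0.6]
grip_width: 0.0075
grasp_force: 49.9
```

Call:
move_arm(
  increments=[
    [0.12,-0.5,0,0,0,0,1],
    [0.12,-0.97,0,0,0,0,1],
    [0.12,-0.97,0,0,0,0,1],
  ],
)

```text
clock: 45.92
tool_pos: [0.6111, -0.075, 0.3099]
orientation: [[-0.995, -0.105, -0.003], [-0.105, 0.995, -0.003], [0.003, -0.003, -1.0]]
ft_force: [-0.1, 0.2, -1.6]
grip_width: 0.0077
grasp_force: 49.9
```

Call:
move_arm(
  increments=[
    [0.12,-0.5,0,0,0,0,1],
    [0.12,-0.97,0,0,0,0,1],
    [0.12,-0.97,0,0,0,0,1],
  ],
)

```text
clock: 46.17
tool_pos: [0.6103, -0.1532, 0.3099]
orientation: [[-0.995, -0.105, -0.003], [-0.105, 0.995, -0.003], [0.003, -0.002, -1.0]]
ft_force: [0.7, -0.0, -1.1]
grip_width: 0.0071
grasp_force: 50.0
```

Call:
move_arm(
  increments=[
    [0.12,-0.5,0,0,0,0,1],
    [0.12,-0.97,0,0,0,0,1],
    [0.12,-0.97,0,0,0,0,1],
  ],
)

```text
clock: 46.42
tool_pos: [0.6094, -0.2315, 0.3097]
orientation: [[-0.995, -0.105, -0.002], [-0.105, 0.995, -0.002], [0.002, -0.002, -1.0]]
ft_force: [-0.5, 0.5, -1.6]
grip_width: 0.0075
grasp_force: 50.0
```

Call:
move_arm(
  increments=[
    [0.12,-0.5,0,0,0,0,1],
    [0.12,-0.95,0,0,0,0,1],
    [0.12,-0.95,0,0,0,0,1],
    [0.12,-0.95,0,0,0,0,1],
    [0.12,-0.95,0,0,0,0,1],
  ],
)

```text
clock: 46.83
tool_pos: [0.608, -0.3018, 0.3106]
orientation: [[-0.994, -0.11, -0.002], [-0.11, 0.994, 0.002], [0.002, 0.003, -1.0]]
ft_force: [-1.3, 0.0, -2.0]
grip_width: 0.0072
grasp_force: 50.1
```

Run:
```python
from h import *
inc((.6086,-.3037,.15),96.5)
```

```text
p [ 0.608  -0.3018  0.3106] shift [-0.009 -0.029  2.008] turn [ 0.0008 -0.0007 -0.0011] F [-1.3  0.  -2. ] w 0.0072 t 46.83
```

Call:
move_arm(
  increments=[
    [-0.01,-0.03,0.5,0,0,0,1],
    [-0.01,-0.03,1,0,0,0,1],
    [-0.01,-0.03,1,0,0,0,1],
    [-0.01,-0.03,1,0,0,0,1],
  ],
)

```text
clock: 47.17
tool_pos: [0.6067, -0.3016, 0.2285]
orientation: [[-0.994, -0.112, -0.008], [-0.112, 0.994, 0.006], [0.008, 0.006, -1.0]]
ft_force: [1.3, -0.3, -0.2]
grip_width: 0.0073
grasp_force: 50.0
```

Call:
move_arm(
  increments=[
    [0,0,0.5,0,0,0,1],
    [0,0,1,0,0,0,1],
    [0,0,1.0,0,0,0,1],
    [0,0,1.0,0,0,0,1],
    [0,0,1.0,0,0,0,1],
  ],
)

```text
clock: 47.58
tool_pos: [0.6119, -0.306, 0.1567]
orientation: [[-0.994, -0.111, 0.005], [-0.111, 0.994, -0.003], [-0.005, -0.004, -1.0]]
ft_force: [-0.1, 0.3, -0.7]
grip_width: 0.0074
grasp_force: 50.0
```

Call:
move_arm(
  increments=[
    [0,0,0.15,0,0,0,1],
    [0,0,0.15,0,0,0,1],
    [0,0,0.15,0,0,0,1],
    [0,0,0.15,0,0,0,1],
  ],
)

```text
clock: 47.92
tool_pos: [0.61, -0.3053, 0.1416]
orientation: [[-0.994, -0.111, 0.001], [-0.111, 0.994, -0.001], [-0.001, -0.001, -1.0]]
ft_force: [0.1, 0.9, -0.7]
grip_width: 0.0071
grasp_force: 50.1
```

Run:
```python
from h import *
inc((.6086,-.3037,.074),96.5)
for n in("scene","side"):
    c,im=shot(n,n+"5")
    print(n,[np.round(proj(c,p),1).tolist() for p in((.6086,-.3037,.17),(.6086,-.3037,.05))])
```

```text
p [ 0.61   -0.3053  0.1416] shift [0.016 0.022 0.845] turn [-0.0003  0.0004 -0.0008] F [ 0.1  0.9 -0.7] w 0.0071 t 47.92
scene [[216.9, 192.6], [223.2, 228.9]]
side [[414.2, 234.5], [410.0, 275.5]]
```

Call:
move_arm(
  increments=[
    [0.015,0.02,0.1,0,0,0,1],
    [0.015,0.02,0.2,0,0,0,1],
    [0.015,0.02,0.25,0,0,0,1],
    [0.015,0.02,0.25,0,0,0,1],
    [0.015,0.02,0.25,0,0,0,1],
  ],
)

```text
clock: 48.43
tool_pos: [0.6074, -0.3031, 0.1194]
orientation: [[-0.994, -0.111, -0.002], [-0.111, 0.994, 0.001], [0.002, 0.001, -1.0]]
ft_force: [0.0, -1.1, -1.0]
grip_width: 0.0073
grasp_force: 50.1
```

Run:
```python
from h import *
inc((.6086,-.3037,.074),96.5)
```

```text
p [ 0.6074 -0.3031  0.1194] shift [-0.015 -0.01   0.568] turn [ 0.0004 -0.0005 -0.0008] F [ 0.  -1.1 -1. ] w 0.0073 t 48.43
```

Call:
move_arm(
  increments=[
    [-0.01,-0.005,0,0,0,0,1],
    [-0.01,-0.005,0.05,0,0,0,1],
    [-0.01,-0.005,0.1,0,0,0,1],
    [-0.01,-0.005,0.15,0,0,0,1],
    [-0.01,-0.005,0.2,0,0,0,1],
  ],
)

```text
clock: 48.85
tool_pos: [0.6088, -0.3038, 0.1041]
orientation: [[-0.994, -0.111, -0.0], [-0.111, 0.994, 0.0], [0.0, 0.0, -1.0]]
ft_force: [-0.6, 1.2, -2.2]
grip_width: 0.0074
grasp_force: 50.1
```

Run:
```python
from h import *
inc((.6086,-.3037,.074),96.5);print(sense()["moment"])
```

```text
p [ 0.6088 -0.3038  0.1041] shift [0.003 0.001 0.376] turn [ 0.     -0.     -0.0008] F [-0.6  1.2 -2.2] w 0.0074 t 48.85
[-0.03257454 -0.02150576  0.07911902]
```

Call:
move_arm(
  increments=[
    [0,0,0.08,0,0,0,1],
    [0,0,0.16,0,0,0,1],
    [0,0,0.24,0,0,0,1],
    [0,0,0.3,0,0,0,1],
    [0,0,0.35,0,0,0,1],
  ],
)

```text
clock: 49.27
tool_pos: [0.6085, -0.3035, 0.0754]
orientation: [[-0.994, -0.111, -0.001], [-0.111, 0.994, 0.001], [0.001, 0.001, -1.0]]
ft_force: [0.3, 0.7, -0.7]
grip_width: 0.0073
grasp_force: 50.1
```

Call:
move_arm(
  increments=[
    [0,0,0.01,0,0,0,1],
    [0,0,0.01,0,0,0,1],
    [0,0,0.01,0,0,0,1],
  ],
)

```text
clock: 49.52
tool_pos: [0.6091, -0.3039, 0.0759]
orientation: [[-0.994, -0.111, 0.0], [-0.111, 0.994, -0.0], [-0.0, -0.0, -1.0]]
ft_force: [0.4, 0.4, -1.3]
grip_width: 0.0076
grasp_force: 50.1
```

Run:
```python
from h import *
inc((.6086,-.3037,.074),96.5);print(sense()["moment"])
```

```text
p [ 0.6091 -0.3039  0.0759] shift [0.006 0.003 0.024] turn [-0.0001  0.0001 -0.0008] F [ 0.4  0.4 -1.3] w 0.0076 t 49.52
[ 0.00153214 -0.00851384 -0.02624173]
```

Call:
move_arm(
  increments=[
    [0,0,0.02,0,0,0,1],
    [0,0,0.02,0,0,0,0.5],
    [0,0,0.02,0,0,0,0.5],
    [0,0,0.02,0,0,0,0.5],
    [0,0,0.02,0,0,0,0.5],
  ],
)

```text
clock: 49.93
tool_pos: [0.6092, -0.304, 0.0745]
orientation: [[-0.994, -0.111, 0.001], [-0.111, 0.994, -0.0], [-0.001, -0.0, -1.0]]
ft_force: [-0.5, 0.0, -0.1]
grip_width: 0.021
grasp_force: 0.0
```

Call:
move_arm(
  increments=[
    [0,0,-0.3,0,0,0,0.5],
    [0,0,-0.7,0,0,0,0.5],
    [0,0,-1,0,0,0,0.5],
  ],
)

```text
clock: 50.18
tool_pos: [0.609, -0.3038, 0.1556]
orientation: [[-0.994, -0.111, 0.0], [-0.111, 0.994, -0.0], [-0.0, -0.0, -1.0]]
ft_force: [0.6, -0.4, 0.6]
grip_width: 0.0214
grasp_force: 0.0
```

Call:
move_arm(
  increments=[
    [0,0,-1,0,0,0,0.18],
    [0,0,-1,0,0,0,0.18],
    [0,0,-1,0,0,0,0.18],
  ],
)

```text
clock: 50.43
tool_pos: [0.6133, -0.3065, 0.2448]
orientation: [[-0.994, -0.111, 0.014], [-0.111, 0.994, -0.009], [-0.013, -0.01, -1.0]]
ft_force: [1.4, -0.4, 1.4]
grip_width: 0.0346
grasp_force: 0.0
```

Call:
move_arm(
  increments=[
    [-0.5,0,-0.95,0,0,0.023,0.18],
    [-0.5,0,-0.95,0,0,0.023,0.18],
    [-0.5,0,-0.95,0,0,0.023,0.18],
    [-0.5,0,-0.95,0,0,0.023,0.18],
    [-0.5,0,-0.95,0,0,0.023,0.18],
  ],
)

```text
clock: 50.85
tool_pos: [0.649, -0.2994, 0.3104]
orientation: [[-0.999, -0.039, 0.001], [-0.039, 0.999, -0.001], [-0.001, -0.001, -1.0]]
ft_force: [-0.0, -0.3, -0.9]
grip_width: 0.035
grasp_force: 0.0
```

Run:
```python
from h import *
c,im=shot("wrist","w18")
for b in boards(c,im,.110): print(*b)
inc((.648,.30,.287),92.3)
```

```text
p [ 0.6482 -0.2992  0.3091] shift [-0.288  7.484  0.281] turn [ 0.0002 -0.0004 -0.0005] F [ 0.1  0.5 -1.4] w 0.0348 t 50.9
```

Run:
```python
from h import *
c,im=load("w18");x,y=map(int,proj(c,(.6086,-.3037,.11)));print(x,y)
for r_ in range(y-60,y+70,10): print(r_,im[r_,x-16:x+18].min(axis=1).tolist())
```

```text
315 166
106 [57, 52, 55, 56, 56, 57, 58, 53, 58, 57, 57, 58, 56, 58, 58, 58, 56, 56, 54, 56, 54, 55, 58, 56, 58, 55, 37, 38, 23, 24, 24, 29, 24, 24]
116 [205, 187, 104, 99, 109, 124, 130, 136, 191, 193, 206, 218, 230, 228, 235, 238, 232, 220, 140, 126, 109, 95, 66, 56, 56, 58, 62, 66, 69, 71, 77, 77, 71, 80]
126 [170, 175, 160, 138, 123, 110, 88, 65, 171, 255, 252, 249, 248, 249, 249, 248, 250, 255, 219, 134, 95, 54, 54, 60, 60, 67, 70, 70, 70, 70, 69, 71, 68, 68]
136 [157, 177, 177, 155, 135, 124, 109, 80, 76, 219, 255, 251, 249, 249, 249, 249, 249, 252, 255, 181, 128, 76, 54, 58, 62, 60, 68, 67, 68, 69, 73, 70, 69, 68]
146 [143, 156, 177, 177, 152, 133, 121, 107, 77, 98, 255, 255, 250, 250, 250, 249, 250, 250, 253, 255, 155, 123, 66, 56, 58, 59, 63, 66, 70, 70, 72, 69, 70, 67]
156 [129, 143, 159, 178, 175, 147, 130, 121, 102, 76, 130, 255, 255, 251, 250, 250, 250, 250, 251, 255, 241, 135, 114, 60, 54, 61, 60, 63, 66, 72, 70, 68, 68, 68]
166 [121, 130, 145, 165, 179, 176, 144, 129, 118, 98, 76, 166, 255, 253, 250, 250, 250, 250, 250, 253, 255, 191, 126, 99, 57, 55, 59, 62, 64, 66, 6
[... 298 characters left out ...]
34, 120, 76, 55, 59, 61, 64, 63, 69, 69, 69]
196 [121, 120, 105, 125, 138, 147, 173, 179, 166, 137, 119, 110, 89, 134, 255, 254, 251, 250, 250, 250, 250, 252, 255, 201, 123, 120, 72, 53, 60, 88, 88, 170, 172, 175]
206 [60, 63, 67, 69, 68, 69, 71, 76, 81, 84, 84, 86, 84, 89, 184, 255, 253, 251, 252, 252, 252, 251, 255, 255, 154, 117, 128, 133, 135, 138, 137, 140, 146, 150]
216 [172, 173, 172, 173, 173, 171, 170, 172, 172, 172, 173, 172, 174, 172, 174, 173, 166, 166, 166, 165, 164, 160, 158, 153, 155, 152, 137, 82, 83, 79, 74, 64, 131, 170]
226 [173, 176, 173, 173, 172, 172, 169, 171, 168, 171, 173, 174, 147, 52, 41, 45, 45, 50, 46, 43, 45, 46, 41, 42, 44, 45, 43, 42, 41, 46, 39, 49, 127, 166]
```

Call:
move_arm(
  increments=[
    [-0.04,0.94,0,0,0,0,0.18],
    [-0.04,0.94,0,0,0,0,0.18],
    [-0.04,0.94,0,0,0,0,0.18],
  ],
)

```text
clock: 51.15
tool_pos: [0.6474, -0.2186, 0.3084]
orientation: [[-0.999, -0.043, -0.004], [-0.043, 0.999, 0.005], [0.004, 0.005, -1.0]]
ft_force: [-0.3, 0.3, 0.4]
grip_width: 0.0349
grasp_force: 0.0
```

Call:
move_arm(
  increments=[
    [-0.04,0.94,0,0,0,0,0.18],
    [-0.04,0.94,0,0,0,0,0.18],
    [-0.04,0.94,0,0,0,0,0.18],
  ],
)

```text
clock: 51.4
tool_pos: [0.6477, -0.1435, 0.3086]
orientation: [[-0.999, -0.043, -0.003], [-0.043, 0.999, 0.004], [0.003, 0.004, -1.0]]
ft_force: [-0.4, -0.4, 0.2]
grip_width: 0.0352
grasp_force: 0.0
```

Call:
move_arm(
  increments=[
    [-0.04,0.94,0,0,0,0,0.18],
    [-0.04,0.94,0,0,0,0,0.18],
    [-0.04,0.94,0,0,0,0,0.18],
  ],
)

```text
clock: 51.65
tool_pos: [0.6481, -0.0688, 0.3087]
orientation: [[-0.999, -0.043, -0.003], [-0.043, 0.999, 0.003], [0.003, 0.003, -1.0]]
ft_force: [0.2, -0.3, 0.5]
grip_width: 0.0351
grasp_force: 0.0
```

Call:
move_arm(
  increments=[
    [-0.04,0.94,0,0,0,0,0.18],
    [-0.04,0.94,0,0,0,0,0.18],
    [-0.04,0.94,0,0,0,0,0.18],
  ],
)

```text
clock: 51.9
tool_pos: [0.6486, 0.006, 0.3087]
orientation: [[-0.999, -0.043, -0.003], [-0.043, 0.999, 0.003], [0.003, 0.003, -1.0]]
ft_force: [0.4, -0.4, 0.1]
grip_width: 0.035
grasp_force: 0.0
```

Call:
move_arm(
  increments=[
    [-0.04,0.94,0,0,0,0,0.18],
    [-0.04,0.94,0,0,0,0,0.18],
    [-0.04,0.94,0,0,0,0,0.18],
  ],
)

```text
clock: 52.15
tool_pos: [0.6492, 0.0809, 0.3087]
orientation: [[-0.999, -0.043, -0.002], [-0.043, 0.999, 0.002], [0.002, 0.002, -1.0]]
ft_force: [-0.3, -0.9, 0.5]
grip_width: 0.0349
grasp_force: 0.0
```

Call:
move_arm(
  increments=[
    [-0.04,0.94,0,0,0,0,0.18],
    [-0.04,0.94,0,0,0,0,0.18],
    [-0.04,0.94,0,0,0,0,0.18],
  ],
)

```text
clock: 52.4
tool_pos: [0.6498, 0.1559, 0.3086]
orientation: [[-0.999, -0.043, -0.002], [-0.043, 0.999, 0.002], [0.002, 0.002, -1.0]]
ft_force: [-0.2, 0.4, 0.3]
grip_width: 0.0349
grasp_force: 0.0
```

Call:
move_arm(
  increments=[
    [-0.04,0.94,0,0,0,0,0.18],
    [-0.04,0.94,0,0,0,0,0.18],
    [-0.04,0.94,0,0,0,0,0.18],
  ],
)

```text
clock: 52.65
tool_pos: [0.6503, 0.2311, 0.3085]
orientation: [[-0.999, -0.043, -0.002], [-0.043, 0.999, 0.002], [0.002, 0.002, -1.0]]
ft_force: [-0.7, -0.2, -0.5]
grip_width: 0.0351
grasp_force: 0.0
```

Call:
move_arm(
  increments=[
    [-0.04,0.9,0.3,0,0,0,0.18],
    [-0.04,0.9,0.3,0,0,0,0.18],
    [-0.04,0.9,0.3,0,0,0,0.18],
    [-0.04,0.9,0.3,0,0,0,0.18],
    [-0.04,0.9,0.3,0,0,0,0.18],
  ],
)

```text
clock: 53.07
tool_pos: [0.6512, 0.298, 0.2852]
orientation: [[-0.999, -0.038, -0.001], [-0.038, 0.999, -0.002], [0.001, -0.002, -1.0]]
ft_force: [0.7, -0.4, 0.2]
grip_width: 0.035
grasp_force: 0.0
```

Run:
```python
from h import *
c,im=shot("wrist","w19")
for b in boards(c,im,.110): print(*b)
inc((.6108,.2882,.12),92.2)
```

```text
[0.6109 0.2884] [80.7  9. ] 2.05 (302, 114, 13, 107)
[0.7972 0.3144] [75.5 13.8] -84.21 (288, 373, 86, 18)
[0.8162 0.321 ] [85.  13.6] -84.15 (290, 392, 95, 18)
[0.7756 0.5274] [76.  13.7] -84.34 (530, 360, 88, 17)
[0.8358 0.3225] [83.7 13.4] -84.31 (292, 411, 92, 16)
p [0.6515 0.2978 0.286 ] shift [ 0.512 -0.099  2.075] turn [-0.0003 -0.0001 -0.0003] F [-0.1 -0.2 -0. ] w 0.0348 t 53.12
```

Call:
move_arm(
  increments=[
    [0.51,-0.1,1,0,0,0,0.18],
    [0.51,-0.1,1,0,0,0,0.18],
    [0.51,-0.1,1,0,0,0,0.18],
    [0.51,-0.1,1,0,0,0,0.18],
  ],
)

```text
clock: 53.45
tool_pos: [0.6055, 0.2866, 0.201]
orientation: [[-0.999, -0.037, -0.011], [-0.037, 0.999, -0.005], [0.012, -0.004, -1.0]]
ft_force: [-0.3, -0.1, -0.5]
grip_width: 0.0352
grasp_force: 0.0
```

Call:
move_arm(
  increments=[
    [0,0,0.4,0,0,0,0.18],
    [0,0,0.8,0,0,0,0.18],
    [0,0,1,0,0,0,0.18],
    [0,0,1,0,0,0,0.18],
    [0,0,1,0,0,0,0.18],
  ],
)

```text
clock: 53.87
tool_pos: [0.6134, 0.29, 0.1283]
orientation: [[-0.999, -0.038, 0.003], [-0.038, 0.999, 0.001], [-0.003, 0.001, -1.0]]
ft_force: [0.3, -0.2, -0.3]
grip_width: 0.0352
grasp_force: 0.0
```

Call:
move_arm(
  increments=[
    [0,0,0,0,0,0,0.18],
    [0,0,0,0,0,0,0.18],
    [0,0,0,0,0,0,0.18],
  ],
)

```text
clock: 54.12
tool_pos: [0.6129, 0.2906, 0.129]
orientation: [[-0.999, -0.038, 0.005], [-0.038, 0.999, 0.002], [-0.005, 0.001, -1.0]]
ft_force: [0.1, 0.1, 0.2]
grip_width: 0.0347
grasp_force: 0.0
```

Run:
```python
from h import *
inc((.6109,.2883,.074),92.1)
```

```text
p [0.6129 0.2906 0.129 ] shift [ 0.029 -0.029  0.687] turn [0.0005 0.0015 0.0006] F [0.1 0.1 0.2] w 0.0347 t 54.12
```

Call:
move_arm(
  increments=[
    [0.02,-0.03,0.2,0,0,0,0.18],
    [0.02,-0.03,0.4,0,0,0,0.18],
    [0.02,-0.03,0.6,0,0,0,0.18],
    [0.02,-0.03,0.68,0,0,0,0.18],
    [0.02,-0.03,0.68,0,0,0,0.18],
  ],
)

```text
clock: 54.53
tool_pos: [0.6081, 0.2872, 0.0705]
orientation: [[-0.999, -0.039, -0.002], [-0.039, 0.999, -0.001], [0.002, -0.001, -1.0]]
ft_force: [-1.2, -0.5, -0.5]
grip_width: 0.035
grasp_force: 0.0
```

Call:
move_arm(
  increments=[
    [0,0,0,0,0,0,0.18],
    [0,0,0,0,0,0,1],
    [0,0,0,0,0,0,1],
    [0,0,0,0,0,0,1],
    [0,0,0,0,0,0,1],
  ],
  squeeze=50,
)

```text
clock: 54.95
tool_pos: [0.6104, 0.288, 0.0733]
orientation: [[-0.999, -0.039, 0.003], [-0.039, 0.999, 0.001], [-0.003, 0.001, -1.0]]
ft_force: [0.8, 0.2, 4.2]
grip_width: 0.0076
grasp_force: 49.1
```

Call:
move_arm(
  increments=[
    [0,0,0,0,0,0,1],
    [0,0,0,0,0,0,1],
  ],
)

```text
clock: 55.12
tool_pos: [0.6104, 0.288, 0.0733]
orientation: [[-0.999, -0.039, 0.003], [-0.039, 0.999, 0.001], [-0.003, 0.001, -1.0]]
ft_force: [0.8, 0.1, 5.9]
grip_width: 0.0078
grasp_force: 49.3
```

Call:
move_arm(
  increments=[
    [0,0,-0.2,0,0,0,1],
    [0,0,-0.4,0,0,0,1],
    [0,0,-0.6,0,0,0,1],
    [0,0,-0.8,0,0,0,1],
    [0,0,-1,0,0,0,1],
  ],
)

```text
clock: 55.53
tool_pos: [0.6083, 0.2872, 0.1515]
orientation: [[-0.999, -0.039, -0.002], [-0.039, 0.999, -0.001], [0.002, -0.001, -1.0]]
ft_force: [0.7, -0.1, -0.8]
grip_width: 0.0074
grasp_force: 48.6
```

Call:
move_arm(
  increments=[
    [0,0,-0.5,0,0,0,1],
    [0,0,-1,0,0,0,1],
    [0,0,-1,0,0,0,1],
  ],
)

```text
clock: 55.78
tool_pos: [0.6134, 0.2891, 0.2409]
orientation: [[-0.999, -0.039, 0.013], [-0.039, 0.999, 0.005], [-0.013, 0.004, -1.0]]
ft_force: [1.6, 1.3, 0.4]
grip_width: 0.0075
grasp_force: 48.9
```

Call:
move_arm(
  increments=[
    [0,0,-0.5,0,0,-0.024,1],
    [0,0,-1,0,0,-0.024,1],
    [0,0,-1,0,0,-0.024,1],
    [0,0,-1,0,0,-0.024,1],
  ],
)

```text
clock: 56.12
tool_pos: [0.6108, 0.2881, 0.3151]
orientation: [[-0.993, -0.114, 0.006], [-0.114, 0.994, 0.002], [-0.006, 0.001, -1.0]]
ft_force: [-0.2, 0.1, -2.3]
grip_width: 0.0078
grasp_force: 49.0
```

Run:
```python
from h import *
inc((.6035,-.2590,.31),96.5)
```

```text
p [0.6108 0.2881 0.3151] shift [ 0.868 -6.784  0.048] turn [0.0005 0.002  0.0002] F [-0.2  0.1 -2.3] w 0.0078 t 56.12
```

Call:
move_arm(
  increments=[
    [0.12,-0.5,0,0,0,0,1],
    [0.12,-0.97,0,0,0,0,1],
    [0.12,-0.97,0,0,0,0,1],
  ],
)

```text
clock: 56.37
tool_pos: [0.6078, 0.2039, 0.3094]
orientation: [[-0.994, -0.109, -0.004], [-0.109, 0.994, -0.005], [0.004, -0.004, -1.0]]
ft_force: [-0.5, 0.7, -1.5]
grip_width: 0.0072
grasp_force: 49.4
```

Call:
move_arm(
  increments=[
    [0.12,-0.5,0,0,0,0,1],
    [0.12,-0.97,0,0,0,0,1],
    [0.12,-0.97,0,0,0,0,1],
  ],
)

```text
clock: 56.62
tool_pos: [0.6071, 0.1256, 0.3094]
orientation: [[-0.994, -0.108, -0.003], [-0.108, 0.994, -0.004], [0.004, -0.004, -1.0]]
ft_force: [-0.1, 1.6, -0.5]
grip_width: 0.0074
grasp_force: 49.7
```

Call:
move_arm(
  increments=[
    [0.12,-0.5,0,0,0,0,1],
    [0.12,-0.97,0,0,0,0,1],
    [0.12,-0.97,0,0,0,0,1],
  ],
)

```text
clock: 56.87
tool_pos: [0.6067, 0.0476, 0.3095]
orientation: [[-0.994, -0.108, -0.003], [-0.108, 0.994, -0.004], [0.003, -0.003, -1.0]]
ft_force: [-0.0, -0.2, -0.7]
grip_width: 0.0074
grasp_force: 49.9
```

Call:
move_arm(
  increments=[
    [0.12,-0.5,0,0,0,0,1],
    [0.12,-0.97,0,0,0,0,1],
    [0.12,-0.97,0,0,0,0,1],
  ],
)

```text
clock: 57.12
tool_pos: [0.6062, -0.0305, 0.3095]
orientation: [[-0.994, -0.108, -0.002], [-0.108, 0.994, -0.003], [0.003, -0.003, -1.0]]
ft_force: [0.7, 0.5, -1.1]
grip_width: 0.0073
grasp_force: 50.0
```

Call:
move_arm(
  increments=[
    [0.12,-0.5,0,0,0,0,1],
    [0.12,-0.97,0,0,0,0,1],
    [0.12,-0.97,0,0,0,0,1],
  ],
)

```text
clock: 57.37
tool_pos: [0.6057, -0.1087, 0.3095]
orientation: [[-0.994, -0.108, -0.002], [-0.108, 0.994, -0.003], [0.002, -0.003, -1.0]]
ft_force: [1.0, 0.5, -1.4]
grip_width: 0.0073
grasp_force: 50.0
```

Call:
move_arm(
  increments=[
    [0.12,-0.5,0,0,0,0,1],
    [0.12,-0.97,0,0,0,0,1],
    [0.12,-0.97,0,0,0,0,1],
  ],
)

```text
clock: 57.62
tool_pos: [0.6051, -0.1869, 0.3093]
orientation: [[-0.994, -0.108, -0.002], [-0.108, 0.994, -0.003], [0.002, -0.003, -1.0]]
ft_force: [0.5, 0.1, -0.6]
grip_width: 0.0074
grasp_force: 50.0
```

Call:
move_arm(
  increments=[
    [0.12,-0.5,0,0,0,0,1],
    [0.12,-0.94,0,0,0,0,1],
    [0.12,-0.94,0,0,0,0,1],
    [0.12,-0.94,0,0,0,0,1],
    [0.12,-0.94,0,0,0,0,1],
  ],
)

```text
clock: 58.03
tool_pos: [0.6036, -0.2567, 0.3101]
orientation: [[-0.994, -0.113, -0.002], [-0.113, 0.994, 0.002], [0.002, 0.002, -1.0]]
ft_force: [0.6, -0.8, -0.5]
grip_width: 0.0071
grasp_force: 50.0
```

Call:
move_arm(
  increments=[
    [0,-0.03,0.5,0,0,0,1],
    [0,-0.03,1,0,0,0,1],
    [0,-0.03,1,0,0,0,1],
    [0,-0.03,1,0,0,0,1],
  ],
)

```text
clock: 58.37
tool_pos: [0.6014, -0.2567, 0.2279]
orientation: [[-0.993, -0.115, -0.008], [-0.115, 0.993, 0.005], [0.008, 0.006, -1.0]]
ft_force: [1.0, -0.5, 0.5]
grip_width: 0.0075
grasp_force: 49.9
```

Call:
move_arm(
  increments=[
    [0,0,0.5,0,0,0,1],
    [0,0,1,0,0,0,1],
    [0,0,1,0,0,0,1],
    [0,0,1,0,0,0,1],
    [0,0,1,0,0,0,1],
  ],
)

```text
clock: 58.78
tool_pos: [0.6068, -0.2607, 0.1559]
orientation: [[-0.993, -0.114, 0.005], [-0.114, 0.993, -0.003], [-0.005, -0.003, -1.0]]
ft_force: [0.5, 0.5, 0.3]
grip_width: 0.0073
grasp_force: 49.9
```

Call:
move_arm(
  increments=[
    [0,0,0.15,0,0,0,1],
    [0,0,0.15,0,0,0,1],
    [0,0,0.15,0,0,0,1],
    [0,0,0.15,0,0,0,1],
  ],
)

```text
clock: 59.12
tool_pos: [0.6048, -0.2601, 0.1408]
orientation: [[-0.994, -0.114, 0.001], [-0.114, 0.994, -0.001], [-0.001, -0.001, -1.0]]
ft_force: [0.3, 0.5, -1.2]
grip_width: 0.0074
grasp_force: 50.1
```

Run:
```python
from h import *
inc((.6030,-.2590,.074),96.5)
```

```text
p [ 0.6048 -0.2601  0.1408] shift [0.021 0.017 0.835] turn [-0.0003  0.0004  0.0002] F [ 0.3  0.5 -1.2] w 0.0074 t 59.12
```

Call:
move_arm(
  increments=[
    [0.012,0.013,0.1,0,0,0,1],
    [0.012,0.013,0.2,0,0,0,1],
    [0.012,0.013,0.25,0,0,0,1],
    [0.012,0.013,0.25,0,0,0,1],
    [0.012,0.013,0.25,0,0,0,1],
  ],
)

```text
clock: 59.53
tool_pos: [0.6025, -0.2585, 0.1187]
orientation: [[-0.994, -0.114, -0.002], [-0.114, 0.994, 0.001], [0.002, 0.001, -1.0]]
ft_force: [0.6, 0.0, -1.9]
grip_width: 0.0073
grasp_force: 50.1
```

Call:
move_arm(
  increments=[
    [0,0,0,0,0,0,1],
    [0,0,0,0,0,0,1],
  ],
)

```text
clock: 59.7
tool_pos: [0.6034, -0.259, 0.12]
orientation: [[-0.994, -0.114, 0.0], [-0.114, 0.994, -0.0], [-0.0, -0.0, -1.0]]
ft_force: [-0.9, -0.9, -1.1]
grip_width: 0.0071
grasp_force: 50.1
```

Run:
```python
from h import *
inc((.6030,-.2590,.074),96.5)
```

```text
p [ 0.6034 -0.259   0.12  ] shift [0.005 0.001 0.574] turn [-0.0001  0.0001  0.0002] F [-0.9 -0.9 -1.1] w 0.0071 t 59.7
```

Aligned; insert, release and leave.

Call:
move_arm(
  increments=[
    [0,0,0.05,0,0,0,1],
    [0,0,0.1,0,0,0,1],
    [0,0,0.15,0,0,0,1],
    [0,0,0.2,0,0,0,1],
    [0,0,0.25,0,0,0,1],
  ],
)

```text
clock: 60.12
tool_pos: [0.6029, -0.2587, 0.099]
orientation: [[-0.994, -0.114, -0.0], [-0.114, 0.994, 0.0], [0.0, 0.0, -1.0]]
ft_force: [-0.3, 0.6, -1.1]
grip_width: 0.0076
grasp_force: 50.1
```

Call:
move_arm(
  increments=[
    [0,0,0.06,0,0,0,1],
    [0,0,0.12,0,0,0,1],
    [0,0,0.18,0,0,0,1],
    [0,0,0.24,0,0,0,1],
    [0,0,0.31,0,0,0,1],
  ],
)

```text
clock: 60.53
tool_pos: [0.6032, -0.2589, 0.0745]
orientation: [[-0.994, -0.114, 0.0], [-0.114, 0.994, -0.0], [-0.0, -0.0, -1.0]]
ft_force: [-0.2, -0.0, -1.2]
grip_width: 0.0072
grasp_force: 50.1
```

Run:
```python
from h import *
inc((.6030,-.2590,.0735),96.5);print(sense()["moment"])
```

```text
p [ 0.6032 -0.2589  0.0745] shift [ 0.003 -0.001  0.012] turn [-0.      0.0001  0.0002] F [-0.2 -0.  -1.2] w 0.0072 t 60.53
[ 0.00676543  0.01070299 -0.0113697 ]
```

Call:
move_arm(
  increments=[
    [0,0,0.01,0,0,0,1],
    [0,0,0.01,0,0,0,0.5],
    [0,0,0.01,0,0,0,0.5],
    [0,0,0.01,0,0,0,0.5],
    [0,0,0.01,0,0,0,0.5],
  ],
)

```text
clock: 60.95
tool_pos: [0.6034, -0.259, 0.0745]
orientation: [[-0.994, -0.114, 0.001], [-0.114, 0.994, -0.0], [-0.001, -0.0, -1.0]]
ft_force: [0.8, 0.6, -0.3]
grip_width: 0.021
grasp_force: 0.0
```

Call:
move_arm(
  increments=[
    [0,0,-0.3,0,0,0,0.5],
    [0,0,-0.7,0,0,0,0.5],
    [0,0,-1,0,0,0,0.5],
  ],
)

```text
clock: 61.2
tool_pos: [0.6032, -0.2589, 0.1557]
orientation: [[-0.994, -0.114, 0.0], [-0.114, 0.994, -0.0], [-0.0, -0.0, -1.0]]
ft_force: [0.7, 0.5, 0.2]
grip_width: 0.0214
grasp_force: 0.0
```

Call:
move_arm(
  increments=[
    [0,0,-1,0,0,0,0.18],
    [0,0,-1,0,0,0,0.18],
    [0,0,-1,0,0,0,0.18],
  ],
)

```text
clock: 61.45
tool_pos: [0.6078, -0.2613, 0.2446]
orientation: [[-0.993, -0.114, 0.015], [-0.114, 0.993, -0.008], [-0.014, -0.01, -1.0]]
ft_force: [1.2, -0.7, 1.2]
grip_width: 0.0351
grasp_force: 0.0
```

Call:
move_arm(
  increments=[
    [-0.5,0,-0.95,0,0,0.024,0.18],
    [-0.5,0,-0.95,0,0,0.024,0.18],
    [-0.5,0,-0.95,0,0,0.024,0.18],
    [-0.5,0,-0.95,0,0,0.024,0.18],
    [-0.5,0,-0.95,0,0,0.024,0.18],
  ],
)

```text
clock: 61.87
tool_pos: [0.6431, -0.2543, 0.3104]
orientation: [[-0.999, -0.039, 0.001], [-0.039, 0.999, -0.001], [-0.001, -0.001, -1.0]]
ft_force: [0.2, -0.1, -1.1]
grip_width: 0.035
grasp_force: 0.0
```

Call:
move_arm(
  increments=[
    [-0.04,0.93,0,0,0,0,0.18],
    [-0.04,0.93,0,0,0,0,0.18],
    [-0.04,0.93,0,0,0,0,0.18],
  ],
)

```text
clock: 62.12
tool_pos: [0.6415, -0.1746, 0.3083]
orientation: [[-0.999, -0.043, -0.004], [-0.043, 0.999, 0.004], [0.004, 0.004, -1.0]]
ft_force: [0.4, -1.1, -0.7]
grip_width: 0.0349
grasp_force: 0.0
```

Call:
move_arm(
  increments=[
    [-0.04,0.93,0,0,0,0,0.18],
    [-0.04,0.93,0,0,0,0,0.18],
    [-0.04,0.93,0,0,0,0,0.18],
  ],
)

```text
clock: 62.37
tool_pos: [0.6418, -0.1003, 0.3085]
orientation: [[-0.999, -0.043, -0.004], [-0.043, 0.999, 0.004], [0.003, 0.004, -1.0]]
ft_force: [-0.6, 0.3, 0.2]
grip_width: 0.0353
grasp_force: 0.0
```

Call:
move_arm(
  increments=[
    [-0.04,0.93,0,0,0,0,0.18],
    [-0.04,0.93,0,0,0,0,0.18],
    [-0.04,0.93,0,0,0,0,0.18],
  ],
)

```text
clock: 62.62
tool_pos: [0.6424, -0.0264, 0.3086]
orientation: [[-0.999, -0.043, -0.003], [-0.043, 0.999, 0.003], [0.003, 0.003, -1.0]]
ft_force: [-0.8, 0.4, 0.7]
grip_width: 0.035
grasp_force: 0.0
```

Call:
move_arm(
  increments=[
    [-0.04,0.93,0,0,0,0,0.18],
    [-0.04,0.93,0,0,0,0,0.18],
    [-0.04,0.93,0,0,0,0,0.18],
  ],
)

```text
clock: 62.87
tool_pos: [0.643, 0.0476, 0.3086]
orientation: [[-0.999, -0.043, -0.003], [-0.043, 0.999, 0.002], [0.003, 0.002, -1.0]]
ft_force: [0.6, -0.2, 0.3]
grip_width: 0.0351
grasp_force: 0.0
```

Call:
move_arm(
  increments=[
    [-0.04,0.93,0,0,0,0,0.18],
    [-0.04,0.93,0,0,0,0,0.18],
    [-0.04,0.93,0,0,0,0,0.18],
  ],
)

```text
clock: 63.12
tool_pos: [0.6436, 0.1218, 0.3086]
orientation: [[-0.999, -0.043, -0.002], [-0.043, 0.999, 0.002], [0.002, 0.002, -1.0]]
ft_force: [0.1, -1.1, 0.3]
grip_width: 0.0347
grasp_force: 0.0
```

Call:
move_arm(
  increments=[
    [-0.04,0.93,0,0,0,0,0.18],
    [-0.04,0.93,0,0,0,0,0.18],
    [-0.04,0.93,0,0,0,0,0.18],
  ],
)

```text
clock: 63.37
tool_pos: [0.6442, 0.1961, 0.3085]
orientation: [[-0.999, -0.043, -0.002], [-0.043, 0.999, 0.002], [0.002, 0.002, -1.0]]
ft_force: [0.7, 0.5, -0.1]
grip_width: 0.0347
grasp_force: 0.0
```

Call:
move_arm(
  increments=[
    [-0.04,0.93,0,0,0,0,0.18],
    [-0.04,0.93,0,0,0,0,0.18],
    [-0.04,0.93,0,0,0,0,0.18],
  ],
)

```text
clock: 63.62
tool_pos: [0.6447, 0.2704, 0.3083]
orientation: [[-0.999, -0.043, -0.002], [-0.043, 0.999, 0.001], [0.002, 0.002, -1.0]]
ft_force: [0.5, 0.2, -0.8]
grip_width: 0.035
grasp_force: 0.0
```

Call:
move_arm(
  increments=[
    [-0.04,0.9,0.3,0,0,0,0.18],
    [-0.04,0.9,0.3,0,0,0,0.18],
    [-0.04,0.9,0.3,0,0,0,0.18],
    [-0.04,0.9,0.3,0,0,0,0.18],
    [-0.04,0.9,0.3,0,0,0,0.18],
  ],
)

```text
clock: 64.03
tool_pos: [0.6456, 0.3374, 0.2852]
orientation: [[-0.999, -0.038, -0.001], [-0.038, 0.999, -0.002], [0.001, -0.002, -1.0]]
ft_force: [0.7, -0.8, -0.2]
grip_width: 0.0353
grasp_force: 0.0
```

Run:
```python
from h import *
c,im=shot("wrist","w20")
for b in boards(c,im,.110): print(*b)
inc((.609,.333,.12),92.2)
```

```text
[0.6143 0.3336] [80.5  8.5] 3.01 (310, 127, 12, 105)
p [0.646  0.3372 0.286 ] shift [ 0.463 -0.033  2.075] turn [-0.0003 -0.0001 -0.0003] F [-0.9  0.4  0.1] w 0.0349 t 64.08
```

Call:
move_arm(
  increments=[
    [0.42,-0.05,1,0,0,-0.003,0.18],
    [0.42,-0.05,1,0,0,-0.003,0.18],
    [0.42,-0.05,1,0,0,-0.003,0.18],
    [0.42,-0.05,1,0,0,-0.003,0.18],
  ],
)

```text
clock: 64.42
tool_pos: [0.6072, 0.3301, 0.2008]
orientation: [[-0.999, -0.047, -0.012], [-0.047, 0.999, -0.005], [0.012, -0.005, -1.0]]
ft_force: [0.6, -0.3, 1.4]
grip_width: 0.0348
grasp_force: 0.0
```

Call:
move_arm(
  increments=[
    [0,0,0.4,0,0,0,0.18],
    [0,0,0.8,0,0,0,0.18],
    [0,0,1,0,0,0,0.18],
    [0,0,1,0,0,0,0.18],
    [0,0,1,0,0,0,0.18],
  ],
)

```text
clock: 64.83
tool_pos: [0.615, 0.3339, 0.1286]
orientation: [[-0.999, -0.047, 0.004], [-0.047, 0.999, 0.001], [-0.004, 0.001, -1.0]]
ft_force: [-0.0, 0.3, 0.9]
grip_width: 0.0347
grasp_force: 0.0
```

Call:
move_arm(
  increments=[
    [0,0,0,0,0,0,0.18],
    [0,0,0,0,0,0,0.18],
    [0,0,0,0,0,0,0.18],
  ],
)

```text
clock: 65.08
tool_pos: [0.6143, 0.3344, 0.1291]
orientation: [[-0.999, -0.048, 0.005], [-0.048, 0.999, 0.002], [-0.005, 0.002, -1.0]]
ft_force: [0.3, -0.4, 0.4]
grip_width: 0.0352
grasp_force: 0.0
```

Run:
```python
from h import *
inc((.6143,.3335,.074),92.7)
```

```text
p [0.6143 0.3344 0.1291] shift [ 0.004 -0.013  0.689] turn [0.0005 0.0015 0.0002] F [ 0.3 -0.4  0.4] w 0.0352 t 65.08
```

Call:
move_arm(
  increments=[
    [0,-0.01,0.2,0,0,0,0.18],
    [0,-0.01,0.4,0,0,0,0.18],
    [0,-0.01,0.6,0,0,0,0.18],
    [0,-0.01,0.68,0,0,0,0.18],
    [0,-0.01,0.68,0,0,0,0.18],
  ],
)

```text
clock: 65.5
tool_pos: [0.6111, 0.3326, 0.0705]
orientation: [[-0.999, -0.048, -0.002], [-0.048, 0.999, -0.001], [0.003, -0.001, -1.0]]
ft_force: [-0.3, 0.3, 0.3]
grip_width: 0.0352
grasp_force: 0.0
```

Call:
move_arm(
  increments=[
    [0,0,0,0,0,0,0.18],
    [0,0,0,0,0,0,1],
    [0,0,0,0,0,0,1],
    [0,0,0,0,0,0,1],
    [0,0,0,0,0,0,1],
  ],
  squeeze=50,
)

```text
clock: 65.92
tool_pos: [0.6134, 0.3335, 0.0734]
orientation: [[-0.999, -0.048, 0.003], [-0.048, 0.999, 0.001], [-0.003, 0.001, -1.0]]
ft_force: [-0.1, -0.5, 3.5]
grip_width: 0.0074
grasp_force: 49.3
```

Call:
move_arm(
  increments=[
    [0,0,0,0,0,0,1],
    [0,0,0,0,0,0,1],
  ],
)

```text
clock: 66.08
tool_pos: [0.6134, 0.3335, 0.0734]
orientation: [[-0.999, -0.048, 0.003], [-0.048, 0.999, 0.001], [-0.003, 0.001, -1.0]]
ft_force: [0.5, 0.0, 6.2]
grip_width: 0.0073
grasp_force: 49.5
```

Call:
move_arm(
  increments=[
    [0,0,-0.2,0,0,0,1],
    [0,0,-0.4,0,0,0,1],
    [0,0,-0.6,0,0,0,1],
    [0,0,-0.8,0,0,0,1],
    [0,0,-1,0,0,0,1],
  ],
)

```text
clock: 66.5
tool_pos: [0.6114, 0.3326, 0.1514]
orientation: [[-0.999, -0.048, -0.002], [-0.048, 0.999, -0.001], [0.002, -0.001, -1.0]]
ft_force: [0.4, -0.3, -1.3]
grip_width: 0.0075
grasp_force: 48.7
```

Call:
move_arm(
  increments=[
    [0,0,-0.5,0,0,0,1],
    [0,0,-1,0,0,0,1],
    [0,0,-1,0,0,0,1],
  ],
)

```text
clock: 66.75
tool_pos: [0.6162, 0.3347, 0.2411]
orientation: [[-0.999, -0.048, 0.013], [-0.048, 0.999, 0.006], [-0.013, 0.005, -1.0]]
ft_force: [1.9, 1.0, 0.9]
grip_width: 0.007
grasp_force: 48.9
```

Call:
move_arm(
  increments=[
    [0,0,-0.5,0,0,-0.021,1],
    [0,0,-1,0,0,-0.021,1],
    [0,0,-1,0,0,-0.021,1],
    [0,0,-1,0,0,-0.021,1],
  ],
)

```text
clock: 67.08
tool_pos: [0.6137, 0.3337, 0.3152]
orientation: [[-0.993, -0.114, 0.006], [-0.114, 0.994, 0.003], [-0.006, 0.002, -1.0]]
ft_force: [-0.2, 1.2, -2.3]
grip_width: 0.0077
grasp_force: 49.0
```

Run:
```python
from h import *
inc((.5984,-.2143,.31),96.5)
```

```text
p [0.6137 0.3337 0.3152] shift [ 0.97  -6.783  0.046] turn [0.0006 0.002  0.0002] F [-0.2  1.2 -2.3] w 0.0077 t 67.08
```

Call:
move_arm(
  increments=[
    [0.14,-0.5,0,0,0,0,1],
    [0.14,-0.97,0,0,0,0,1],
    [0.14,-0.97,0,0,0,0,1],
  ],
)

```text
clock: 67.33
tool_pos: [0.6092, 0.249, 0.3094]
orientation: [[-0.994, -0.109, -0.004], [-0.109, 0.994, -0.005], [0.004, -0.005, -1.0]]
ft_force: [0.8, 0.6, -0.4]
grip_width: 0.0074
grasp_force: 49.4
```

Call:
move_arm(
  increments=[
    [0.14,-0.5,0,0,0,0,1],
    [0.14,-0.97,0,0,0,0,1],
    [0.14,-0.97,0,0,0,0,1],
  ],
)

```text
clock: 67.58
tool_pos: [0.6069, 0.1705, 0.3094]
orientation: [[-0.994, -0.108, -0.003], [-0.108, 0.994, -0.004], [0.004, -0.004, -1.0]]
ft_force: [-0.2, 0.7, -0.7]
grip_width: 0.0077
grasp_force: 49.8
```

Call:
move_arm(
  increments=[
    [0.14,-0.5,0,0,0,0,1],
    [0.14,-0.97,0,0,0,0,1],
    [0.14,-0.97,0,0,0,0,1],
  ],
)

```text
clock: 67.83
tool_pos: [0.6048, 0.0924, 0.3096]
orientation: [[-0.994, -0.108, -0.003], [-0.108, 0.994, -0.004], [0.003, -0.003, -1.0]]
ft_force: [-0.1, 1.3, -0.9]
grip_width: 0.0071
grasp_force: 49.9
```

Call:
move_arm(
  increments=[
    [0.14,-0.5,0,0,0,0,1],
    [0.14,-0.97,0,0,0,0,1],
    [0.14,-0.97,0,0,0,0,1],
  ],
)

```text
clock: 68.08
tool_pos: [0.6028, 0.0144, 0.3097]
orientation: [[-0.994, -0.108, -0.002], [-0.108, 0.994, -0.003], [0.003, -0.003, -1.0]]
ft_force: [0.5, 1.1, -0.3]
grip_width: 0.0071
grasp_force: 50.0
```

Call:
move_arm(
  increments=[
    [0.14,-0.5,0,0,0,0,1],
    [0.14,-0.97,0,0,0,0,1],
    [0.14,-0.97,0,0,0,0,1],
  ],
)

```text
clock: 68.33
tool_pos: [0.6008, -0.0639, 0.3097]
orientation: [[-0.994, -0.108, -0.002], [-0.108, 0.994, -0.003], [0.002, -0.003, -1.0]]
ft_force: [1.1, 0.1, -1.3]
grip_width: 0.008
grasp_force: 50.0
```

Call:
move_arm(
  increments=[
    [0.14,-0.5,0,0,0,0,1],
    [0.14,-0.97,0,0,0,0,1],
    [0.14,-0.97,0,0,0,0,1],
  ],
)

```text
clock: 68.58
tool_pos: [0.5987, -0.1423, 0.3096]
orientation: [[-0.994, -0.108, -0.001], [-0.108, 0.994, -0.003], [0.002, -0.003, -1.0]]
ft_force: [0.6, 0.2, -1.7]
grip_width: 0.0072
grasp_force: 50.0
```

Call:
move_arm(
  increments=[
    [0.14,-0.5,0,0,0,0,1],
    [0.14,-0.95,0,0,0,0,1],
    [0.14,-0.95,0,0,0,0,1],
    [0.14,-0.95,0,0,0,0,1],
    [0.14,-0.95,0,0,0,0,1],
  ],
)

```text
clock: 69.0
tool_pos: [0.5957, -0.2133, 0.3103]
orientation: [[-0.994, -0.113, -0.002], [-0.113, 0.994, 0.002], [0.002, 0.002, -1.0]]
ft_force: [0.8, 0.7, -0.7]
grip_width: 0.0076
grasp_force: 50.0
```

Call:
move_arm(
  increments=[
    [0,0,0.5,0,0,0,1],
    [0,0,1,0,0,0,1],
    [0,0,1,0,0,0,1],
    [0,0,1,0,0,0,1],
  ],
)

```text
clock: 69.33
tool_pos: [0.593, -0.2111, 0.2281]
orientation: [[-0.993, -0.115, -0.008], [-0.115, 0.993, 0.004], [0.008, 0.005, -1.0]]
ft_force: [0.9, -0.4, -0.5]
grip_width: 0.0074
grasp_force: 49.9
```

Call:
move_arm(
  increments=[
    [0,0,0.5,0,0,0,1],
    [0,0,1,0,0,0,1],
    [0,0,1,0,0,0,1],
    [0,0,1,0,0,0,1],
    [0,0,1,0,0,0,1],
  ],
)

```text
clock: 69.75
tool_pos: [0.5987, -0.2149, 0.1558]
orientation: [[-0.993, -0.114, 0.005], [-0.114, 0.993, -0.003], [-0.005, -0.003, -1.0]]
ft_force: [1.3, -0.4, 0.2]
grip_width: 0.0072
grasp_force: 50.0
```

Call:
move_arm(
  increments=[
    [0,0,0.15,0,0,0,1],
    [0,0,0.15,0,0,0,1],
    [0,0,0.15,0,0,0,1],
    [0,0,0.15,0,0,0,1],
  ],
)

```text
clock: 70.08
tool_pos: [0.5965, -0.2144, 0.1408]
orientation: [[-0.994, -0.114, 0.001], [-0.114, 0.994, -0.001], [-0.001, -0.001, -1.0]]
ft_force: [-0.7, 0.3, -1.1]
grip_width: 0.0076
grasp_force: 50.1
```

Run:
```python
from h import *
inc((.5976,-.2144,.074),96.5)
```

```text
p [ 0.5965 -0.2144  0.1408] shift [-0.012 -0.001  0.835] turn [-0.0003  0.0004  0.0001] F [-0.7  0.3 -1.1] w 0.0076 t 70.08
```

Call:
move_arm(
  increments=[
    [-0.014,-0.004,0.1,0,0,0,1],
    [-0.014,-0.004,0.2,0,0,0,1],
    [-0.014,-0.004,0.25,0,0,0,1],
    [-0.014,-0.004,0.25,0,0,0,1],
    [-0.014,-0.004,0.25,0,0,0,1],
  ],
)

```text
clock: 70.5
tool_pos: [0.5964, -0.2139, 0.1187]
orientation: [[-0.994, -0.114, -0.002], [-0.114, 0.994, 0.001], [0.002, 0.001, -1.0]]
ft_force: [0.5, -0.7, -1.8]
grip_width: 0.0077
grasp_force: 50.1
```

Call:
move_arm(
  increments=[
    [0,0,0,0,0,0,1],
    [0,0,0,0,0,0,1],
  ],
)

```text
clock: 70.67
tool_pos: [0.5973, -0.2144, 0.1199]
orientation: [[-0.994, -0.114, 0.0], [-0.114, 0.994, -0.0], [-0.0, -0.0, -1.0]]
ft_force: [-0.3, 0.3, -0.7]
grip_width: 0.0072
grasp_force: 50.1
```

Run:
```python
from h import *
inc((.5976,-.2144,.074),96.5)
```

```text
p [ 0.5973 -0.2144  0.1199] shift [-0.004 -0.001  0.574] turn [-0.0001  0.0001  0.0002] F [-0.3  0.3 -0.7] w 0.0072 t 70.67
```

Call:
move_arm(
  increments=[
    [0,0,0.05,0,0,0,1],
    [0,0,0.1,0,0,0,1],
    [0,0,0.15,0,0,0,1],
    [0,0,0.2,0,0,0,1],
    [0,0,0.25,0,0,0,1],
  ],
)

```text
clock: 71.08
tool_pos: [0.5968, -0.2141, 0.0991]
orientation: [[-0.994, -0.114, -0.0], [-0.114, 0.994, 0.0], [0.0, 0.0, -1.0]]
ft_force: [-0.3, 0.2, -1.1]
grip_width: 0.0072
grasp_force: 50.1
```

Call:
move_arm(
  increments=[
    [0,0,0.06,0,0,0,1],
    [0,0,0.12,0,0,0,1],
    [0,0,0.18,0,0,0,1],
    [0,0,0.24,0,0,0,1],
    [0,0,0.31,0,0,0,1],
  ],
)

```text
clock: 71.5
tool_pos: [0.5971, -0.2143, 0.0745]
orientation: [[-0.994, -0.114, 0.0], [-0.114, 0.994, -0.0], [-0.0, -0.0, -1.0]]
ft_force: [0.4, 0.5, -1.1]
grip_width: 0.0074
grasp_force: 50.1
```

Run:
```python
from h import *
inc((.5976,-.2144,.0735),96.5);print(sense()["moment"])
```

```text
p [ 0.5971 -0.2143  0.0745] shift [-0.005 -0.002  0.012] turn [-0.      0.0001  0.0002] F [ 0.4  0.5 -1.1] w 0.0074 t 71.5
[0.04062913 0.02175251 0.02142936]
```

Call:
move_arm(
  increments=[
    [0,0,0.01,0,0,0,1],
    [0,0,0.01,0,0,0,0.5],
    [0,0,0.01,0,0,0,0.5],
    [0,0,0.01,0,0,0,0.5],
    [0,0,0.01,0,0,0,0.5],
  ],
)

```text
clock: 71.92
tool_pos: [0.5973, -0.2144, 0.0745]
orientation: [[-0.994, -0.114, 0.001], [-0.114, 0.994, -0.0], [-0.001, -0.0, -1.0]]
ft_force: [-0.1, -0.2, 0.1]
grip_width: 0.0213
grasp_force: 0.0
```

Call:
move_arm(
  increments=[
    [0,0,-0.3,0,0,0,0.5],
    [0,0,-0.7,0,0,0,0.5],
    [0,0,-1,0,0,0,0.5],
  ],
)

```text
clock: 72.17
tool_pos: [0.5972, -0.2143, 0.1557]
orientation: [[-0.994, -0.114, 0.0], [-0.114, 0.994, -0.0], [-0.0, -0.0, -1.0]]
ft_force: [0.0, 0.5, 0.7]
grip_width: 0.0212
grasp_force: 0.0
```

Call:
move_arm(
  increments=[
    [0,0,-1,0,0,0,0.5],
    [0,0,-1,0,0,0,0.5],
    [0,0,-1,0,0,0,0.5],
  ],
)

```text
clock: 72.42
tool_pos: [0.6018, -0.2165, 0.2443]
orientation: [[-0.993, -0.114, 0.015], [-0.114, 0.993, -0.007], [-0.014, -0.009, -1.0]]
ft_force: [0.6, -0.4, 1.3]
grip_width: 0.0213
grasp_force: 0.0
```

Call:
move_arm(
  increments=[
    [-0.5,-0.3,-0.95,0,0,0.036,0.5],
    [-0.5,-0.3,-0.95,0,0,0.036,0.5],
    [-0.5,-0.3,-0.95,0,0,0.036,0.5],
    [-0.5,-0.3,-0.95,0,0,0.036,0.5],
    [-0.5,-0.3,-0.95,0,0,0.036,0.5],
  ],
)

```text
clock: 72.83
tool_pos: [0.6398, -0.2337, 0.3104]
orientation: [[-1.0, -0.001, 0.001], [-0.001, 1.0, -0.0], [-0.001, -0.0, -1.0]]
ft_force: [-0.9, 0.8, -0.6]
grip_width: 0.0213
grasp_force: 0.0
```

Run:
```python
from h import *
c,im=shot("wrist","w21")
g=im.min(axis=2)
for p in((.6086,-.3037),(.6035,-.2590),(.5984,-.2143)):
    x,y=map(int,proj(c,(*p,.11)))
    m=roi((g>242).astype(np.uint8)*255,(x-25,y-65,x+25,y+65))
    for k in big(m,200)[:1]: print(p,wrect(c,k,.11),cv2.boundingRect(k),(x,y))
inc((.45,-.27,.32),90)
```

```text
(0.6086, -0.3037) (array([ 0.6083, -0.3075]), array([82.5, 16. ]), 6.97) (212, 126, 35, 99) (234, 177)
(0.6035, -0.259) (array([ 0.6029, -0.2583]), array([80.1,  8. ]), 6.36) (278, 121, 22, 97) (288, 171)
(0.5984, -0.2143) (array([ 0.6127, -0.2119]), array([49.2,  7.9]), 6.48) (337, 153, 15, 59) (341, 165)
p [ 0.639  -0.2332  0.3092] shift [ 2.363 -0.457 -0.133] turn [ 0.0002 -0.0004  0.0003] F [ 0.3 -0.1 -0.4] w 0.0217 t 72.88
```

Call:
move_arm(
  increments=[
    [0.97,0,0,0,0,0,0.5],
    [0.97,0,0,0,0,0,0.5],
    [0.97,0,0,0,0,0,0.5],
  ],
)

```text
clock: 73.13
tool_pos: [0.5537, -0.2311, 0.3063]
orientation: [[-1.0, 0.001, -0.012], [0.0, 1.0, 0.005], [0.012, 0.005, -1.0]]
ft_force: [-1.0, 1.1, -1.0]
grip_width: 0.0215
grasp_force: 0.0
```

Call:
move_arm(
  increments=[
    [0.97,0,0,0,0,0,0.5],
    [0.97,0,0,0,0,0,0.5],
    [0.97,0,0,0,0,0,0.5],
  ],
)

```text
clock: 73.38
tool_pos: [0.4769, -0.2311, 0.3073]
orientation: [[-1.0, 0.001, -0.009], [0.001, 1.0, 0.004], [0.009, 0.004, -1.0]]
ft_force: [-0.2, 0.1, -0.7]
grip_width: 0.0214
grasp_force: 0.0
```

Call:
move_arm(
  increments=[
    [0.3,0,0,0,0,0,0.5],
    [0.3,0,0,0,0,0,0.5],
    [0.3,0,0,0,0,0,0.5],
    [0.3,0,0,0,0,0,0.5],
  ],
)

```text
clock: 73.72
tool_pos: [0.4603, -0.2334, 0.3095]
orientation: [[-1.0, -0.001, -0.0], [-0.001, 1.0, 0.001], [0.0, 0.001, -1.0]]
ft_force: [-0.3, -0.2, 0.5]
grip_width: 0.0216
grasp_force: 0.0
```

Run:
```python
from h import *
c,im=shot("wrist","w22");g=im.min(axis=2)
x,y=map(int,proj(c,(.4259,-.3034,.03)));b=(x-90,max(0,y-65),x+90,y+65);print(b,sense()["tool_pos"])
print("plate",[wrect(c,k,.006) for k in big(roi(nonblue(im),b))[:1]])
for t in(215,228,238):print("large",t,[(cv2.boundingRect(k),wrect(c,k,.056)) for k in big(roi((g>t).astype(np.uint8)*255,b))[:1]])
a,s=shot("scene","s9");_,s0=load("s4")
d=cv2.absdiff(s,s0).max(axis=2);print([(cv2.boundingRect(k),cv2.contourArea(k)) for k in big((d>60).astype(np.uint8)*255,60)[:10]])
```

```text
(160, 101, 340, 231) [ 0.46071347 -0.2335424   0.30961412]
plate [(array([ 0.4262, -0.3089]), array([165.4, 101. ]), -89.06)]
large 215 [((176, 137, 145, 75), (array([ 0.4316, -0.2998]), array([135.6,  69.5]), -88.93))]
large 228 [((177, 137, 137, 67), (array([ 0.4276, -0.3032]), array([128.8,  61.1]), -88.84))]
large 238 [((177, 137, 136, 65), (array([ 0.4266, -0.3033]), array([128.6,  59. ]), -88.82))]
[((498, 12, 49, 153), 3031.0), ((378, 241, 138, 58), 2797.0), ((293, 92, 53, 84), 2338.5), ((451, 6, 41, 78), 2225.0), ((250, 29, 39, 109), 2196.0), ((309, 219, 168, 25), 2006.0), ((348, 304, 65, 80), 1193.5), ((294, 48, 31, 26), 480.5), ((208, 206, 45, 27), 473.0), ((532, 212, 49, 32), 435.0)]
```

Call:
move_arm(
  increments=[
    [0,1,0,0,0,0,0.5],
    [0,1,0,0,0,0,0.5],
    [0,1,0,0,0,0,0.5],
  ],
)

```text
clock: 74.07
tool_pos: [0.4601, -0.1488, 0.31]
orientation: [[-1.0, -0.006, -0.001], [-0.006, 1.0, 0.004], [0.001, 0.004, -1.0]]
ft_force: [0.0, 0.0, -0.4]
grip_width: 0.0215
grasp_force: 0.0
```

Call:
move_arm(
  increments=[
    [0,1,0,0,0,0,0.5],
    [0,1,0,0,0,0,0.5],
    [0,1,0,0,0,0,0.5],
  ],
)

```text
clock: 74.32
tool_pos: [0.4601, -0.0686, 0.3101]
orientation: [[-1.0, -0.007, -0.001], [-0.007, 1.0, 0.003], [0.0, 0.003, -1.0]]
ft_force: [0.2, -0.1, -0.2]
grip_width: 0.0213
grasp_force: 0.0
```

Call:
move_arm(
  increments=[
    [0,1,0,0,0,0,0.5],
    [0,1,0,0,0,0,0.5],
    [0,1,0,0,0,0,0.5],
  ],
)

```text
clock: 74.57
tool_pos: [0.4602, 0.0112, 0.3101]
orientation: [[-1.0, -0.007, -0.0], [-0.007, 1.0, 0.003], [0.0, 0.003, -1.0]]
ft_force: [0.1, -0.6, 0.4]
grip_width: 0.0212
grasp_force: 0.0
```

Call:
move_arm(
  increments=[
    [0,1,0,0,0,0,0.5],
    [0,1,0,0,0,0,0.5],
    [0,1,0,0,0,0,0.5],
  ],
)

```text
clock: 74.82
tool_pos: [0.4603, 0.0912, 0.31]
orientation: [[-1.0, -0.007, 0.0], [-0.007, 1.0, 0.003], [-0.0, 0.003, -1.0]]
ft_force: [-0.4, 0.0, -0.6]
grip_width: 0.0214
grasp_force: 0.0
```

Call:
move_arm(
  increments=[
    [0,1,0,0,0,0,0.5],
    [0,1,0,0,0,0,0.5],
    [0,1,0,0,0,0,0.5],
    [0,1,0,0,0,0,0.5],
  ],
)

```text
clock: 75.15
tool_pos: [0.4604, 0.1678, 0.3098]
orientation: [[-1.0, -0.005, -0.0], [-0.005, 1.0, -0.001], [0.0, -0.001, -1.0]]
ft_force: [-0.5, 0.6, -0.1]
grip_width: 0.0214
grasp_force: 0.0
```

Call:
move_arm(
  increments=[
    [0,1,0,0,0,0,0.5],
    [0,1,0,0,0,0,0.5],
    [0,1,0,0,0,0,0.5],
    [0,1,0,0,0,0,0.5],
  ],
)

```text
clock: 75.48
tool_pos: [0.4604, 0.2466, 0.3098]
orientation: [[-1.0, -0.003, -0.0], [-0.003, 1.0, -0.001], [0.0, -0.001, -1.0]]
ft_force: [-0.2, -0.3, 0.7]
grip_width: 0.0212
grasp_force: 0.0
```

Run:
```python
from h import *
c,im=shot("wrist","w23");g=im.min(axis=2)
x,y=map(int,proj(c,(.431,.2992,.03)));b=(x-90,max(0,y-65),x+90,y+65)
print("mat",[wrect(c,k,.006) for k in big(roi(nonblue(im),b))[:1]])
for t in(120,170,215,228):print("small",t,[(cv2.boundingRect(k),wrect(c,k,.046)) for k in big(roi((g>t).astype(np.uint8)*255,b))[:1]])
# driver and large in side view
s=sense();print(s["clock"],s["tool_pos"])
c,im=shot("scene","s10");g=im.min(axis=2)
x,y=map(int,proj(c,(.4259,-.3034,.056)));print("large scene",x,y,[(cv2.boundingRect(k),wrect(c,k,.056)) for k in big(roi((g>200).astype(np.uint8)*255,(x-50,y-40,x+50,y+40)),60)[:2]])
```

```text
mat [(array([0.4304, 0.2989]), array([143.7,  98.7]), 89.91)]
small 120 [((326, 150, 93, 48), (array([0.4315, 0.2991]), array([90.3, 46.1]), -89.82))]
small 170 [((327, 150, 92, 48), (array([0.4315, 0.2994]), array([89.3, 46.1]), -89.8))]
small 215 [((327, 151, 92, 47), (array([0.432 , 0.2993]), array([89.1, 45.1]), -89.82))]
small 228 [((327, 151, 91, 47), (array([0.432 , 0.2991]), array([88.9, 45.1]), 89.91))]
75.5333 [0.4602816  0.24574821 0.3098331 ]
large scene 273 203 [((255, 195, 38, 22), (array([ 0.4287, -0.2989]), array([124.3,  58. ]), -89.21))]
```

All is in place, with the robot clear of everything. Handing in.

```bash
python3 -c "
from bench import r
print(r.sign_off())"
```

```text
the job is handed in; nothing more can be done
None
```

I handed the job in at about 75 s. The two units are swapped, each within about 1 mm of centre and square by my last camera measurements. The one driver present stands in the tool block, and all three boards are seated in the fixture slots; sign-off gave no verdict.

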